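# Right and sort the fallen figures on a collectors' stall

## Task

The cast figures on the stall have toppled over. Feel the weight of each one and stand it upright again: every hollow (light) figure on the thin display tray, every solid (heavy) figure on the thick plinth, each with its base wholly on the wood. Once all of them stand, push the tray's guard bar home until it comes up against its stop, and leave the other things on the table where they are.

Things in the scene. Friction and masses are not known exactly. Their poses are not given: they have to be found in the camera images.
- fig1: bronze guardsman, 130 mm tall; all look the same. Origin: centre of base underside; z up through the head, x out of the chest. Base 50 (x) by 64 (y) by 14 mm; coat 48 by 44 mm up to 90 mm; round head 36 mm across up to 130 mm. Starts lying on its face, head roughly away from the robot. Hollow (0.15-0.25 kg) or solid (0.48-0.72 kg): not seen, only felt. May be absent
- fig2: bronze guardsman, 130 mm tall; all look the same. Origin: centre of base underside; z up through the head, x out of the chest. Base 50 (x) by 64 (y) by 14 mm; coat 48 by 44 mm up to 90 mm; round head 36 mm across up to 130 mm. Starts lying on its face, head roughly away from the robot. Hollow (0.15-0.25 kg) or solid (0.48-0.72 kg): not seen, only felt. May be absent
- fig3: bronze guardsman, 130 mm tall; all look the same. Origin: centre of base underside; z up through the head, x out of the chest. Base 50 (x) by 64 (y) by 14 mm; coat 48 by 44 mm up to 90 mm; round head 36 mm across up to 130 mm. Starts lying on its face, head roughly away from the robot. Hollow (0.15-0.25 kg) or solid (0.48-0.72 kg): not seen, only felt. May be absent
- fig4: bronze guardsman, 130 mm tall; all look the same. Origin: centre of base underside; z up through the head, x out of the chest. Base 50 (x) by 64 (y) by 14 mm; coat 48 by 44 mm up to 90 mm; round head 36 mm across up to 130 mm. Starts lying on its face, head roughly away from the robot. Hollow (0.15-0.25 kg) or solid (0.48-0.72 kg): not seen, only felt. May be absent
- tray: thin light-wood display tray, fixed, 110 (x) by 200 (y) by 12 mm high, flat top with no rim; place for the hollow figures (room for two side by side along y). Origin: centre of its underside; x points away from the robot, more or less
- plinth: thick dark-wood plinth, fixed, 120 (x) by 200 (y) by 40 mm high, flat top; place for the solid figures (room for two side by side along y). Origin: centre of its underside; x points away from the robot, more or less
- guard (a joint): slide of the tray's guard bar, m: 0 is pulled fully out towards the robot, it grows as the bar is pushed towards the tray (along the tray's x) and comes up against its stop at 0.060, where the bar lies close along the tray's near edge; drags with about 3 N
- guard_mid (a point): middle of the guard bar's near face (the one towards the robot), 21 mm above the table. The bar is aluminium, 10 (x) by 220 (y) mm, from 4 to 38 mm above the table
- tin: small flat steel tin, 70 by 45 by 18 mm; bystander; origin: centre of underside
- loupe: round magnifier with wooden handle, 143 mm long, 12 mm thick, lying flat; bystander; origin: centre of the lens underside
- coin_dish: small wooden dish, 90 by 70 by 25 mm; bystander; origin: centre of underside
- postcards: flat pile of postcards, 90 by 140 by 15 mm; bystander; origin: centre of underside
Mind the look-alikes: they are no part of the job. Leave any green, purple or turquoise look-alike of the fig4 alone.

How it is judged (in metres and radians):
On the way, in this order (a step that is already met when the one before it is completed fails the run):
1. all figures that are present stand upright and released, hollow ones on the tray, solid ones on the plinth, the guard bar still open (angle between each of fig1, fig2, fig3, fig4's own z axis and vertical below 0.12 rad and linear speed of each of fig1, fig2, fig3, fig4 below 0.03 m/s and contact force between each of fig1, fig2, fig3, fig4 and the fingers below 0.1 N and ((x of fig1 in the frame of tray between -0.035 and 0.035 m and y of fig1 in the frame of tray between -0.078 and 0.078 m and z of fig1 in the frame of tray between 0.007 and 0.017 m and contact force between fig1 and tray below 3.5 N) or (x of fig1 in the frame of plinth between -0.04 and 0.04 m and y of fig1 in the frame of plinth between -0.078 and 0.078 m and z of fig1 in the frame of plinth between 0.035 and 0.045 m and contact force between fig1 and plinth above 3.5 N)) and ((x of fig2 in the frame of tray between -0.035 and 0.035 m and y of fig2 in the frame of tray between -0.078 and 0.078 m and z of fig2 in the frame of tray between 0.007 and 0.017 m and contact force between fig2 and tray below 3.5 N) or (x of fig2 in the frame of plinth between -0.04 and 0.04 m and y of fig2 in the frame of plinth between -0.078 and 0.078 m and z of fig2 in the frame of plinth between 0.035 and 0.045 m and contact force between fig2 and plinth above 3.5 N)) and ((x of fig3 in the frame of tray between -0.035 and 0.035 m and y of fig3 in the frame of tray between -0.078 and 0.078 m and z of fig3 in the frame of tray between 0.007 and 0.017 m and contact force between fig3 and tray below 3.5 N) or (x of fig3 in the frame of plinth between -0.04 and 0.04 m and y of fig3 in the frame of plinth between -0.078 and 0.078 m and z of fig3 in the frame of plinth between 0.035 and 0.045 m and contact force between fig3 and plinth above 3.5 N)) and ((x of fig4 in the frame of tray between -0.035 and 0.035 m and y of fig4 in the frame of tray between -0.078 and 0.078 m and z of fig4 in the frame of tray between 0.007 and 0.017 m and contact force between fig4 and tray below 3.5 N) or (x of fig4 in the frame of plinth between -0.04 and 0.04 m and y of fig4 in the frame of plinth between -0.078 and 0.078 m and z of fig4 in the frame of plinth between 0.035 and 0.045 m and contact force between fig4 and plinth above 3.5 N)) and value of joint guard below 0.045 m), for 0.2 s.
2. the guard bar is pushed home to its stop (value of joint guard above 0.055 m), for 0.2 s.
At the end, for the whole second after the job is handed in: All figures present stand upright (7 degrees), still and released: light ones on the tray (bearing under 3.5 N, origin within 35 mm of its centre in x, 78 mm in y), heavy ones on the plinth (over 3.5 N, within 40 and 78 mm); guard bar within 5 mm of its stop (angle between each of fig1, fig2, fig3, fig4's own z axis and vertical below 0.12 rad and linear speed of each of fig1, fig2, fig3, fig4 below 0.03 m/s and contact force between each of fig1, fig2, fig3, fig4 and the fingers below 0.1 N and ((x of fig1 in the frame of tray between -0.035 and 0.035 m and y of fig1 in the frame of tray between -0.078 and 0.078 m and z of fig1 in the frame of tray between 0.007 and 0.017 m and contact force between fig1 and tray below 3.5 N) or (x of fig1 in the frame of plinth between -0.04 and 0.04 m and y of fig1 in the frame of plinth between -0.078 and 0.078 m and z of fig1 in the frame of plinth between 0.035 and 0.045 m and contact force between fig1 and plinth above 3.5 N)) and ((x of fig2 in the frame of tray between -0.035 and 0.035 m and y of fig2 in the frame of tray between -0.078 and 0.078 m and z of fig2 in the frame of tray between 0.007 and 0.017 m and contact force between fig2 and tray below 3.5 N) or (x of fig2 in the frame of plinth between -0.04 and 0.04 m and y of fig2 in the frame of plinth between -0.078 and 0.078 m and z of fig2 in the frame of plinth between 0.035 and 0.045 m and contact force between fig2 and plinth above 3.5 N)) and ((x of fig3 in the frame of tray between -0.035 and 0.035 m and y of fig3 in the frame of tray between -0.078 and 0.078 m and z of fig3 in the frame of tray between 0.007 and 0.017 m and contact force between fig3 and tray below 3.5 N) or (x of fig3 in the frame of plinth between -0.04 and 0.04 m and y of fig3 in the frame of plinth between -0.078 and 0.078 m and z of fig3 in the frame of plinth between 0.035 and 0.045 m and contact force between fig3 and plinth above 3.5 N)) and ((x of fig4 in the frame of tray between -0.035 and 0.035 m and y of fig4 in the frame of tray between -0.078 and 0.078 m and z of fig4 in the frame of tray between 0.007 and 0.017 m and contact force between fig4 and tray below 3.5 N) or (x of fig4 in the frame of plinth between -0.04 and 0.04 m and y of fig4 in the frame of plinth between -0.078 and 0.078 m and z of fig4 in the frame of plinth between 0.035 and 0.045 m and contact force between fig4 and plinth above 3.5 N)) and value of joint guard above 0.055 m); the robot touches nothing.
It fails at once if a bystander is pushed more than 50 mm from its place (distance of any of tin, loupe, coin_dish, postcards from where it was at the start of the episode above 0.05 m).
Of fig1, fig2, fig3, fig4 only 3 to 4 are there at a start; the rules pass over those that are not, and their reading is None.
At some moment in a run one of fig1, fig2, fig3, fig4 may be knocked a few centimetres aside while the robot is not near it.
Once in a run the grip may slacken for a moment while it holds something.
It also fails if it takes over 210 s, if anything falls off the work surface, if the arm or the gripper's body presses on something with over 40 N, if the wrist force passes 120 N, or if a joint passes its speed limit or range.

## Robot

A 6-joint arm with a two-finger parallel gripper is mounted at the origin on the work surface. World frame = base frame: x ahead of the robot, y to its left, z up, the work surface at z = 0. Lengths are in m, angles in degrees, forces in N, time in s.
With the tool pointing down it reaches from about 0.375 to 0.9 m from the base axis. Payload 3.1 kg.
Tool frame: the origin (TCP) lies at the very end of the fingers, on their centre line; the grasp point (between the pads) lies 19 mm behind it (bot.tcp_to_grasp is the distance from the TCP to the grasp point, in m); z points along the fingers, y is the line along which they close (so a half turn about z gives the same grasp; the last joint's range is limited). The gripper opens to 87 mm and grips with 3 to 60 N. Pads are 19 mm wide; open, the fingers measure 117 mm over their backs; the gripper's body (75 mm by 190 mm) begins 51 mm behind the grasp point.
Start: joints at [60.304, 30.224, 82.088, -0, 67.689, -10.227], TCP at [0.208, 0.589, 0.19] pointing down, gripper open.
Joint ranges: [-176.69, 176.69], [-43.24, 126.21], [12.49, 139.97], [-82, 262], [0, 151.66], [-163.58, 163.58]. Speed limits (degrees/s): [159.86, 159.86, 180, 180, 180, 180].

## Interface

Orientations are given as a 3x3 rotation matrix whose columns are the frame's x, y, z axes.
In Python, from rig import telemetry, capture, camera_info, job, bot gives the robot as it stands. The module is installed in compiled form; this text tells all that it offers.
- The arm moves only by the tool carry_out, never from a script. Its argument "deltas" is a list that holds one entry, the list of rows, each a list of 7 numbers: the shift along the tool's x, y, z scaled (see below), then the turn, a rotation vector about the tool's x, y, z scaled (see below), then the closure, from -1 (fully open) to 1 (shut). In form: [[[dx, dy, dz, ax, ay, az, claw], ...]]. A call has exactly 10 rows; each row is the pose to reach, as a shift and turn from the pose commanded when the call began, along the tool's axes at that moment, turning the shorter way round; what a row does not reach only later rows make up. The controller multiplies each number of a shift by 15 cm and each number of a turn by 360 degrees. A row lasts 1/12 s, in which the tool goes at most 41.7 mm and 7.16 degrees, less where a joint would pass 70% of its speed; a pose out of reach is approached as far as the arm can. A call with a number of a shift or a turn outside -1 to 1 is refused whole. A call with a gripper value outside its range is refused whole. The fingers move at their own pace and stop on an object; the grip force is fixed at half the most. Time passes only in rows, so rows that repeat a pose let the fingers close, or fill a call up. It gives the time, the measured TCP pose, the force, the opening and the grip force at its end, in the units of the state.
- telemetry.read_state(): the state, without advancing time (a new reading comes with each control period).
- capture(name): name is "side" or "top"; returns the picture (400x640x3 uint8, red, green, blue); there is no depth.
- camera_info(name): a dict with "mtx" (3x3 intrinsics, pixels), "k1" (the pictures are not rectified: a ray, as slopes to the right and down, at radius r is drawn at 1 + k1 r^2 times it, then the intrinsics apply), "cam_to_world" (4x4, takes a point from camera to world coordinates). Camera axes: x right, y down, z forward; pixel columns grow to the right and rows downward; lengths in m; the calibration is good to about 2 mm. A picture is of the moment at which its call begins. camera_info takes no time and is no camera call.
- job.hand_in(): hands the job in; it is judged then, once.
The state is a dict: "time_s": time; "joint_positions": joint angles; "qvel": joint speeds; "tau": joint torques, N m; "position": TCP position; "tcp_rot": TCP orientation; "force": force on the tool from outside, world axes, zero at the start; "moment": the same for the moment, N m; "opening": opening from 0.0 (shut) to 1.0 (fully open); "grasp_force": force on a finger pad.
Only numpy, scipy, OpenCV 4.12 (cv2) and the standard library are available. Lean on these libraries where they do the work, as an engineer would, in place of code of your own. Each camera call takes 0.05 s, during which the arm holds its last target. There are 200 camera calls.

## Working session

There is one attempt and no reset: what is moved stays moved. The work goes in short steps, Python scripts to look and compute and a tool call to move; the robot and the scene stay as the last step left them, time stands still between calls to the robot, and variables do not carry over. Pictures are saved under pics/ and viewed, at most 14 in all, crops included, and the job is handed in when it is done.

Besides the shell and the picture viewer there is one more tool, called after "Request:" as name(argument=value, ...), one argument or row to a line, values as JSON. carry_out: Moves the arm, as the interface text tells. Its arguments: {"type":"object","properties":{"deltas":{"type":"array","items":{"type":"array","items":{"type":"array","items":{"type":"number"}}}}},"required":["deltas"]}

```bash
mkdir -p pics; python3 - <<'E'
from rig import telemetry, capture, camera_info, bot
import cv2
for n in("side","top"):
    cv2.imwrite(f"pics/{n}0.png",capture(n)[:,:,::-1]); c=camera_info(n); print(n,c["mtx"].round(1).tolist(),c["k1"],c["cam_to_world"].round(3).tolist())
s=telemetry.read_state(); print(s); print(bot.tcp_to_grasp)
E
```

```text
side [[368.7, 0.0, 318.5], [0.0, 368.7, 201.4], [0.0, 0.0, 1.0]] 0.016097789580848024 [[0.89, -0.27, 0.367, 0.06], [-0.456, -0.551, 0.699, -0.886], [0.014, -0.789, -0.614, 0.796], [0.0, 0.0, 0.0, 1.0]]
top [[451.0, 0.0, 319.0], [0.0, 451.0, 197.2], [0.0, 0.0, 1.0]] -0.039888541398936085 [[0.019, -0.996, 0.087, 0.364], [-1.0, -0.017, 0.022, -0.075], [-0.02, -0.087, -0.996, 1.55], [0.0, 0.0, 0.0, 1.0]]
{'time_s': 0.1, 'joint_positions': array([ 6.03023233e+01,  3.02727414e+01,  8.21487836e+01, -1.10357969e-03,
        6.76873865e+01, -1.02291202e+01]), 'qvel': array([-0.09142775, -0.14951175, -0.25589501,  0.02501014, -0.05262857,
       -0.06339737]), 'tau': array([-5.59036598e-04, -4.40980983e+01, -1.77149570e+01,  6.34394609e-02,
        5.34141844e-02, -4.95754989e-05]), 'position': array([0.20794722, 0.58864326, 0.18958061]), 'tcp_rot': array([[-9.42826834e-01,  3.33281717e-01, -9.26253127e-04],
       [ 3.33282850e-01,  9.42825427e-01, -1.66001472e-03],
       [ 3.20042445e-04, -1.87381070e-03, -9.99998193e-01]]), 'force': array([ 0.27071463,  0.67501468, -0.23592857]), 'moment': array([-0.0288739 , -0.04323416, -0.01692382]), 'grasp_force': 0.0, 'opening': 1.0005154173264315}
0.0187
```

View pics/top0.png

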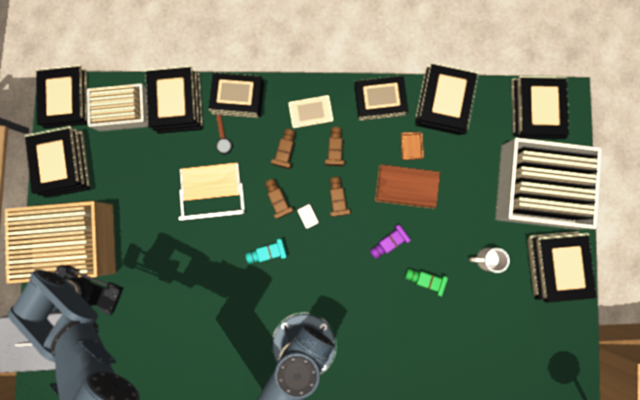

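View pics/side0.png

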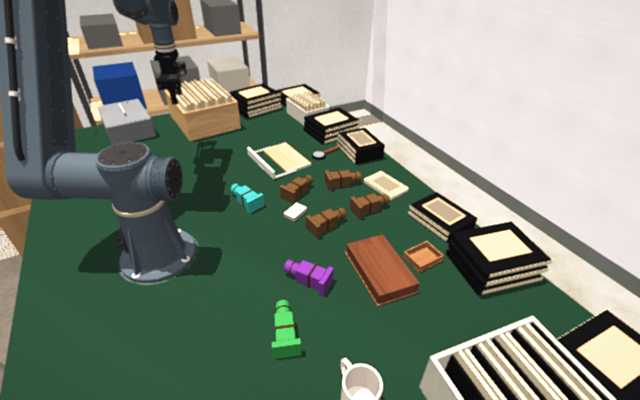

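```bash
cat > h.py <<'E'
import numpy as np, cv2
from rig import telemetry, capture, camera_info
from scipy.spatial.transform import Rotation as R
def plane(n,px,z):
    c=camera_info(n); T=c["cam_to_world"]
    u=cv2.undistortPoints(np.asarray(px,float).reshape(-1,1,2),c["mtx"],np.array([c["k1"],0,0,0,0.])).reshape(-1,2)
    d=np.c_[u,np.ones(len(u))]@T[:3,:3].T; o=T[:3,3]
    return (o+d*((z-o[2])/d[:,2])[:,None])
def proj(n,P):
    c=camera_info(n); T=np.linalg.inv(c["cam_to_world"])
    return cv2.projectPoints(np.asarray(P,float).reshape(-1,1,3),cv2.Rodrigues(T[:3,:3])[0],T[:3,3],c["mtx"],np.array([c["k1"],0,0,0,0.]))[0].reshape(-1,2)
def comps(m,amin=60):
    n,l,s,c=cv2.connectedComponentsWithStats(m.astype(np.uint8))
    return [(l==i,s[i],c[i]) for i in range(1,n) if s[i][4]>=amin]
E
python3 - <<'E'
from h import *
im=capture("top"); hsv=cv2.cvtColor(im,cv2.COLOR_RGB2HSV)
for p in [(284,148),(335,146),(277,198),(338,197),(211,182),(211,214),(407,186),(222,125),(308,216),(413,146),(310,105),(407,202)]: print(p,im[p[1],p[0]],hsv[p[1],p[0]])
cv2.imwrite("pics/crop0.png",cv2.resize(im[90:240,165:450,::-1],None,fx=2.8,fy=2.8,interpolation=cv2.INTER_CUBIC))
E
```

```text
(284, 148) [166 115  70] [ 14 147 166]
(335, 146) [168 117  71] [ 14 147 168]
(277, 198) [178 127  81] [ 14 139 178]
(338, 197) [181 130  84] [ 14 137 181]
(211, 182) [252 232 160] [ 23  93 252]
(211, 214) [255 255 255] [  0   0 255]
(407, 186) [173  95  58] [ 10 169 173]
(222, 125) [100  61  39] [ 11 156 100]
(308, 216) [255 254 252] [ 20   3 255]
(413, 146) [227 145  82] [ 13 163 227]
(310, 105) [218 191 155] [ 17  74 218]
(407, 202) [149  80  49] [  9 171 149]
```

View pics/crop0.png

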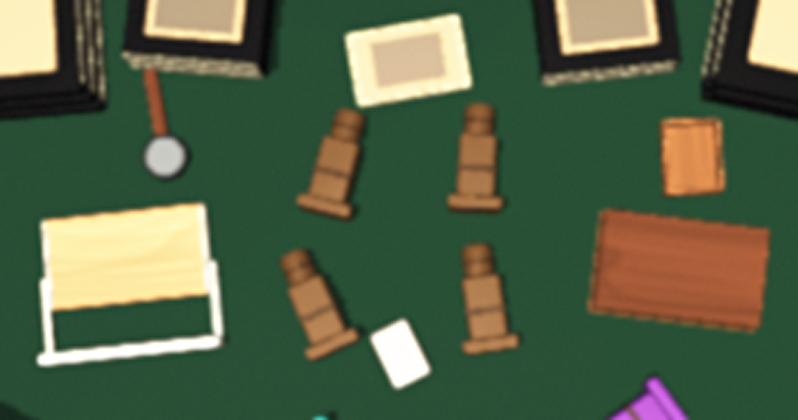

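The crop shows four bronze figures lying with heads up-image (away from the robot), at about (284,148), (335,146), (277,198) and (338,197). The tray is at (211,182) with its open bar at row 214, the plinth is at (407,186), and the tin is next to the near figures.

```bash
cat >> h.py <<'E'
def figs(im):
    """lying bronze figures seen from the top: axis base->head, base-end point, coat point"""
    hsv=cv2.cvtColor(im,cv2.COLOR_RGB2HSV); H,S,V=hsv[...,0].astype(int),hsv[...,1],hsv[...,2]
    m=(H>=8)&(H<=20)&(S>100)&(V>70); m[:,:240]=0; m[:,370:]=0; m[:125]=0; m[230:]=0
    out=[]
    for k,s,c in comps(m,150):
        v,u=np.nonzero(k); P=plane("top",np.c_[u,v],0.04)[:,:2]
        vx,vy,x0,y0=cv2.fitLine(P.astype(np.float32),cv2.DIST_L2,0,.01,.01).ravel(); a=np.array([vx,vy]); a*=np.sign(a[0])
        q=(P-[x0,y0])@a; n=np.array([-a[1],a[0]]); w=(P-[x0,y0])@n
        b,t=q.min(),q.max(); coat=(q>b+.03)&(q<b+.08); off=(w[coat].max()+w[coat].min())/2
        ang=np.degrees(np.arctan2(a[1],a[0]))
        base=np.array([x0,y0])+a*b+n*off
        out.append((base,ang,t-b,np.ptp(w[coat]),np.ptp(w[q<b+.014]),c))
    return out
E
python3 - <<'E'
from h import *
im=capture("top"); hsv=cv2.cvtColor(im,cv2.COLOR_RGB2HSV); H,S,V=hsv[...,0].astype(int),hsv[...,1].astype(int),hsv[...,2].astype(int)
for f in figs(im): print("fig base",f[0].round(4),"ang",round(f[1],1),"len",f[2].round(3),"coat",f[3].round(3),"base",f[4].round(3),f[5].round(0))
def rect(m,z,name):
    k=max(comps(m),key=lambda t:t[1][4]); v,u=np.nonzero(k[0]); P=plane("top",np.c_[u,v],z)[:,:2].astype(np.float32)
    (c,s,a)=cv2.minAreaRect(P); print(name,np.round(c,4),np.round(s,3),round(a,1))
def box(m,x0,x1,y0,y1):
    o=np.zeros_like(m); o[y0:y1,x0:x1]=m[y0:y1,x0:x1]; return o
rect(box((S>60)&(V>200)&(H>18)&(H<28),170,255,150,225),.012,"tray")
rect(box((H>=5)&(H<=14)&(S>120)&(V>60),365,450,160,215),.04,"plinth(incl side)")
w=box((S<40)&(V>180),170,255,205,225); rect(w,.038,"guard")
rect(box((S<40)&(V>180),290,325,200,232),.018,"tin")
rect(box((H>=8)&(S>120)&(V>120),395,430,130,160),.025,"dish")
E
```

```text
fig base [ 0.6082 -0.0907] ang -1.9 len 0.129 coat 0.045 base 0.065 [335. 148.]
fig base [0.6009 0.0931] ang -13.6 len 0.131 coat 0.046 base 0.066 [284. 150.]
fig base [ 0.4371 -0.1147] ang 10.0 len 0.131 coat 0.046 base 0.065 [338. 198.]
fig base [0.4342 0.073 ] ang 26.1 len 0.131 coat 0.046 base 0.066 [277. 200.]
tray [0.5466 0.3372] [0.112 0.192] 8.1
plinth(incl side) [ 0.54   -0.3394] [0.202 0.124] 84.1
guard [0.4378 0.3238] [0.051 0.221] 1.0
tin [ 0.4331 -0.0037] [0.073 0.048] 25.9
dish [ 0.6806 -0.3568] [0.094 0.075] 1.0
```

Request:
carry_out(
  deltas=[
    [[-0.09, -0.08, 0, 0, 0, -0.004, -1], [-0.18, -0.16, 0, 0, 0, -0.008, -1], [-0.27, -0.24, 0, 0, 0, -0.012, -1], [-0.36, -0.32, 0, 0, 0, -0.016, -1], [-0.45, -0.4, 0, 0, 0, -0.02, -1], [-0.54, -0.48, 0, 0, 0, -0.024, -1], [-0.63, -0.56, 0, 0, 0, -0.028, -1], [-0.72, -0.64, 0, 0, 0, -0.032, -1], [-0.81, -0.72, 0, 0, 0, -0.036, -1], [-0.9, -0.8, 0, 0, 0, -0.04, -1]],
  ],
)

```text
time_s: 1.03
position: [0.2958, 0.4302, 0.1904]
tcp_rot: [[-0.996, 0.087, -0.0], [0.087, 0.996, -0.0], [0.0, -0.0, -1.0]]
force: [-0.3, -0.1, -0.5]
opening: 1.002
grasp_force: 0.0
```

```bash
cat >> h.py <<'E'
def axes(z,y):
    z=np.array(z,float); z/=np.linalg.norm(z); y=np.array(y,float); y-=z*(y@z); y/=np.linalg.norm(y)
    return np.c_[np.cross(y,z),y,z]
def grasp_rot(ang,tilt,flip=1):
    """tool rotation over a lying figure whose z points at heading ang (deg); tilt leans the hand to the head side"""
    a=np.array([np.cos(np.radians(ang)),np.sin(np.radians(ang)),0]); t=np.radians(tilt)
    return axes(-np.sin(t)*a+np.cos(t)*np.array([0,0,-1]),flip*np.array([-a[1],a[0],0]))
def to(p,Rt,s=None):
    """print the full move (scaled) from the present pose to the target"""
    s=s or telemetry.read_state(); R0=s["tcp_rot"]; d=R0.T@(np.asarray(p)-s["position"])/.15
    r=R.from_matrix(R0.T@Rt).as_rotvec(degrees=True)/360
    print("move",d.round(3),"turn",r.round(4),"deg",round(np.linalg.norm(r)*360,1))
def show(log=True):
    s=telemetry.read_state(); print("t",round(s["time_s"],2),"q",s["joint_positions"].round(1),"p",s["position"].round(4),"z",s["tcp_rot"][:,2].round(3),"y",s["tcp_rot"][:,1].round(3),"F",s["force"].round(2),"op",round(s["opening"],3),"g",round(s["grasp_force"],1))
    if log:
        import json; open("log.jsonl","a").write(json.dumps([s["joint_positions"].tolist(),s["position"].tolist(),s["tcp_rot"].tolist()])+"\n")
    return s
E
python3 -c "
from h import *
show(); to([.484,.097,.19],grasp_rot(26,0))"
```

```text
t 1.03 q [ 43.2  22.3  96.8  -0.   60.9 -41.8] p [0.2958 0.4302 0.1904] z [-0. -0. -1.] y [ 0.087  0.996 -0.   ] F [-0.31 -0.13 -0.53] op 1.002 g 0.0
move [-1.443 -2.104  0.003] turn [-0.     -0.     -0.0861] deg 31.0
```

Request:
carry_out(
  deltas=[
    [[-0.07, -0.1, 0, 0, 0, -0.004, -1], [-0.14, -0.2, 0, 0, 0, -0.008, -1], [-0.21, -0.3, 0, 0, 0, -0.012, -1], [-0.28, -0.4, 0, 0, 0, -0.016, -1], [-0.35, -0.5, 0, 0, 0, -0.02, -1], [-0.42, -0.6, 0, 0, 0, -0.024, -1], [-0.49, -0.7, 0, 0, 0, -0.028, -1], [-0.56, -0.8, 0, 0, 0, -0.032, -1], [-0.63, -0.9, 0, 0, 0, -0.036, -1], [-0.7, -1.0, 0, 0, 0, -0.04, -1]],
  ],
)

```text
time_s: 1.87
position: [0.3872, 0.2716, 0.1904]
tcp_rot: [[-0.987, -0.163, -0.0], [-0.163, 0.987, -0.0], [0.0, -0.0, -1.0]]
force: [1.1, -0.1, -0.4]
opening: 0.999
grasp_force: 0.0
```

```bash
python3 -c "
from h import *
show(); to([.484,.097,.14],grasp_rot(26,25))"
```

```text
t 1.87 q [ 21.5  18.6 103.3  -0.   58.2 -77.9] p [0.3872 0.2716 0.1904] z [-0. -0. -1.] y [-0.163  0.987 -0.   ] F [ 1.09 -0.14 -0.41] op 0.999 g 0.0
move [-0.447 -1.254  0.336] turn [ 0.0101  0.0689 -0.0454] deg 29.9
```

Request:
carry_out(
  deltas=[
    [[-0.035, -0.1, 0, 0.001, 0.007, -0.0045, -1], [-0.07, -0.2, 0, 0.002, 0.014, -0.009, -1], [-0.105, -0.3, 0, 0.003, 0.021, -0.0135, -1], [-0.14, -0.4, 0, 0.004, 0.028, -0.018, -1], [-0.175, -0.5, 0, 0.005, 0.035, -0.0225, -1], [-0.21, -0.6, 0, 0.006, 0.042, -0.027, -1], [-0.245, -0.7, 0, 0.007, 0.049, -0.0315, -1], [-0.28, -0.8, 0, 0.008, 0.056, -0.036, -1], [-0.315, -0.9, 0, 0.009, 0.063, -0.0405, -1], [-0.35, -1.0, 0, 0.01, 0.07, -0.045, -1]],
  ],
)

```text
time_s: 2.7
position: [0.4635, 0.1322, 0.1904]
tcp_rot: [[-0.812, -0.436, -0.388], [-0.394, 0.9, -0.187], [0.43, 0.001, -0.903]]
force: [-0.6, -0.6, 0.7]
opening: 1.002
grasp_force: 0.0
```

```bash
cat > kin.py <<'E'
from h import *
import json
from scipy.optimize import least_squares
def RX(t):return R.from_euler("x",t,degrees=True).as_matrix()
def RY(t):return R.from_euler("y",t,degrees=True).as_matrix()
def RZ(t):return R.from_euler("z",t,degrees=True).as_matrix()
def fk(q,P):
    h0,a1,L1,e,L2,T,off=P; v=lambda x,y,z:np.array([x,y,z])
    M=RZ(q[0]); p=M@v(a1,off,h0); M=M@RY(q[1]); p=p+M@v(0,0,L1); M=M@RY(q[2]); p=p+M@v(e,0,L2)
    M=M@RZ(S4*q[3])@RY(q[4])@RZ(q[5]+90); p=p+M@v(0,0,T); return p,M
S4=1
D=[json.loads(l) for l in open("log.jsonl")]
D.append([[60.302,30.273,82.149,-.001,67.687,-10.229],[.20795,.58864,.18958],None])
def fit():
    f=lambda P:np.concatenate([fk(q,P)[0]-p for q,p,_ in D]+[1e-3*np.array([P[1],P[3]])])
    r=least_squares(f,[.3,0,.4,0,.4,.25,.11]); return r.x,np.abs(f(r.x)).max()
LO=np.array([-176,-43,12.6,-81,1,-163]);HI=np.array([176,126,139.8,261,151,163])
def ik(p,Rt,q0,P):
    f=lambda q:np.concatenate([(fk(q,P)[0]-p)*10,(fk(q,P)[1]-Rt).ravel()])
    r=least_squares(f,np.clip(q0,LO+.5,HI-.5),bounds=(LO,HI),x_scale=30); return r.x,np.abs(r.fun).max()
E
python3 - <<'E'
from h import *
s=show(); to([.484,.097,.10],grasp_rot(26,25))
from kin import *
P,e=fit(); print(P.round(4),e)
for q,p,M in D[:3]: print((fk(q,P)[1]-np.array(M)).round(3).tolist())
E
```

```text
t 2.7 q [   8.    32.4   83.9   -7.5   88.2 -106. ] p [0.4635 0.1322 0.1904] z [-0.388 -0.187 -0.903] y [-0.436  0.9    0.001] F [-0.59 -0.62  0.73] op 1.002 g 0.0
move [-0.278 -0.271  0.535] turn [ 0.0004 -0.0013 -0.0003] deg 0.5
[ 2.740e-01 -1.000e-04  5.881e-01  1.139e-01  3.917e-01  3.376e-01
  1.110e-01] 0.00011392225480770902
[[0.0, 0.0, -0.0], [-0.0, 0.0, -0.0], [0.0, -0.0, -0.0]]
[[0.0, 0.0, -0.0], [0.0, 0.0, -0.0], [0.0, -0.0, 0.0]]
[[0.0, 0.0, -0.0], [0.0, 0.0, -0.0], [0.0, -0.0, 0.0]]
```

```bash
cat >> kin.py <<'E'
def place_rot(az,tilt,flip=1):
    d=np.array([np.cos(np.radians(az)),np.sin(np.radians(az)),0]); t=np.radians(tilt)
    return axes(np.cos(t)*d-np.sin(t)*np.array([0,0,1]),flip*np.array([-d[1],d[0],0]))
tray=np.array([.5466,.3372]); plinth=np.array([.54,-.3394])
def slot(c,yaw,s): y=np.radians(yaw); return c+s*np.array([-np.sin(y),np.cos(y)])
E
python3 - <<'E'
from kin import *
P,e=fit(); T=25; s=telemetry.read_state(); q0=s["joint_positions"]
F={'1':((.6082,-.0907),-1.9),'2':((.6009,.0931),-13.6),'3':((.4371,-.1147),10),'4':((.4342,.073),26.1)}
for k,(b,a) in F.items():
    g=np.r_[np.array(b)+.055*np.array([np.cos(np.radians(a)),np.sin(np.radians(a))]),.027]
    for fl in(1,-1):
        Rt=grasp_rot(a,T,fl); q,e=ik(g+.0187*Rt[:,2],Rt,q0 if fl==1 else q0+[0,0,0,0,0,180],P); print(k,fl,q.round(0),round(e,4))
for nm,c,yaw,h in(("tray",tray,7,.067),("plinth",plinth,-6,.095)):
  for az in((yaw,yaw+45,yaw+90,yaw-45,yaw-90)):
   for fl in(1,-1):
    for sl in(.045,-.045):
     best=None
     for q4 in(-60,60,150):
      for q6 in(-100,0,100):
       Rt=place_rot(az,T,fl); q,e=ik(np.r_[slot(c,yaw,sl),h]+.0187*Rt[:,2],Rt,[q0[0],30,90,q4,80,q6],P)
       if best is None or e<best[1]: best=(q,e)
     if best[1]<.01: print(nm,az,fl,sl,best[0].round(0),round(best[1],4))
E
```

```text
1 1 [ -15.   57.   59.   -5.   88. -102.] 0.0
1 -1 [-15.  57.  59.  -5.  88.  78.] 0.0
2 1 [ -5.  56.  62.   4.  86. -82.] 0.0
2 -1 [-5. 56. 62.  4. 86. 98.] 0.0
3 1 [ -18.   47.   89.  -12.   67. -111.] 0.0
3 -1 [-18.  47.  89. -12.  67.  69.] 0.0
4 1 [   4.   47.   90.  -10.   67. -106.] 0.0
4 -1 [  4.  47.  90. -10.  67.  74.] 0.0
tray 7 1 0.045 [ 39.  56. 118. 213.  60.  86.] 0.0
tray 7 1 -0.045 [ 27.  58. 127. 199.  70.  92.] 0.0
tray 7 -1 0.045 [ 39.  56. 118. 213.  60. -94.] 0.0
tray 7 -1 -0.045 [ 27.  58. 127. 199.  70. -88.] 0.0
tray 52 1 0.045 [  7.  57. 123. 135.  65.  90.] 0.0
tray 52 1 -0.045 [ -7.  58. 125. 122.  67.  87.] 0.0
tray 52 -1 0.045 [  7.  57. 123. 135.  65. -90.] 0.0
tray 52 -1 -0.045 [ -7.  58. 125. 122.  67. -93.] 0.0
tray 97 1 0.045 [ -2.  56.  96.  70.  72. 119.] 0.0
tray 97 1 -0.045 [-10.  56.  95.  63.  76. 118.] 0.0
tray 97 -1 0.045 [ -2.  56.  96.  70.  72. -61.] 0.0
tray 97 -1 -0.045 [-10.  56.  95.  63.  76. -62.] 0.0
tray -38 1 0.045 [ 51.  58.  87. -76.  69.  52.] 0.0
tray -38 -1 0.045 [  51.   58.   87.  -76.   69. -128.] 0.0
tray -83 1 0.045 [ 
[... 515 characters left out ...]
6.  59.  82. 126.] 0.0
plinth 39 -1 0.045 [-67.  53.  97.  64.  76. -61.] 0.0
plinth 39 -1 -0.045 [-71.  55.  86.  59.  82. -54.] 0.0
plinth 84 1 0.045 [-57.  62.  64.  37. 109. 123.] 0.0
plinth 84 1 -0.045 [-61.  66.  51.  36. 117. 125.] 0.0
plinth 84 -1 0.045 [-57.  62.  64.  37. 109. -57.] 0.0
plinth 84 -1 -0.045 [-61.  66.  51.  36. 117. -55.] 0.0
plinth -51 1 0.045 [-28.  54. 127. 202.  66.  91.] 0.0
plinth -51 1 -0.045 [-41.  53. 125. 190.  63.  90.] 0.0
plinth -51 -1 0.045 [-28.  54. 127. 202.  66. -89.] 0.0
plinth -51 -1 -0.045 [-41.  53. 125. 190.  63. -90.] 0.0
plinth -96 1 0.045 [-12.  53.  97. -81.  66.  57.] 0.0097
plinth -96 -1 0.045 [ -12.   53.   97.  -81.   66. -123.] 0.0097
```

Request:
carry_out(
  deltas=[
    [[-0.028, -0.027, 0.01, 0, 0, 0.019, -1], [-0.056, -0.054, 0.02, 0, 0, 0.038, -1], [-0.084, -0.081, 0.03, 0, 0, 0.057, -1], [-0.112, -0.108, 0.04, 0, 0, 0.076, -1], [-0.14, -0.135, 0.05, 0, 0, 0.095, -1], [-0.168, -0.162, 0.06, 0, 0, 0.114, -1], [-0.196, -0.189, 0.07, 0, 0, 0.133, -1], [-0.224, -0.216, 0.08, 0, 0, 0.152, -1], [-0.252, -0.243, 0.09, 0, 0, 0.171, -1], [-0.28, -0.27, 0.1, 0, 0, 0.19, -1]],
  ],
)

```text
time_s: 3.53
position: [0.5092, 0.1101, 0.1585]
tcp_rot: [[-0.7, 0.6, -0.386], [0.696, 0.693, -0.186], [0.156, -0.399, -0.903]]
force: [-0.7, 0.5, -0.0]
opening: 0.998
grasp_force: 0.0
```

Request:
carry_out(
  deltas=[
    [[0, 0, 0, 0, 0, 0.019, -1], [0, 0, 0, 0, 0, 0.038, -1], [0, 0, 0, 0, 0, 0.057, -1], [0, 0, 0, 0, 0, 0.076, -1], [0, 0, 0, 0, 0, 0.095, -1], [0, 0, 0, 0, 0, 0.114, -1], [0, 0, 0, 0, 0, 0.133, -1], [0, 0, 0, 0, 0, 0.152, -1], [0, 0, 0, 0, 0, 0.171, -1], [0, 0, 0, 0, 0, 0.19, -1]],
  ],
)

```text
time_s: 4.37
position: [0.5089, 0.1102, 0.1586]
tcp_rot: [[0.3, 0.872, -0.386], [0.901, -0.392, -0.186], [-0.314, -0.292, -0.903]]
force: [0.2, 0.3, 0.1]
opening: 1.0
grasp_force: 0.0
```

```bash
cat >> h.py <<'E'
def gpose(base,a,h=.055,z=.027,T=25,flip=-1):
    Rt=grasp_rot(a,T,flip); c=np.array([np.cos(np.radians(a)),np.sin(np.radians(a))])
    return np.r_[np.array(base)+h*c,z]+.0187*Rt[:,2],Rt
E
python3 - <<'E'
from kin import *
s=show()
im=capture("top")
for f in figs(im): print("fig base",f[0].round(4),"ang",round(f[1],1),"len",f[2].round(3),f[5].round(0))
p,Rt=gpose([.4342,.073],26.1,z=.10); to(p,Rt)
# path simulation grasp -> place
P,e=fit(); p0,R0=gpose([.4342,.073],26.1,z=.12)
for nm,c,az,h,yaw in(("tray",tray,97,.12,7),("plinth",plinth,39,.15,-6),("plinth",plinth,70,.15,-6)):
    R1=place_rot(az,25,-1); g1=np.r_[slot(c,yaw,.045),h]; p1=g1+.0187*R1[:,2]
    q=np.array([4,47,90,-10,67,74.]); rv=R.from_matrix(R0.T@R1).as_rotvec(); print(nm,az,"turn",np.degrees(np.linalg.norm(rv)).round(0))
    for k in np.linspace(0,1,6):
        Rk=R0@R.from_rotvec(rv*k).as_matrix(); q,e=ik(p0+(p1-p0)*k+[0,0,.15*k*(1-k)*2],Rk,q,P); print(q.round(0),round(e,4),Rk[:,2].round(2))
E
```

```text
t 4.37 q [ 5.5 37.2 79.7 -8.5 87.1 29.1] p [0.5089 0.1102 0.1586] z [-0.386 -0.186 -0.903] y [ 0.872 -0.392 -0.292] F [0.2  0.28 0.12] op 1.0 g 0.0
fig base [ 0.6081 -0.0913] ang -2.0 len 0.129 [335. 148.]
fig base [0.6027 0.0889] ang -10.8 len 0.126 [285. 149.]
fig base [ 0.4372 -0.1147] ang 9.9 len 0.131 [338. 198.]
fig base [0.436  0.0747] ang 25.7 len 0.126 [277. 200.]
move [-0.006  0.001  0.559] turn [-0.0009  0.0008  0.1177] deg 42.4
tray 97 turn 110.0
[ 4. 39. 88. -9. 77. 72.] 0.0 [-0.38 -0.19 -0.91]
[ 3. 30. 91.  3. 71. 53.] 0.0 [-0.21  0.03 -0.98]
[ 1. 26. 95. 19. 65. 30.] 0.0 [-0.09  0.29 -0.95]
[-2. 28. 99. 38. 62.  1.] 0.0 [-0.03  0.54 -0.84]
[ -3.  37. 101.  56.  64. -29.] 0.0 [-0.04  0.75 -0.65]
[ -2.  51.  96.  69.  74. -56.] 0.0 [-0.11  0.9  -0.42]
plinth 39 turn 91.0
[ 4. 39. 88. -9. 77. 72.] 0.0 [-0.38 -0.19 -0.91]
[-9. 26. 97. -3. 64. 54.] 0.0 [-0.12 -0.03 -0.99]
[-26.  19. 104.  13.  54.  26.] 0.0 [ 0.14  0.14 -0.98]
[-45.  21. 107.  36.  54. -10.] 0.0 [ 0.38  0.3  -0.87]
[-59.  31. 106.  54.  64. -39.] 0.0 [ 0.57  0.45 -0.68]
[-67.  47.  98.  63.  78. -56.] 0.0 [ 0.7   0.57 -0.42]
plinth 70 turn 98.0
[ 4. 39. 88. -9. 77. 72.] 0.0 [-0.38 -0.19 -0.91]
[-10.  27.  96.  -1.  67.  46.] 0.0 [-0.16  0.01 -0.99]
[-28.  22.  99.  14.  65.  13.] 0.0 [ 0.03  0.24 -0.97]
[-44.  27.  97.  30.  72. -18.] 0.0 [ 0.19  0.47 -0.86]
[-55.  38.  89.  39.  85. -40.] 0.0 [ 0.28  0.68 -0.67]
[-61.  54.  74.  45. 101. -53.] 0.0 [ 0.31  0.85 -0.42]
```

Request:
carry_out(
  deltas=[
    [[0, 0, 0.05, 0, 0, 0.0118, -1], [0, 0, 0.1, 0, 0, 0.0236, -1], [0, 0, 0.16, 0, 0, 0.0354, -1], [0, 0, 0.22, 0, 0, 0.0472, -1], [0, 0, 0.28, 0, 0, 0.059, -1], [0, 0, 0.34, 0, 0, 0.0708, -1], [0, 0, 0.4, 0, 0, 0.0826, -1], [0, 0, 0.46, 0, 0, 0.0944, -1], [0, 0, 0.52, 0, 0, 0.1062, -1], [0, 0, 0.56, 0, 0, 0.118, -1]],
  ],
)

```text
time_s: 5.25
position: [0.4759, 0.0945, 0.0822]
tcp_rot: [[0.808, 0.444, -0.387], [0.404, -0.896, -0.186], [-0.429, -0.006, -0.903]]
force: [0.1, 0.6, 0.6]
opening: 1.002
grasp_force: 0.0
```

```bash
python3 - <<'E'
from h import *
show(); p,Rt=gpose([.4342,.073],26.1); to(p,Rt)
E
```

```text
t 5.25 q [ 4.3 40.6 88.1 -9.3 75.4 72.1] p [0.4759 0.0945 0.0822] z [-0.387 -0.186 -0.903] y [ 0.444 -0.896 -0.006] F [0.12 0.64 0.56] op 1.002 g 0.0
move [0.208 0.009 0.434] turn [-0.0006  0.0012  0.0011] deg 0.6
```

Request:
carry_out(
  deltas=[
    [[0.026, 0.001, 0.054, 0, 0, 0, -1], [0.052, 0.002, 0.108, 0, 0, 0, -1], [0.078, 0.003, 0.162, 0, 0, 0, -1], [0.104, 0.004, 0.216, 0, 0, 0, -1], [0.13, 0.005, 0.27, 0, 0, 0, -1], [0.156, 0.006, 0.324, 0, 0.001, 0.001, -1], [0.182, 0.007, 0.378, 0, 0.001, 0.001, -1], [0.208, 0.008, 0.43, 0, 0.001, 0.001, -1], [0.208, 0.008, 0.43, 0, 0.001, 0.001, -1], [0.208, 0.008, 0.43, 0, 0.001, 0.001, -1]],
  ],
)

```text
time_s: 6.08
position: [0.477, 0.0941, 0.0108]
tcp_rot: [[0.812, 0.44, -0.382], [0.4, -0.898, -0.183], [-0.424, -0.004, -0.906]]
force: [-0.9, -0.9, -0.3]
opening: 0.999
grasp_force: 0.0
```

Request:
carry_out(
  deltas=[
    [[0, 0, 0, 0, 0, 0, 0], [0, 0, 0, 0, 0, 0, 0.5], [0, 0, 0, 0, 0, 0, 1], [0, 0, 0, 0, 0, 0, 1], [0, 0, 0, 0, 0, 0, 1], [0, 0, 0, 0, 0, 0, 1], [0, 0, 0, 0, 0, 0, 1], [0, 0, 0, 0, 0, 0, 1], [0, 0, 0, 0, 0, 0, 1], [0, 0, 0, 0, 0, 0, 1]],
  ],
)

```text
time_s: 6.92
position: [0.4777, 0.0939, 0.0114]
tcp_rot: [[0.813, 0.441, -0.38], [0.4, -0.898, -0.184], [-0.422, -0.003, -0.906]]
force: [0.9, -0.9, 0.8]
opening: 0.503
grasp_force: 30.0
```

```bash
python3 - <<'E'
from h import *
s=show(); p=s["position"]+[0,0,.1]; to(p,s["tcp_rot"])
E
```

```text
t 6.92 q [ 4.2 46.5 89.6 -9.7 67.6 73.6] p [0.4777 0.0939 0.0114] z [-0.38  -0.184 -0.906] y [ 0.441 -0.898 -0.003] F [ 0.92 -0.88  0.82] op 0.503 g 30.0
move [-0.282 -0.002 -0.604] turn [0. 0. 0.] deg 0.0
```

Request:
carry_out(
  deltas=[
    [[-0.028, 0, -0.06, 0, 0, 0, 1], [-0.056, 0, -0.12, 0, 0, 0, 1], [-0.084, 0, -0.18, 0, 0, 0, 1], [-0.112, 0, -0.24, 0, 0, 0, 1], [-0.14, 0, -0.3, 0, 0, 0, 1], [-0.168, 0, -0.36, 0, 0, 0, 1], [-0.196, 0, -0.42, 0, 0, 0, 1], [-0.224, 0, -0.48, 0, 0, 0, 1], [-0.252, 0, -0.54, 0, 0, 0, 1], [-0.28, 0, -0.6, 0, 0, 0, 1]],
  ],
)

```text
time_s: 7.75
position: [0.4775, 0.0938, 0.1117]
tcp_rot: [[0.813, 0.44, -0.381], [0.4, -0.898, -0.183], [-0.423, -0.003, -0.906]]
force: [-0.4, 0.6, -1.6]
opening: 0.5
grasp_force: 30.0
```

```bash
python3 - <<'E'
from kin import *
s=show()
for nm,c,az,h,yaw in(("tray",tray,97,.12,7),("plinth",plinth,39,.15,-6)):
    R1=place_rot(az,25,-1); p1=np.r_[slot(c,yaw,.045),h]+.0187*R1[:,2]; print(nm); to(p1,R1)
E
```

```text
t 7.75 q [ 4.2 38.  87.3 -9.1 78.3 71.7] p [0.4775 0.0938 0.1117] z [-0.381 -0.183 -0.906] y [ 0.44  -0.898 -0.003] F [-0.36  0.58 -1.6 ] op 0.5 g 30.0
tray
move [ 1.146 -1.644 -0.531] turn [ 0.0734  0.2143 -0.2032] deg 109.6
plinth
move [-0.658  2.497  0.074] turn [ 0.013   0.2488 -0.0375] deg 90.7
```

Request:
carry_out(
  deltas=[
    [[0.04, -0.08, -0.065, 0.0037, 0.0107, -0.0102, 1], [0.08, -0.16, -0.13, 0.0074, 0.0214, -0.0204, 1], [0.12, -0.24, -0.195, 0.0111, 0.0321, -0.0306, 1], [0.16, -0.32, -0.26, 0.0148, 0.0428, -0.0408, 1], [0.2, -0.4, -0.325, 0.0185, 0.0535, -0.051, 1], [0.24, -0.48, -0.39, 0.0222, 0.0642, -0.0612, 1], [0.28, -0.56, -0.455, 0.0259, 0.0749, -0.0714, 1], [0.32, -0.64, -0.52, 0.0296, 0.0856, -0.0816, 1], [0.36, -0.72, -0.585, 0.0333, 0.0963, -0.0918, 1], [0.4, -0.8, -0.65, 0.037, 0.107, -0.102, 1]],
  ],
)

```text
time_s: 8.58
position: [0.5102, 0.244, 0.1752]
tcp_rot: [[0.52, 0.852, -0.056], [0.786, -0.452, 0.422], [0.334, -0.263, -0.905]]
force: [-0.3, 0.1, -3.0]
opening: 0.507
grasp_force: 30.0
```

```bash
cat >> kin.py <<'E'
def tgt(c,az,h,yaw,sl,dz=0,back=0):
    R1=place_rot(az,25,-1); return np.r_[slot(c,yaw,sl),h+dz]+(.0187-back)*R1[:,2],R1
E
python3 - <<'E'
from kin import *
s=show(); to(*tgt(tray,97,.067,7,.045,.06))
E
```

```text
t 8.58 q [-1.  27.3 97.3 28.3 62.5 14.9] p [0.5102 0.244  0.1752] z [-0.056  0.422 -0.905] y [ 0.852 -0.452 -0.263] F [-0.35  0.06 -2.99] op 0.507 g 30.0
move [ 0.785 -0.204  0.763] turn [ 0.0359  0.1068 -0.1008] deg 54.4
```

Request:
carry_out(
  deltas=[
    [[0.08, -0.02, 0.076, 0.0036, 0.0107, -0.0101, 1], [0.16, -0.04, 0.152, 0.0072, 0.0214, -0.0202, 1], [0.24, -0.06, 0.228, 0.0108, 0.0321, -0.0303, 1], [0.31, -0.08, 0.304, 0.0144, 0.0428, -0.0404, 1], [0.39, -0.1, 0.38, 0.018, 0.0535, -0.0505, 1], [0.47, -0.12, 0.456, 0.0216, 0.0642, -0.0606, 1], [0.55, -0.14, 0.532, 0.0252, 0.0749, -0.0707, 1], [0.63, -0.16, 0.608, 0.0288, 0.0856, -0.0808, 1], [0.71, -0.18, 0.684, 0.0324, 0.0963, -0.0909, 1], [0.785, -0.2, 0.76, 0.036, 0.107, -0.101, 1]],
  ],
)

```text
time_s: 9.42
position: [0.5408, 0.3975, 0.1176]
tcp_rot: [[-0.053, 0.993, -0.11], [0.418, 0.122, 0.9], [0.907, 0.002, -0.421]]
force: [0.0, -0.3, -1.8]
opening: 0.496
grasp_force: 30.0
```

```bash
python3 - <<'E'
from kin import *
s=show(); to(*tgt(tray,97,.067,7,.045))
f=[]
for k in range(3): im=capture("side"); f.append(telemetry.read_state()["force"][2].round(2))
print(f); u=proj("side",[[.54,.38,.07]])[0].astype(int); print(u)
cv2.imwrite("pics/s1.png",cv2.resize(im[max(u[1]-70,0):u[1]+70,u[0]-100:u[0]+100,::-1],None,fx=4,fy=4,interpolation=cv2.INTER_CUBIC))
E
```

```text
t 9.42 q [ -1.7  50.4  96.   68.8  74.  -55.4] p [0.5408 0.3975 0.1176] z [-0.11   0.9   -0.421] y [0.993 0.122 0.002] F [ 0.04 -0.33 -1.82] op 0.496 g 30.0
move [-0.35  -0.012  0.173] turn [ 0.0001 -0.0002  0.0003] deg 0.1
[np.float64(-5.29), np.float64(-1.48), np.float64(-2.08)]
[279 138]
```

View pics/s1.png

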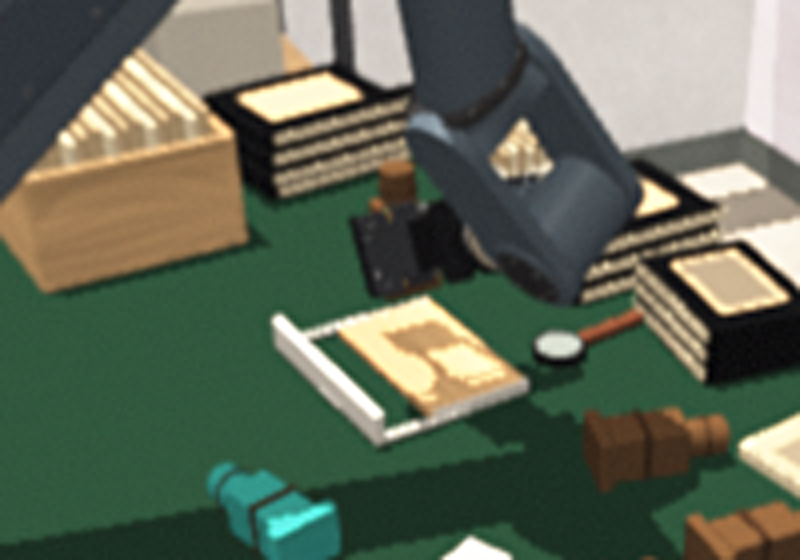

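Request:
carry_out(
  deltas=[
    [[-0.05, 0, 0.025, 0, 0, 0, 1], [-0.1, 0, 0.05, 0, 0, 0, 1], [-0.15, 0, 0.075, 0, 0, 0, 1], [-0.2, 0, 0.1, 0, 0, 0, 1], [-0.25, -0.01, 0.12, 0, 0, 0, 1], [-0.28, -0.01, 0.135, 0, 0, 0, 1], [-0.3, -0.01, 0.145, 0, 0, 0, 1], [-0.32, -0.01, 0.155, 0, 0, 0, 1], [-0.33, -0.01, 0.16, 0, 0, 0, 1], [-0.34, -0.01, 0.165, 0, 0, 0, 1]],
  ],
)

```text
time_s: 10.4
position: [0.5389, 0.398, 0.0608]
tcp_rot: [[-0.049, 0.993, -0.109], [0.42, 0.119, 0.899], [0.906, -0.002, -0.423]]
force: [0.3, -0.4, -1.4]
opening: 0.498
grasp_force: 30.0
```

```bash
python3 - <<'E'
from kin import *
s=show(); to(*tgt(tray,97,.067,7,.045)); f=[]
for k in range(4): im=capture("side"); f.append(telemetry.read_state()["force"].round(1).tolist())
print(f)
E
```

```text
t 10.4 q [ -1.7  56.   95.7  70.4  72.  -60.4] p [0.5389 0.398  0.0608] z [-0.109  0.899 -0.423] y [ 0.993  0.119 -0.002] F [ 0.34 -0.42 -1.39] op 0.498 g 30.0
move [-0.009  0.001  0.009] turn [ 0.0003  0.0001 -0.0004] deg 0.2
[[-0.3, 0.3, -2.2], [-0.1, 0.6, -2.2], [-0.2, -0.1, -2.0], [0.3, -0.2, -2.3]]
```

Request:
carry_out(
  deltas=[
    [[-0.002, 0, 0.001, 0, 0, 0, 1], [-0.004, 0, 0.002, 0, 0, 0, 1], [-0.006, 0, 0.003, 0, 0, 0, 1], [-0.008, 0, 0.004, 0, 0, 0, 1], [-0.01, 0, 0.005, 0, 0, 0, 1], [-0.012, 0, 0.006, 0, 0, 0, 1], [-0.014, 0, 0.007, 0, 0, 0, 1], [-0.016, 0, 0.008, 0, 0, 0, 1], [-0.018, 0, 0.008, 0, 0, 0, 1], [-0.018, 0, 0.008, 0, 0, 0, 1]],
  ],
)

```text
time_s: 11.43
position: [0.5388, 0.3979, 0.0579]
tcp_rot: [[-0.049, 0.993, -0.109], [0.421, 0.119, 0.899], [0.906, -0.002, -0.423]]
force: [-0.6, -1.3, -1.8]
opening: 0.498
grasp_force: 30.0
```

```bash
python3 - <<'E'
from kin import *
s=show(); f=[]
for k in range(3): im=capture("side"); f.append(telemetry.read_state()["force"].round(1).tolist())
print(f)
E
```

```text
t 11.43 q [ -1.7  56.3  95.7  70.5  71.9 -60.6] p [0.5388 0.3979 0.0579] z [-0.109  0.899 -0.423] y [ 0.993  0.119 -0.002] F [-0.62 -1.34 -1.77] op 0.498 g 30.0
[[-0.5, -0.9, -1.4], [-1.1, -0.4, -1.5], [0.4, -0.6, -1.9]]
```

Request:
carry_out(
  deltas=[
    [[-0.002, 0, 0.001, 0, 0, 0, 1], [-0.004, 0, 0.002, 0, 0, 0, 1], [-0.006, 0, 0.003, 0, 0, 0, 1], [-0.008, 0, 0.004, 0, 0, 0, 1], [-0.01, 0, 0.005, 0, 0, 0, 1], [-0.012, 0, 0.006, 0, 0, 0, 1], [-0.012, 0, 0.006, 0, 0, 0, 1], [-0.012, 0, 0.006, 0, 0, 0, 1], [-0.012, 0, 0.006, 0, 0, 0, 1], [-0.012, 0, 0.006, 0, 0, 0, 1]],
  ],
)

```text
time_s: 12.42
position: [0.5388, 0.398, 0.0575]
tcp_rot: [[-0.049, 0.993, -0.109], [0.418, 0.12, 0.901], [0.907, -0.001, -0.421]]
force: [-1.2, -5.0, 5.5]
opening: 0.501
grasp_force: 30.0
```

```bash
python3 - <<'E'
from kin import *
s=show(); f=[]
for k in range(3): im=capture("side"); f.append(telemetry.read_state()["force"].round(1).tolist())
print(f)
E
```

```text
t 12.42 q [ -1.7  56.5  95.6  70.5  72.  -60.8] p [0.5388 0.398  0.0575] z [-0.109  0.901 -0.421] y [ 0.993  0.12  -0.001] F [-1.21 -4.98  5.52] op 0.501 g 30.0
[[-0.9, -5.6, 5.4], [-1.0, -4.8, 5.3], [-0.3, -5.2, 5.3]]
```

Request:
carry_out(
  deltas=[
    [[0.004, 0, -0.002, 0, 0, 0, 1], [0.008, 0, -0.004, 0, 0, 0, 1], [0.008, 0, -0.004, 0, 0, 0, 0.5], [0.008, 0, -0.004, 0, 0, 0, 0], [0.008, 0, -0.004, 0, 0, 0, -0.5], [0.008, 0, -0.004, 0, 0, 0, -1], [0.008, 0, -0.004, 0, 0, 0, -1], [0.008, 0, -0.004, 0, 0, 0, -1], [0.008, 0, -0.004, 0, 0, 0, -1], [0.008, 0, -0.004, 0, 0, 0, -1]],
  ],
)

```text
time_s: 13.4
position: [0.5388, 0.3981, 0.0571]
tcp_rot: [[-0.049, 0.993, -0.109], [0.421, 0.119, 0.899], [0.906, -0.002, -0.424]]
force: [0.0, -0.6, 0.6]
opening: 0.869
grasp_force: 0.0
```

Request:
carry_out(
  deltas=[
    [[0, 0, -0.04, 0, 0, 0, -1], [0, 0, -0.08, 0, 0, 0, -1], [0, 0, -0.12, 0, 0, 0, -1], [0, 0, -0.2, 0, 0, 0, -1], [0, 0, -0.3, 0, 0, 0, -1], [0, 0, -0.4, 0, 0, 0, -1], [0, 0, -0.5, 0, 0, 0, -1], [0, 0, -0.6, 0, 0, 0, -1], [0, 0, -0.7, 0, 0, 0, -1], [0, 0, -0.8, 0, 0, 0, -1]],
  ],
)

```text
time_s: 14.23
position: [0.5523, 0.2882, 0.1089]
tcp_rot: [[-0.049, 0.993, -0.108], [0.421, 0.118, 0.899], [0.906, -0.002, -0.424]]
force: [0.4, -0.8, -1.0]
opening: 1.0
grasp_force: 0.0
```

```bash
cat >> h.py <<'E'
def crop(n,pt,name,w=100,hh=70,f=4):
    im=capture(n); u=proj(n,[pt])[0].astype(int); x=max(u[0]-w,0); y=max(u[1]-hh,0)
    cv2.imwrite(f"pics/{name}.png",cv2.resize(im[y:u[1]+hh,x:u[0]+w,::-1],None,fx=f,fy=f,interpolation=cv2.INTER_CUBIC)); return im
E
python3 - <<'E'
from kin import *
s=show(); crop("side",[.55,.25,.05],"s2")
im=capture("top")
for f in figs(im): print("fig base",f[0].round(4),"ang",round(f[1],1),"len",f[2].round(3),f[3].round(3),f[5].round(0))
to(*gpose([.6009,.0931],-13.6,z=.15))
E
```

```text
t 14.23 q [-12.4  51.3  95.4  60.6  79.  -58. ] p [0.5523 0.2882 0.1089] z [-0.108  0.899 -0.424] y [ 0.993  0.118 -0.002] F [ 0.41 -0.75 -0.98] op 1.0 g 0.0
fig base [ 0.6119 -0.0931] ang -1.3 len 0.125 0.045 [335. 147.]
fig base [0.6401 0.0942] ang -24.7 len 0.094 0.042 [286. 141.]
fig base [ 0.4369 -0.1144] ang 9.6 len 0.127 0.046 [338. 200.]
move [-0.464  0.455 -1.364] turn [-0.1123 -0.1624  0.3099] deg 132.3
```

View pics/s2.png

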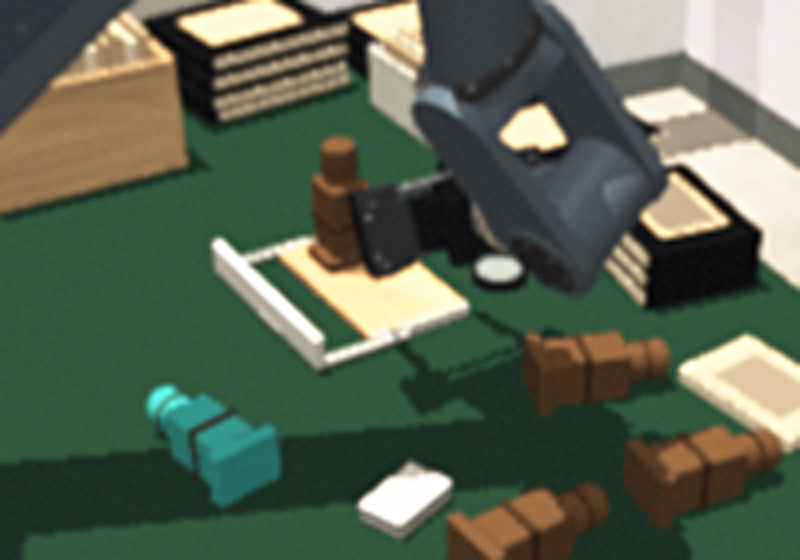

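The figure stands on the left slot of the tray, clear of its edges, and the three others lie where they were. I go on to the far-left one.

Request:
carry_out(
  deltas=[
    [[-0.023, 0.023, -0.068, -0.0056, -0.0081, 0.0155, -1], [-0.046, 0.046, -0.136, -0.0112, -0.0162, 0.031, -1], [-0.069, 0.069, -0.204, -0.0168, -0.0243, 0.0465, -1], [-0.092, 0.092, -0.272, -0.0224, -0.0324, 0.062, -1], [-0.115, 0.115, -0.34, -0.028, -0.0405, 0.0775, -1], [-0.138, 0.138, -0.408, -0.0336, -0.0486, 0.093, -1], [-0.161, 0.161, -0.476, -0.0392, -0.0567, 0.1085, -1], [-0.184, 0.184, -0.544, -0.0448, -0.0648, 0.124, -1], [-0.207, 0.207, -0.612, -0.0504, -0.0729, 0.1395, -1], [-0.23, 0.23, -0.68, -0.056, -0.081, 0.155, -1]],
  ],
)

```text
time_s: 15.17
position: [0.5981, 0.1879, 0.1202]
tcp_rot: [[0.799, 0.601, -0.008], [0.518, -0.682, 0.516], [0.305, -0.416, -0.857]]
force: [-0.0, 0.7, -1.2]
opening: 0.999
grasp_force: 0.0
```

```bash
python3 - <<'E'
from kin import *
s=show()
im=capture("top")
for f in figs(im): print("fig base",f[0].round(4),"ang",round(f[1],1),"len",f[2].round(3),f[3].round(3),f[5].round(0))
to(*gpose([.6009,.0931],-13.6,z=.10))
E
```

```text
t 15.17 q [-9.3 37.2 91.4 34.9 62.5 24. ] p [0.5981 0.1879 0.1202] z [-0.008  0.516 -0.857] y [ 0.601 -0.682 -0.416] F [-0.02  0.69 -1.21] op 0.999 g 0.0
fig base [ 0.6099 -0.0944] ang -0.3 len 0.127 0.044 [335. 147.]
fig base [ 0.4373 -0.1148] ang 9.7 len 0.127 0.044 [338. 199.]
move [-0.203  0.77  -0.14 ] turn [-0.0559 -0.0808  0.1542] deg 65.8
```

Request:
carry_out(
  deltas=[
    [[-0.016, 0.07, -0.03, -0.0056, -0.0081, 0.0154, -1], [-0.032, 0.14, -0.06, -0.0112, -0.0162, 0.0308, -1], [-0.048, 0.21, -0.09, -0.0168, -0.0243, 0.0462, -1], [-0.064, 0.28, -0.12, -0.0224, -0.0324, 0.0616, -1], [-0.08, 0.35, -0.15, -0.028, -0.0405, 0.077, -1], [-0.096, 0.42, -0.18, -0.0336, -0.0486, 0.0924, -1], [-0.112, 0.49, -0.2, -0.0392, -0.0567, 0.1078, -1], [-0.128, 0.56, -0.22, -0.0448, -0.0648, 0.1232, -1], [-0.144, 0.64, -0.24, -0.0504, -0.0729, 0.1386, -1], [-0.16, 0.715, -0.25, -0.056, -0.081, 0.154, -1]],
  ],
)

```text
time_s: 16.05
position: [0.6443, 0.0838, 0.0998]
tcp_rot: [[0.881, -0.227, -0.416], [-0.204, -0.974, 0.1], [-0.428, -0.003, -0.904]]
force: [1.3, 1.2, 0.3]
opening: 1.001
grasp_force: 0.0
```

```bash
python3 - <<'E'
from kin import *
s=show()
im=crop("side",[.6,.09,.05],"s3",80,60,4)
for f in figs(capture("top")): print("fig base",f[0].round(4),"ang",round(f[1],1),"len",f[2].round(3),f[3].round(3),f[5].round(0))
to(*gpose([.6009,.0931],-13.6))
# side view: outline of the bronze blob against the expected one
hsv=cv2.cvtColor(im,cv2.COLOR_RGB2HSV); m=(hsv[...,0]>=7)&(hsv[...,0]<=20)&(hsv[...,1]>90)&(hsv[...,2]>40)
b,a=np.array([.6009,.0931]),np.radians(-13.6); u=np.array([np.cos(a),np.sin(a)]);n=np.array([-u[1],u[0]])
Q=[np.r_[b+u*l+n*w,z] for l in(0,.014) for w in(-.032,.032) for z in(0,.05)]; print("expected base px",proj("side",Q).round(0).tolist())
E
```

```text
t 16.05 q [-4.5 50.3 60.4  3.9 94.4 98. ] p [0.6443 0.0838 0.0998] z [-0.416  0.1   -0.904] y [-0.227 -0.974 -0.003] F [1.34 1.22 0.31] op 1.001 g 0.0
fig base [ 0.6089 -0.0917] ang -1.2 len 0.128 0.047 [335. 148.]
fig base [ 0.4369 -0.1137] ang 8.9 len 0.13 0.046 [338. 199.]
move [0.258 0.009 0.516] turn [-0.0001  0.0009  0.0019] deg 0.8
expected base px [[327.0, 191.0], [328.0, 179.0], [323.0, 181.0], [323.0, 170.0], [331.0, 190.0], [331.0, 179.0], [326.0, 180.0], [327.0, 169.0]]
```

View pics/s3.png

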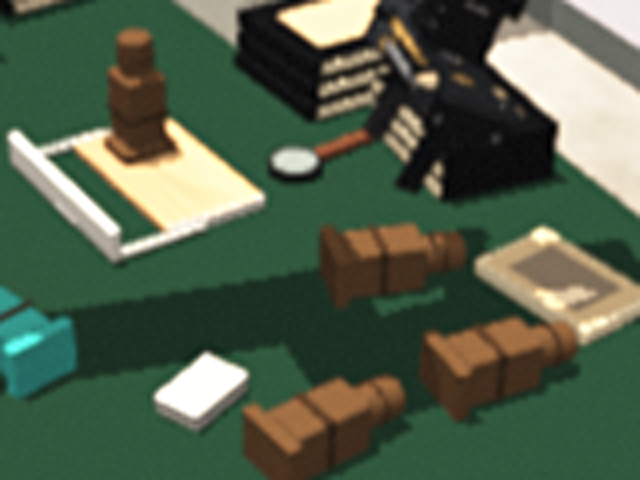

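The side view shows the far-left figure still lying at its measured place (its base matches the expected pixels around (327,180)), with the fingers above it. I descend and grip.

Request:
carry_out(
  deltas=[
    [[0.032, 0.001, 0.064, 0, 0, 0, -1], [0.064, 0.002, 0.128, 0, 0, 0, -1], [0.096, 0.003, 0.192, 0, 0, 0.001, -1], [0.128, 0.004, 0.256, 0, 0, 0.001, -1], [0.16, 0.005, 0.32, 0, 0.001, 0.001, -1], [0.192, 0.006, 0.384, 0, 0.001, 0.002, -1], [0.224, 0.007, 0.448, 0, 0.001, 0.002, -1], [0.255, 0.008, 0.515, 0, 0.001, 0.002, -1], [0.255, 0.008, 0.515, 0, 0.001, 0.002, -1], [0.255, 0.008, 0.515, 0, 0.001, 0.002, -1]],
  ],
)

```text
time_s: 16.98
position: [0.6458, 0.082, 0.0128]
tcp_rot: [[0.881, -0.238, -0.409], [-0.216, -0.971, 0.099], [-0.42, 0.001, -0.907]]
force: [0.4, 0.3, 0.1]
opening: 0.998
grasp_force: 0.0
```

Request:
carry_out(
  deltas=[
    [[0, 0, 0, 0, 0, 0, 0], [0, 0, 0, 0, 0, 0, 0.5], [0, 0, 0, 0, 0, 0, 1], [0, 0, 0, 0, 0, 0, 1], [0, 0, 0, 0, 0, 0, 1], [0, 0, 0, 0, 0, 0, 1], [0, 0, 0, 0, 0, 0, 1], [0, 0, 0, 0, 0, 0, 1], [0, 0, 0, 0, 0, 0, 1], [0, 0, 0, 0, 0, 0, 1]],
  ],
)

```text
time_s: 17.82
position: [0.6466, 0.0818, 0.0139]
tcp_rot: [[0.882, -0.238, -0.407], [-0.216, -0.971, 0.098], [-0.419, 0.001, -0.908]]
force: [-0.3, -0.6, -0.0]
opening: 0.498
grasp_force: 30.0
```

```bash
python3 - <<'E'
from h import *
s=show(); p=s["position"]+[0,0,.1]; to(p,s["tcp_rot"])
E
```

```text
t 17.82 q [-4.6 55.7 62.4  3.8 86.4 98.1] p [0.6466 0.0818 0.0139] z [-0.407  0.098 -0.908] y [-0.238 -0.971  0.001] F [-0.34 -0.59 -0.01] op 0.498 g 30.0
move [-0.279  0.001 -0.605] turn [0. 0. 0.] deg 0.0
```

Request:
carry_out(
  deltas=[
    [[-0.028, 0, -0.06, 0, 0, 0, 1], [-0.056, 0, -0.12, 0, 0, 0, 1], [-0.084, 0, -0.18, 0, 0, 0, 1], [-0.112, 0, -0.24, 0, 0, 0, 1], [-0.14, 0, -0.3, 0, 0, 0, 1], [-0.168, 0, -0.36, 0, 0, 0, 1], [-0.196, 0, -0.42, 0, 0, 0, 1], [-0.224, 0, -0.48, 0, 0, 0, 1], [-0.28, 0, -0.6, 0, 0, 0, 1], [-0.28, 0, -0.6, 0, 0, 0, 1]],
  ],
)

```text
time_s: 18.65
position: [0.6484, 0.0821, 0.1173]
tcp_rot: [[0.885, -0.238, -0.401], [-0.216, -0.971, 0.098], [-0.413, -0.0, -0.911]]
force: [1.3, -0.1, -0.8]
opening: 0.496
grasp_force: 30.0
```

```bash
cat >> kin.py <<'E'
def weigh(n=6):
    f=[]
    for k in range(n): capture("top"); f.append(telemetry.read_state()["force"][2])
    print("Fz",np.round(f,1),"median",np.median(f).round(2))
E
python3 - <<'E'
from kin import *
s=show(); weigh()
print("tray");to(*tgt(tray,97,.0655,7,-.045,.08))
print("plinth");to(*tgt(plinth,39,.0935,-6,.045,.08))
E
```

```text
t 18.65 q [-4.6 49.  59.9  3.8 95.1 98.7] p [0.6484 0.0821 0.1173] z [-0.401  0.098 -0.911] y [-0.238 -0.971 -0.   ] F [ 1.28 -0.14 -0.84] op 0.496 g 30.0
Fz [-2.4 -1.6 -1.1 -2.3 -2.4 -2.4] median -2.31
tray
move [-0.959 -1.32   0.254] turn [ 0.1137  0.1616 -0.3109] deg 132.6
plinth
move [-0.136  2.51  -0.328] turn [ 0.0557  0.2304 -0.1518] deg 101.3
```

Request:
carry_out(
  deltas=[
    [[-0.07, -0.066, -0.035, 0.0057, 0.0081, -0.0155, 1], [-0.14, -0.132, -0.07, 0.0114, 0.0162, -0.031, 1], [-0.21, -0.198, -0.105, 0.0171, 0.0243, -0.0465, 1], [-0.28, -0.264, -0.14, 0.0228, 0.0324, -0.062, 1], [-0.35, -0.33, -0.175, 0.0285, 0.0405, -0.0775, 1], [-0.42, -0.396, -0.21, 0.0342, 0.0486, -0.093, 1], [-0.49, -0.462, -0.245, 0.0399, 0.0567, -0.1085, 1], [-0.56, -0.528, -0.28, 0.0456, 0.0648, -0.124, 1], [-0.63, -0.594, -0.315, 0.0513, 0.0729, -0.1395, 1], [-0.7, -0.66, -0.35, 0.057, 0.081, -0.155, 1]],
  ],
)

```text
time_s: 19.78
position: [0.5972, 0.1964, 0.2047]
tcp_rot: [[0.795, 0.607, 0.001], [0.518, -0.679, 0.52], [0.317, -0.413, -0.854]]
force: [0.4, 0.6, -1.6]
opening: 0.497
grasp_force: 30.0
```

```bash
python3 - <<'E'
from kin import *
s=show(); to(*tgt(tray,97,.0655,7,-.045,.06))
E
```

```text
t 19.78 q [-8.7 30.4 88.3 33.2 70.  29.9] p [0.5972 0.1964 0.2047] z [ 0.001  0.52  -0.854] y [ 0.607 -0.679 -0.413] F [ 0.42  0.6  -1.63] op 0.497 g 30.0
move [-0.044 -0.463  0.887] turn [ 0.057   0.0803 -0.1548] deg 66.0
```

Request:
carry_out(
  deltas=[
    [[-0.004, -0.046, 0.08, 0.0057, 0.008, -0.0155, 1], [-0.009, -0.092, 0.16, 0.0114, 0.016, -0.031, 1], [-0.013, -0.139, 0.24, 0.0171, 0.024, -0.0465, 1], [-0.018, -0.185, 0.33, 0.0228, 0.032, -0.062, 1], [-0.022, -0.231, 0.42, 0.0285, 0.04, -0.0775, 1], [-0.026, -0.278, 0.51, 0.0342, 0.048, -0.093, 1], [-0.031, -0.324, 0.6, 0.0399, 0.056, -0.1085, 1], [-0.035, -0.37, 0.7, 0.0456, 0.064, -0.124, 1], [-0.04, -0.417, 0.8, 0.0513, 0.072, -0.1395, 1], [-0.044, -0.463, 0.887, 0.057, 0.08, -0.155, 1]],
  ],
)

```text
time_s: 20.62
position: [0.5508, 0.3089, 0.1158]
tcp_rot: [[-0.052, 0.993, -0.11], [0.421, 0.122, 0.899], [0.905, 0.0, -0.424]]
force: [0.2, 0.2, -1.7]
opening: 0.499
grasp_force: 30.0
```

```bash
python3 - <<'E'
from kin import *
s=show(); weigh(3); to(*tgt(tray,97,.0655,7,-.045))
crop("side",[.55,.28,.1],"s4",80,60,4)
E
```

```text
t 20.62 q [-10.3  50.5  95.6  61.9  78.3 -57.1] p [0.5508 0.3089 0.1158] z [-0.11   0.899 -0.424] y [0.993 0.122 0.   ] F [ 0.22  0.2  -1.69] op 0.499 g 30.0
Fz [-4.4 -2.  -1.7] median -2.0
move [-0.346 -0.002  0.167] turn [-0.      0.0007 -0.0014] deg 0.6
```

View pics/s4.png

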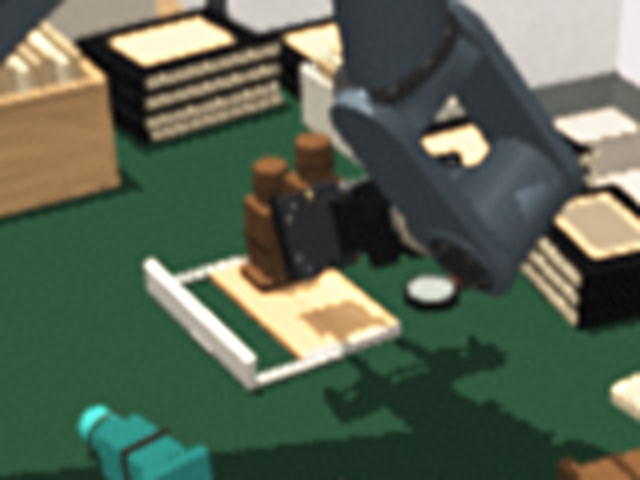

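Request:
carry_out(
  deltas=[
    [[-0.06, 0, 0.029, 0, 0, 0, 1], [-0.12, 0, 0.058, 0, 0, 0, 1], [-0.18, 0, 0.087, 0, 0, 0, 1], [-0.24, 0, 0.116, 0, 0, 0, 1], [-0.28, 0, 0.135, 0, 0, 0, 1], [-0.31, 0, 0.15, 0, 0, 0, 1], [-0.33, 0, 0.16, 0, 0, 0, 1], [-0.34, 0, 0.165, 0, 0, 0, 1], [-0.35, 0, 0.169, 0, 0, 0, 1], [-0.356, 0, 0.172, 0, 0, 0, 1]],
  ],
)

```text
time_s: 21.65
position: [0.5514, 0.3094, 0.0582]
tcp_rot: [[-0.049, 0.993, -0.108], [0.423, 0.119, 0.898], [0.905, -0.002, -0.426]]
force: [-0.3, -0.6, -1.4]
opening: 0.496
grasp_force: 30.0
```

```bash
python3 - <<'E'
from kin import *
s=show(); weigh(4)
E
```

```text
t 21.65 q [-10.3  56.3  95.   63.1  75.8 -61.6] p [0.5514 0.3094 0.0582] z [-0.108  0.898 -0.426] y [ 0.993  0.119 -0.002] F [-0.3  -0.61 -1.44] op 0.496 g 30.0
Fz [-1.6 -2.9 -2.  -2.2] median -2.07
```

Request:
carry_out(
  deltas=[
    [[-0.002, 0, 0.001, 0, 0, 0, 1], [-0.004, 0, 0.002, 0, 0, 0, 1], [-0.006, 0, 0.003, 0, 0, 0, 1], [-0.008, 0, 0.004, 0, 0, 0, 1], [-0.01, 0, 0.005, 0, 0, 0, 1], [-0.012, 0, 0.006, 0, 0, 0, 1], [-0.014, 0, 0.007, 0, 0, 0, 1], [-0.016, 0, 0.008, 0, 0, 0, 1], [-0.018, 0, 0.0085, 0, 0, 0, 1], [-0.018, 0, 0.0085, 0, 0, 0, 1]],
  ],
)

```text
time_s: 22.68
position: [0.5513, 0.3094, 0.0553]
tcp_rot: [[-0.049, 0.993, -0.108], [0.423, 0.119, 0.898], [0.905, -0.002, -0.425]]
force: [-0.1, -0.2, -0.7]
opening: 0.5
grasp_force: 30.0
```

```bash
python3 - <<'E'
from kin import *
s=show(); weigh(4)
E
```

```text
t 22.68 q [-10.3  56.6  94.9  63.2  75.7 -61.9] p [0.5513 0.3094 0.0553] z [-0.108  0.898 -0.425] y [ 0.993  0.119 -0.002] F [-0.12 -0.18 -0.67] op 0.5 g 30.0
Fz [-1.5 -1.8 -1.2 -1.7] median -1.61
```

Request:
carry_out(
  deltas=[
    [[-0.004, 0, 0.002, 0, 0, 0, 1], [-0.004, 0, 0.002, 0, 0, 0, 1], [-0.004, 0, 0.002, 0, 0, 0, 0.5], [-0.004, 0, 0.002, 0, 0, 0, 0], [-0.004, 0, 0.002, 0, 0, 0, -0.5], [-0.004, 0, 0.002, 0, 0, 0, -1], [-0.004, 0, 0.002, 0, 0, 0, -1], [-0.004, 0, 0.002, 0, 0, 0, -1], [-0.004, 0, 0.002, 0, 0, 0, -1], [-0.004, 0, 0.002, 0, 0, 0, -1]],
  ],
)

```text
time_s: 23.72
position: [0.5512, 0.3096, 0.0544]
tcp_rot: [[-0.049, 0.993, -0.109], [0.423, 0.119, 0.898], [0.905, -0.002, -0.426]]
force: [0.3, -0.1, -0.0]
opening: 0.867
grasp_force: 0.0
```

Request:
carry_out(
  deltas=[
    [[0, 0, -0.04, 0, 0, 0, -1], [0, 0, -0.08, 0, 0, 0, -1], [0, 0, -0.12, 0, 0, 0, -1], [0, 0, -0.2, 0, 0, 0, -1], [0, 0, -0.3, 0, 0, 0, -1], [0, 0, -0.4, 0, 0, 0, -1], [0, 0, -0.5, 0, 0, 0, -1], [0, 0, -0.6, 0, 0, 0, -1], [0, 0, -0.7, 0, 0, 0, -1], [0, 0, -0.8, 0, 0, 0, -1]],
  ],
)

```text
time_s: 24.55
position: [0.5646, 0.1999, 0.1064]
tcp_rot: [[-0.049, 0.993, -0.108], [0.423, 0.118, 0.898], [0.905, -0.002, -0.426]]
force: [-0.2, 0.7, -0.5]
opening: 0.999
grasp_force: 0.0
```

```bash
python3 - <<'E'
from kin import *
s=show()
for f in figs(crop("top",[.55,.3,.05],"t5",60,45,6)): print("fig base",f[0].round(4),"ang",round(f[1],1),"len",f[2].round(3),f[3].round(3),f[5].round(0))
to(*gpose([.6082,-.0907],-1.9,z=.13))
P,e=fit(); p1,R1=gpose([.6082,-.0907],-1.9,z=.13); R0=s["tcp_rot"]; rv=R.from_matrix(R0.T@R1).as_rotvec(); q=s["joint_positions"]
for k in np.linspace(0,1,5): q,e=ik(s["position"]+(p1-s["position"])*k,R0@R.from_rotvec(rv*k).as_matrix(),q,P); print(q.round(0),round(e,3))
E
```

```text
t 24.55 q [-20.2  52.1  92.2  54.1  83.9 -58.5] p [0.5646 0.1999 0.1064] z [-0.108  0.898 -0.426] y [ 0.993  0.118 -0.002] F [-0.17  0.67 -0.54] op 0.999 g 0.0
move [-0.815  0.364 -1.813] turn [-0.1005 -0.1802  0.279 ] deg 124.9
[-20.  52.  92.  54.  84. -58.] 0.0
[-22.  43.  94.  46.  72. -27.] 0.0
[-20.  39.  87.  29.  68.  12.] 0.0
[-17.  42.  75.   9.  77.  49.] 0.0
[-15.  51.  56.  -5.  97.  78.] 0.0
```

View pics/t5.png

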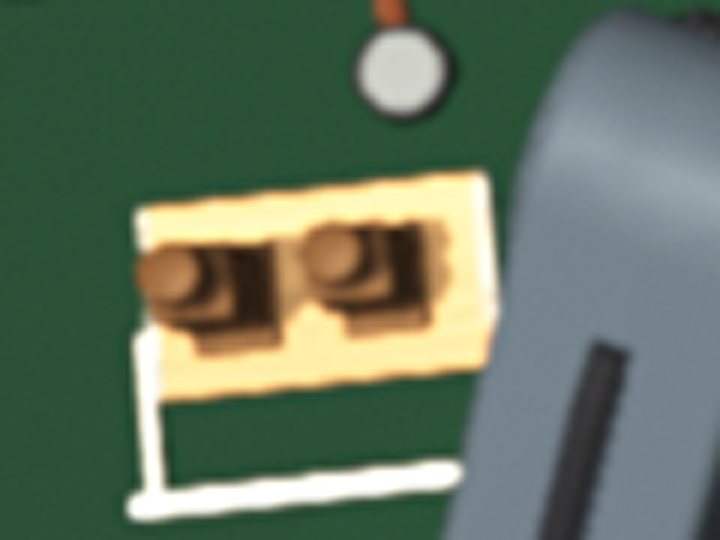

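Both hollow figures stand on the tray with their bases on the wood. On to the far-right figure.

Request:
carry_out(
  deltas=[
    [[-0.023, 0.018, -0.098, -0.005, -0.009, 0.014, -1], [-0.046, 0.036, -0.196, -0.01, -0.018, 0.028, -1], [-0.069, 0.054, -0.294, -0.015, -0.027, 0.042, -1], [-0.092, 0.072, -0.392, -0.02, -0.036, 0.056, -1], [-0.115, 0.09, -0.49, -0.025, -0.045, 0.07, -1], [-0.138, 0.108, -0.588, -0.03, -0.054, 0.084, -1], [-0.161, 0.126, -0.686, -0.035, -0.063, 0.098, -1], [-0.184, 0.144, -0.784, -0.04, -0.072, 0.112, -1], [-0.207, 0.162, -0.882, -0.045, -0.081, 0.126, -1], [-0.23, 0.18, -0.98, -0.05, -0.09, 0.14, -1]],
  ],
)

```text
time_s: 25.43
position: [0.6083, 0.0573, 0.1377]
tcp_rot: [[0.732, 0.681, -0.03], [0.607, -0.632, 0.482], [0.309, -0.371, -0.876]]
force: [0.9, 0.1, -0.5]
opening: 0.997
grasp_force: 0.0
```

```bash
python3 - <<'E'
from kin import *
s=show()
for f in figs(capture("top")): print("fig base",f[0].round(4),"ang",round(f[1],1),"len",f[2].round(3),f[3].round(3),f[5].round(0))
to(*gpose([.6082,-.0907],-1.9,z=.12))
im=capture("side");hsv=cv2.cvtColor(im,cv2.COLOR_RGB2HSV); m=(hsv[...,0]>=7)&(hsv[...,0]<=20)&(hsv[...,1]>90)&(hsv[...,2]>40); m[:170]=0;m[240:]=0;m[:,:290]=0;m[:,400:]=0
for k,st,c in comps(m): print(st,c.round(0))
Q=lambda b,a:proj("side",[[b[0]+.06*np.cos(np.radians(a)),b[1]+.06*np.sin(np.radians(a)),.025]]).round(0)
print(Q((.6082,-.0907),-1.9),Q((.4371,-.1147),10))
E
```

```text
t 25.43 q [-19.9  36.9  86.5  27.9  71.2  14.2] p [0.6083 0.0573 0.1377] z [-0.03   0.482 -0.876] y [ 0.681 -0.632 -0.371] F [ 0.91  0.06 -0.5 ] op 0.997 g 0.0
fig base [ 0.4325 -0.1102] ang -12.4 len 0.073 0.027 [341. 208.]
move [-0.465  0.914 -0.266] turn [-0.0499 -0.0894  0.1386] deg 62.0
[350 194  40  25 612] [367. 204.]
[305 208  41  30 689] [324. 221.]
[363 234  24   6  86] [376. 237.]
[[368. 203.]] [[325. 220.]]
```

Both remaining figures are at their expected side-view pixels, (368,203) and (325,220).

Request:
carry_out(
  deltas=[
    [[-0.046, 0.09, -0.027, -0.005, -0.009, 0.0139, -1], [-0.093, 0.18, -0.053, -0.01, -0.018, 0.0278, -1], [-0.139, 0.27, -0.08, -0.015, -0.027, 0.0417, -1], [-0.186, 0.36, -0.106, -0.02, -0.036, 0.0556, -1], [-0.232, 0.455, -0.133, -0.025, -0.0447, 0.0695, -1], [-0.279, 0.55, -0.16, -0.03, -0.0536, 0.083, -1], [-0.325, 0.64, -0.186, -0.035, -0.0626, 0.097, -1], [-0.372, 0.73, -0.213, -0.04, -0.0715, 0.111, -1], [-0.418, 0.82, -0.24, -0.045, -0.0805, 0.125, -1], [-0.465, 0.914, -0.266, -0.05, -0.0894, 0.1386, -1]],
  ],
)

```text
time_s: 26.37
position: [0.6516, -0.0893, 0.0983]
tcp_rot: [[0.903, -0.027, -0.429], [-0.021, -1.0, 0.018], [-0.429, -0.008, -0.903]]
force: [-0.3, 0.2, -0.5]
opening: 1.001
grasp_force: 0.0
```

```bash
python3 - <<'E'
from kin import *
s=show()
to(*gpose([.6082,-.0907],-1.9,z=.0255))
im=capture("side");hsv=cv2.cvtColor(im,cv2.COLOR_RGB2HSV); m=(hsv[...,0]>=7)&(hsv[...,0]<=20)&(hsv[...,1]>90)&(hsv[...,2]>40); m[:170]=0;m[240:]=0;m[:,:290]=0;m[:,400:]=0
for k,st,c in comps(m): print(st,c.round(0))
E
```

```text
t 26.37 q [-14.8  51.7  57.3  -5.3  95.9  77.3] p [ 0.6516 -0.0893  0.0983] z [-0.429  0.018 -0.903] y [-0.027 -1.    -0.008] F [-0.31  0.2  -0.53] op 1.001 g 0.0
move [0.279 0.024 0.53 ] turn [-0.0007  0.0012  0.0014] deg 0.7
[350 194  40  25 612] [367. 204.]
[306 208  40  30 694] [324. 221.]
[363 234  24   6  77] [376. 238.]
```

Request:
carry_out(
  deltas=[
    [[0.035, 0.003, 0.066, 0, 0, 0, -1], [0.07, 0.006, 0.132, 0, 0, 0, -1], [0.105, 0.009, 0.198, 0, 0, 0.001, -1], [0.14, 0.012, 0.264, 0, 0, 0.001, -1], [0.175, 0.015, 0.33, 0, 0.001, 0.001, -1], [0.21, 0.018, 0.396, 0, 0.001, 0.001, -1], [0.245, 0.021, 0.462, 0, 0.001, 0.001, -1], [0.278, 0.024, 0.528, 0, 0.001, 0.001, -1], [0.278, 0.024, 0.528, 0, 0.001, 0.001, -1], [0.278, 0.024, 0.528, 0, 0.001, 0.001, -1]],
  ],
)

```text
time_s: 27.25
position: [0.6563, -0.0926, 0.0087]
tcp_rot: [[0.907, -0.032, -0.42], [-0.028, -0.999, 0.018], [-0.421, -0.005, -0.907]]
force: [0.2, 0.3, -0.7]
opening: 1.004
grasp_force: 0.0
```

Request:
carry_out(
  deltas=[
    [[0, 0, 0, 0, 0, 0, 0], [0, 0, 0, 0, 0, 0, 0.5], [0, 0, 0, 0, 0, 0, 1], [0, 0, 0, 0, 0, 0, 1], [0, 0, 0, 0, 0, 0, 1], [0, 0, 0, 0, 0, 0, 1], [0, 0, 0, 0, 0, 0, 1], [0, 0, 0, 0, 0, 0, 1], [0, 0, 0, 0, 0, 0, 1], [0, 0, 0, 0, 0, 0, 1]],
  ],
)

```text
time_s: 28.08
position: [0.6571, -0.0933, 0.0099]
tcp_rot: [[0.908, -0.032, -0.418], [-0.028, -0.999, 0.017], [-0.419, -0.003, -0.908]]
force: [-0.2, -0.9, 0.3]
opening: 0.5
grasp_force: 30.0
```

Request:
carry_out(
  deltas=[
    [[-0.028, 0, -0.06, 0, 0, 0, 1], [-0.056, 0, -0.12, 0, 0, 0, 1], [-0.084, 0, -0.18, 0, 0, 0, 1], [-0.112, 0, -0.24, 0, 0, 0, 1], [-0.14, 0, -0.3, 0, 0, 0, 1], [-0.168, 0, -0.36, 0, 0, 0, 1], [-0.196, 0, -0.42, 0, 0, 0, 1], [-0.224, 0, -0.48, 0, 0, 0, 1], [-0.28, 0, -0.6, 0, 0, 0, 1], [-0.28, 0, -0.6, 0, 0, 0, 1]],
  ],
)

```text
time_s: 28.92
position: [0.6586, -0.0938, 0.1134]
tcp_rot: [[0.91, -0.033, -0.413], [-0.029, -0.999, 0.015], [-0.413, -0.002, -0.911]]
force: [0.7, -1.0, -4.2]
opening: 0.501
grasp_force: 30.0
```

```bash
python3 - <<'E'
from kin import *
s=show(); weigh()
P,e=fit()
for az in(39,60):
    p1,R1=tgt(plinth,az,.0935,-6,.045,.08); to(p1,R1); R0=s["tcp_rot"]; rv=R.from_matrix(R0.T@R1).as_rotvec(); q=s["joint_positions"]
    for k in np.linspace(0,1,5): q,e=ik(s["position"]+(p1-s["position"])*k,R0@R.from_rotvec(rv*k).as_matrix(),q,P); print(q.round(0),round(e,3))
E
```

```text
t 28.92 q [-15.   50.8  56.4  -5.3  96.6  77.3] p [ 0.6586 -0.0938  0.1134] z [-0.413  0.015 -0.911] y [-0.033 -0.999 -0.002] F [ 0.71 -0.97 -4.18] op 0.501 g 30.0
Fz [-4.7 -4.7 -5.7 -6.  -5.9 -5.1] median -5.41
move [-0.718  1.293 -0.099] turn [ 0.0423  0.2379 -0.1182] deg 96.8
[-15.  51.  56.  -5.  97.  77.] 0.0
[-25.  38.  78.   4.  70.  56.] 0.0
[-39.  32.  93.  27.  54.  18.] 0.0
[-55.  35. 100.  53.  60. -26.] 0.0
[-67.  45.  98.  62.  79. -54.] 0.0
move [-0.747  1.267 -0.086] turn [ 0.0641  0.2226 -0.1778] deg 105.1
[-15.  51.  56.  -5.  97.  77.] 0.0
[-25.  39.  76.   6.  73.  50.] 0.0
[-40.  35.  87.  26.  65.  10.] 0.0
[-54.  40.  89.  43.  75. -27.] 0.0
[-63.  50.  82.  50.  95. -51.] 0.0
```

Request:
carry_out(
  deltas=[
    [[-0.05, 0.0645, -0.035, 0.0021, 0.0119, -0.0059, 1], [-0.1, 0.129, -0.07, 0.0042, 0.0238, -0.0118, 1], [-0.15, 0.1935, -0.105, 0.0063, 0.0357, -0.0177, 1], [-0.2, 0.258, -0.14, 0.0084, 0.0476, -0.0236, 1], [-0.25, 0.3225, -0.175, 0.0105, 0.0595, -0.0295, 1], [-0.3, 0.387, -0.21, 0.0126, 0.0714, -0.0354, 1], [-0.35, 0.4515, -0.245, 0.0147, 0.0833, -0.0413, 1], [-0.4, 0.516, -0.28, 0.0168, 0.0952, -0.0472, 1], [-0.45, 0.5805, -0.315, 0.0189, 0.1071, -0.0531, 1], [-0.5, 0.645, -0.35, 0.021, 0.119, -0.059, 1]],
  ],
)

```text
time_s: 30.05
position: [0.6053, -0.1883, 0.1875]
tcp_rot: [[0.905, 0.319, 0.282], [0.253, -0.936, 0.244], [0.342, -0.149, -0.928]]
force: [-0.8, 0.4, -5.9]
opening: 0.498
grasp_force: 30.0
```

```bash
python3 - <<'E'
from kin import *
s=show(); to(*tgt(plinth,39,.0935,-6,.045,.06))
E
```

```text
t 30.05 q [-39.   28.5  90.7  25.3  59.4  20.9] p [ 0.6053 -0.1883  0.1875] z [ 0.282  0.244 -0.928] y [ 0.319 -0.936 -0.149] F [-0.8   0.37 -5.89] op 0.498 g 30.0
move [-0.544  0.538  0.014] turn [ 0.021   0.1186 -0.0585] deg 48.2
```

Request:
carry_out(
  deltas=[
    [[-0.054, 0.054, 0.001, 0.0021, 0.0119, -0.0059, 1], [-0.109, 0.108, 0.003, 0.0042, 0.0237, -0.0117, 1], [-0.163, 0.161, 0.004, 0.0063, 0.0356, -0.0176, 1], [-0.218, 0.215, 0.006, 0.0084, 0.0474, -0.0234, 1], [-0.272, 0.269, 0.007, 0.0105, 0.0593, -0.0293, 1], [-0.326, 0.323, 0.008, 0.0126, 0.0712, -0.0351, 1], [-0.381, 0.377, 0.01, 0.0147, 0.083, -0.041, 1], [-0.435, 0.43, 0.011, 0.0168, 0.0949, -0.0468, 1], [-0.49, 0.484, 0.013, 0.0189, 0.1067, -0.0527, 1], [-0.544, 0.538, 0.014, 0.021, 0.1186, -0.0585, 1]],
  ],
)

```text
time_s: 30.88
position: [0.5581, -0.2853, 0.1445]
tcp_rot: [[0.328, 0.628, 0.706], [0.268, -0.778, 0.568], [0.906, 0.003, -0.424]]
force: [-0.2, -0.8, -6.2]
opening: 0.501
grasp_force: 30.0
```

```bash
python3 - <<'E'
from kin import *
s=show(); weigh(3); to(*tgt(plinth,39,.0935,-6,.045))
crop("side",[.54,-.3,.1],"s6",80,60,4)
E
```

```text
t 30.88 q [-67.3  47.2  97.7  62.7  78.4 -55.8] p [ 0.5581 -0.2853  0.1445] z [ 0.706  0.568 -0.424] y [ 0.628 -0.778  0.003] F [-0.17 -0.79 -6.18] op 0.501 g 30.0
Fz [-10.6  -6.5  -5.3] median -6.5
move [-0.342 -0.011  0.169] turn [ 0.0007  0.0006 -0.0008] deg 0.4
```

View pics/s6.png

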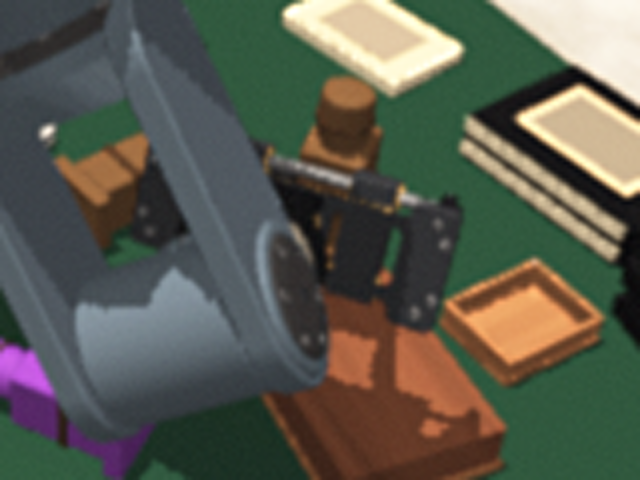

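Request:
carry_out(
  deltas=[
    [[-0.06, -0.002, 0.03, 0, 0, 0, 1], [-0.12, -0.004, 0.06, 0, 0, 0, 1], [-0.18, -0.006, 0.089, 0, 0, 0, 1], [-0.23, -0.008, 0.114, 0, 0, 0, 1], [-0.27, -0.01, 0.134, 0, 0, 0, 1], [-0.3, -0.01, 0.149, 0, 0, 0, 1], [-0.315, -0.01, 0.156, 0, 0, 0, 1], [-0.325, -0.01, 0.161, 0, 0, 0, 1], [-0.335, -0.01, 0.166, 0, 0, 0, 1], [-0.342, -0.01, 0.169, 0, 0, 0, 1]],
  ],
)

```text
time_s: 31.92
position: [0.5595, -0.2826, 0.0887]
tcp_rot: [[0.329, 0.626, 0.707], [0.266, -0.78, 0.567], [0.906, 0.001, -0.423]]
force: [-0.8, 0.0, -5.5]
opening: 0.5
grasp_force: 30.0
```

```bash
python3 - <<'E'
from kin import *
s=show(); weigh(4)
E
```

```text
t 31.92 q [-67.1  52.9  97.7  64.1  75.6 -60.9] p [ 0.5595 -0.2826  0.0887] z [ 0.707  0.567 -0.423] y [ 0.626 -0.78   0.001] F [-0.77  0.04 -5.46] op 0.5 g 30.0
Fz [-5.3 -5.6 -5.  -6. ] median -5.44
```

Request:
carry_out(
  deltas=[
    [[-0.002, 0, 0.001, 0, 0, 0, 1], [-0.004, 0, 0.002, 0, 0, 0, 1], [-0.006, 0, 0.003, 0, 0, 0, 1], [-0.008, 0, 0.004, 0, 0, 0, 1], [-0.01, 0, 0.005, 0, 0, 0, 1], [-0.012, 0, 0.006, 0, 0, 0, 1], [-0.014, 0, 0.007, 0, 0, 0, 1], [-0.016, 0, 0.008, 0, 0, 0, 1], [-0.018, 0, 0.0085, 0, 0, 0, 1], [-0.018, 0, 0.0085, 0, 0, 0, 1]],
  ],
)

```text
time_s: 32.95
position: [0.5595, -0.2824, 0.086]
tcp_rot: [[0.329, 0.626, 0.707], [0.266, -0.779, 0.567], [0.906, 0.001, -0.423]]
force: [-0.9, -0.8, -4.7]
opening: 0.505
grasp_force: 30.0
```

```bash
python3 - <<'E'
from kin import *
s=show(); weigh(4)
E
```

```text
t 32.95 q [-67.1  53.2  97.7  64.2  75.6 -61.2] p [ 0.5595 -0.2824  0.086 ] z [ 0.707  0.567 -0.423] y [ 0.626 -0.779  0.001] F [-0.9  -0.8  -4.65] op 0.505 g 30.0
Fz [-3.7 -4.1 -4.2 -3.2] median -3.91
```

Request:
carry_out(
  deltas=[
    [[-0.004, 0, 0.002, 0, 0, 0, 1], [-0.004, 0, 0.002, 0, 0, 0, 1], [-0.004, 0, 0.002, 0, 0, 0, 0.5], [-0.004, 0, 0.002, 0, 0, 0, 0], [-0.004, 0, 0.002, 0, 0, 0, -0.5], [-0.004, 0, 0.002, 0, 0, 0, -1], [-0.004, 0, 0.002, 0, 0, 0, -1], [-0.004, 0, 0.002, 0, 0, 0, -1], [-0.004, 0, 0.002, 0, 0, 0, -1], [-0.004, 0, 0.002, 0, 0, 0, -1]],
  ],
)

```text
time_s: 33.98
position: [0.5596, -0.2822, 0.0851]
tcp_rot: [[0.329, 0.627, 0.706], [0.266, -0.779, 0.567], [0.906, 0.001, -0.423]]
force: [-1.0, -0.4, 1.1]
opening: 0.871
grasp_force: 0.0
```

Request:
carry_out(
  deltas=[
    [[0, 0, -0.04, 0, 0, 0, -1], [0, 0, -0.08, 0, 0, 0, -1], [0, 0, -0.12, 0, 0, 0, -1], [0, 0, -0.2, 0, 0, 0, -1], [0, 0, -0.3, 0, 0, 0, -1], [0, 0, -0.4, 0, 0, 0, -1], [0, 0, -0.5, 0, 0, 0, -1], [0, 0, -0.6, 0, 0, 0, -1], [0, 0, -0.7, 0, 0, 0, -1], [0, 0, -0.8, 0, 0, 0, -1]],
  ],
)

```text
time_s: 34.82
position: [0.4733, -0.3517, 0.1367]
tcp_rot: [[0.33, 0.626, 0.707], [0.266, -0.78, 0.566], [0.906, 0.001, -0.424]]
force: [0.4, -0.9, 0.7]
opening: 1.001
grasp_force: 0.0
```

```bash
python3 - <<'E'
from kin import *
s=show()
for f in figs(capture("top")): print("fig base",f[0].round(4),"ang",round(f[1],1),"len",f[2].round(3),f[3].round(3),f[5].round(0))
im=crop("side",[.53,-.2,.06],"s7",90,65,4)
hsv=cv2.cvtColor(im,cv2.COLOR_RGB2HSV); m=(hsv[...,0]>=7)&(hsv[...,0]<=20)&(hsv[...,1]>90)&(hsv[...,2]>40); m[:170]=0;m[240:]=0;m[:,:290]=0;m[:,400:]=0
for k,st,c in comps(m): print(st,c.round(0))
P,e=fit(); p1,R1=gpose([.4371,-.1147],10,z=.13); R0=s["tcp_rot"]; rv=R.from_matrix(R0.T@R1).as_rotvec(); q=s["joint_positions"]; to(p1,R1)
for k in np.linspace(0,1,5): q,e=ik(s["position"]+(p1-s["position"])*k,R0@R.from_rotvec(rv*k).as_matrix(),q,P); print(q.round(0),round(e,3))
E
```

```text
t 34.82 q [-77.4  48.6  95.1  54.9  84.  -57.8] p [ 0.4733 -0.3517  0.1367] z [ 0.707  0.566 -0.424] y [ 0.626 -0.78   0.001] F [ 0.39 -0.89  0.66] op 1.001 g 0.0
fig base [ 0.4372 -0.1146] ang 9.9 len 0.131 0.046 [338. 198.]
[320 208  26  22 350] [332. 217.]
[364 212  23  28 450] [375. 227.]
move [ 0.32  -1.246  1.043] turn [-0.0293 -0.2441  0.083 ] deg 93.4
[-77.  49.  95.  55.  84. -58.] 0.0
[-68.  36. 104.  47.  63. -40.] 0.0
[-51.  28. 106.  27.  50.  -3.] 0.0
[-32.  29.  99.   1.  57.  40.] 0.0
[-18.  38.  87. -12.  78.  67.] 0.0
```

View pics/s7.png

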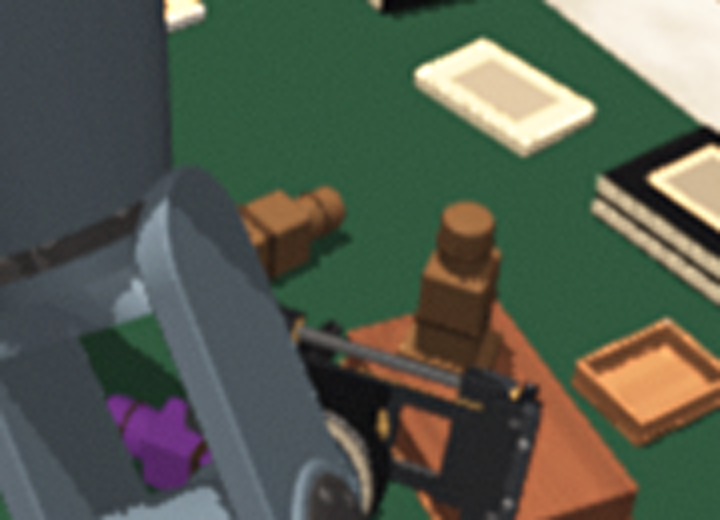

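The figure stands on the plinth. I back off diagonally away from it and go for the last one.

Request:
carry_out(
  deltas=[
    [[0.034, -0.056, -0.023, -0.0015, -0.0122, 0.0042, -1], [0.068, -0.112, -0.046, -0.003, -0.0244, 0.0084, -1], [0.102, -0.168, -0.069, -0.0045, -0.0366, 0.0126, -1], [0.136, -0.224, -0.092, -0.006, -0.0488, 0.0168, -1], [0.17, -0.28, -0.115, -0.0075, -0.061, 0.021, -1], [0.204, -0.336, -0.138, -0.009, -0.0732, 0.0252, -1], [0.238, -0.392, -0.161, -0.0105, -0.0854, 0.0294, -1], [0.272, -0.448, -0.184, -0.012, -0.0976, 0.0336, -1], [0.306, -0.504, -0.207, -0.0135, -0.1098, 0.0378, -1], [0.34, -0.56, -0.23, -0.015, -0.122, 0.042, -1]],
  ],
)

```text
time_s: 35.75
position: [0.414, -0.2899, 0.1972]
tcp_rot: [[0.873, 0.409, 0.268], [0.354, -0.907, 0.23], [0.336, -0.106, -0.936]]
force: [0.7, -0.5, -0.5]
opening: 0.998
grasp_force: 0.0
```

```bash
python3 - <<'E'
from kin import *
s=show(); to(*gpose([.4371,-.1147],9.9,z=.13))
E
```

```text
t 35.75 q [-61.7  21.1 102.1  22.7  63.3  -6.4] p [ 0.414  -0.2899  0.1972] z [ 0.268  0.23  -0.936] y [ 0.409 -0.907 -0.106] F [ 0.73 -0.51 -0.46] op 0.998 g 0.0
move [ 0.648 -0.859  0.93 ] turn [-0.0153 -0.1215  0.0416] deg 46.6
```

Request:
carry_out(
  deltas=[
    [[0.065, -0.086, 0.093, -0.0015, -0.0122, 0.0042, -1], [0.13, -0.172, 0.186, -0.003, -0.0244, 0.0084, -1], [0.195, -0.258, 0.279, -0.0045, -0.0366, 0.0126, -1], [0.26, -0.344, 0.372, -0.006, -0.0488, 0.0168, -1], [0.325, -0.43, 0.465, -0.0075, -0.061, 0.021, -1], [0.39, -0.516, 0.558, -0.009, -0.0732, 0.0252, -1], [0.455, -0.602, 0.651, -0.0105, -0.0854, 0.0294, -1], [0.52, -0.688, 0.744, -0.012, -0.0976, 0.0336, -1], [0.585, -0.774, 0.837, -0.0135, -0.1098, 0.0378, -1], [0.648, -0.86, 0.93, -0.015, -0.122, 0.042, -1]],
  ],
)

```text
time_s: 36.58
position: [0.4841, -0.1056, 0.1127]
tcp_rot: [[0.891, 0.171, -0.42], [0.155, -0.985, -0.072], [-0.426, -0.001, -0.905]]
force: [-0.3, -1.5, 0.0]
opening: 1.002
grasp_force: 0.0
```

```bash
python3 - <<'E'
from kin import *
s=show(); to(*gpose([.4371,-.1147],9.9,z=.0255))
im=capture("side");hsv=cv2.cvtColor(im,cv2.COLOR_RGB2HSV); m=(hsv[...,0]>=7)&(hsv[...,0]<=20)&(hsv[...,1]>90)&(hsv[...,2]>40); m[:170]=0;m[240:]=0;m[:,:290]=0;m[:,355:]=0
for k,st,c in comps(m): print(st,c.round(0))
E
```

```text
t 36.58 q [-17.5  38.3  86.5 -11.5  78.2  67.3] p [ 0.4841 -0.1056  0.1127] z [-0.42  -0.072 -0.905] y [ 0.171 -0.985 -0.001] F [-0.35 -1.54  0.  ] op 1.002 g 0.0
move [0.291 0.007 0.63 ] turn [-0.0002  0.0006 -0.0001] deg 0.2
[306 208  40  30 695] [324. 221.]
```

Request:
carry_out(
  deltas=[
    [[0.036, 0.001, 0.079, 0, 0, 0, -1], [0.073, 0.002, 0.158, 0, 0, 0, -1], [0.109, 0.003, 0.236, 0, 0, 0, -1], [0.145, 0.004, 0.315, 0, 0, 0, -1], [0.182, 0.005, 0.394, 0, 0, 0, -1], [0.218, 0.006, 0.472, 0, 0, 0, -1], [0.255, 0.007, 0.551, 0, 0, 0, -1], [0.291, 0.007, 0.63, 0, 0, 0, -1], [0.291, 0.007, 0.63, 0, 0, 0, -1], [0.291, 0.007, 0.63, 0, 0, 0, -1]],
  ],
)

```text
time_s: 37.47
position: [0.4831, -0.1082, 0.008]
tcp_rot: [[0.892, 0.17, -0.419], [0.155, -0.985, -0.07], [-0.424, -0.003, -0.905]]
force: [0.1, 0.3, 0.7]
opening: 1.0
grasp_force: 0.0
```

Request:
carry_out(
  deltas=[
    [[0, 0, 0, 0, 0, 0, 0], [0, 0, 0, 0, 0, 0, 0.5], [0, 0, 0, 0, 0, 0, 1], [0, 0, 0, 0, 0, 0, 1], [0, 0, 0, 0, 0, 0, 1], [0, 0, 0, 0, 0, 0, 1], [0, 0, 0, 0, 0, 0, 1], [0, 0, 0, 0, 0, 0, 1], [0, 0, 0, 0, 0, 0, 1], [0, 0, 0, 0, 0, 0, 1]],
  ],
)

```text
time_s: 38.3
position: [0.4837, -0.1079, 0.009]
tcp_rot: [[0.893, 0.17, -0.417], [0.155, -0.985, -0.07], [-0.423, -0.003, -0.906]]
force: [-1.0, 2.0, 1.9]
opening: 0.503
grasp_force: 30.0
```

Request:
carry_out(
  deltas=[
    [[-0.028, 0, -0.06, 0, 0, 0, 1], [-0.056, 0, -0.12, 0, 0, 0, 1], [-0.084, 0, -0.18, 0, 0, 0, 1], [-0.112, 0, -0.24, 0, 0, 0, 1], [-0.14, 0, -0.3, 0, 0, 0, 1], [-0.168, 0, -0.36, 0, 0, 0, 1], [-0.196, 0, -0.42, 0, 0, 0, 1], [-0.224, 0, -0.48, 0, 0, 0, 1], [-0.28, 0, -0.6, 0, 0, 0, 1], [-0.28, 0, -0.6, 0, 0, 0, 1]],
  ],
)

```text
time_s: 39.13
position: [0.4856, -0.1092, 0.1113]
tcp_rot: [[0.895, 0.171, -0.412], [0.155, -0.985, -0.072], [-0.418, 0.001, -0.908]]
force: [1.0, -0.5, -5.3]
opening: 0.501
grasp_force: 30.0
```

```bash
python3 - <<'E'
from kin import *
s=show(); weigh(); g=s["position"]-.0187*s["tcp_rot"][:,2]; print("h",np.linalg.norm(g[:2]-[.4371,-.1147]))
P,e=fit(); p1,R1=tgt(plinth,39,.0935,-6,-.045,.08); to(p1,R1); R0=s["tcp_rot"]; rv=R.from_matrix(R0.T@R1).as_rotvec(); q=s["joint_positions"]
for k in np.linspace(0,1,5): q,e=ik(s["position"]+(p1-s["position"])*k,R0@R.from_rotvec(rv*k).as_matrix(),q,P); print(q.round(0),round(e,3))
print("waypoint"); R1=R0@R.from_rotvec(rv*.5).as_matrix(); to([.43,-.26,.26],R1)
E
```

```text
t 39.13 q [-17.9  38.3  86.6 -11.5  77.5  67.1] p [ 0.4856 -0.1092  0.1113] z [-0.412 -0.072 -0.908] y [ 0.171 -0.985  0.001] F [ 0.95 -0.55 -5.26] op 0.501 g 30.0
Fz [-6.3 -5.4 -5.9 -6.1 -6.1 -6.7] median -6.07
h 0.0566473767005359
move [-0.051  1.816 -0.412] turn [ 0.0302  0.2443 -0.0847] deg 93.7
[-18.  38.  87. -12.  78.  67.] 0.0
[-32.  30.  95.   1.  59.  41.] 0.0
[-49.  29. 100.  26.  54.   2.] 0.0
[-63.  36.  97.  47.  66. -31.] 0.0
[-71.  48.  87.  59.  86. -48.] 0.0
waypoint
move [-0.905  0.934 -0.704] turn [ 0.0147  0.1227 -0.0422] deg 47.0
```

Request:
carry_out(
  deltas=[
    [[-0.098, 0.092, -0.066, 0.0015, 0.0123, -0.0042, 1], [-0.196, 0.184, -0.132, 0.003, 0.0246, -0.0084, 1], [-0.294, 0.276, -0.198, 0.0045, 0.0369, -0.0126, 1], [-0.392, 0.368, -0.264, 0.006, 0.0492, -0.0168, 1], [-0.49, 0.46, -0.33, 0.0075, 0.0615, -0.021, 1], [-0.588, 0.552, -0.396, 0.009, 0.0738, -0.0252, 1], [-0.686, 0.644, -0.462, 0.0105, 0.0861, -0.0294, 1], [-0.784, 0.736, -0.528, 0.012, 0.0984, -0.0336, 1], [-0.882, 0.828, -0.594, 0.0135, 0.1107, -0.0378, 1], [-0.98, 0.92, -0.66, 0.015, 0.123, -0.042, 1]],
  ],
)

```text
time_s: 40.27
position: [0.4154, -0.2598, 0.2598]
tcp_rot: [[0.868, 0.413, 0.276], [0.355, -0.905, 0.236], [0.347, -0.107, -0.932]]
force: [0.5, -0.5, -7.1]
opening: 0.497
grasp_force: 30.0
```

```bash
python3 - <<'E'
from kin import *
s=show(); p1,R1=tgt(plinth,39,.0935,-6,-.05,.06,.08); to(p1,R1); print(p1)
E
```

```text
t 40.27 q [-60.2  14.6 100.4  22.2  70.6  -2.1] p [ 0.4154 -0.2598  0.2598] z [ 0.276  0.236 -0.932] y [ 0.413 -0.905 -0.107] F [ 0.51 -0.5  -7.1 ] op 0.497 g 30.0
move [-0.134  1.257  0.381] turn [ 0.0152  0.1209 -0.042 ] deg 46.4
[ 0.49159794 -0.42408904  0.1794065 ]
```

Request:
carry_out(
  deltas=[
    [[-0.01, 0.094, 0.02, 0.0015, 0.0121, -0.0042, 1], [-0.02, 0.188, 0.04, 0.003, 0.0242, -0.0084, 1], [-0.03, 0.282, 0.06, 0.0045, 0.0363, -0.0126, 1], [-0.04, 0.376, 0.08, 0.006, 0.0484, -0.0168, 1], [-0.05, 0.47, 0.1, 0.0075, 0.0605, -0.021, 1], [-0.06, 0.564, 0.13, 0.009, 0.0726, -0.0252, 1], [-0.07, 0.658, 0.16, 0.0105, 0.0847, -0.0294, 1], [-0.08, 0.752, 0.2, 0.012, 0.0968, -0.0336, 1], [-0.09, 0.846, 0.24, 0.0135, 0.1089, -0.0378, 1], [-0.1, 0.94, 0.28, 0.015, 0.121, -0.042, 1]],
  ],
)

```text
time_s: 41.1
position: [0.4726, -0.3844, 0.1982]
tcp_rot: [[0.329, 0.628, 0.705], [0.268, -0.778, 0.568], [0.906, 0.002, -0.424]]
force: [0.9, -0.3, -4.9]
opening: 0.503
grasp_force: 30.0
```

```bash
python3 - <<'E'
from kin import *
s=show(); p1,R1=tgt(plinth,39,.0935,-6,-.05,.06,.03); to(p1,R1); print(p1)
E
```

```text
t 41.1 q [-78.1  44.2  89.9  53.8  90.  -50.3] p [ 0.4726 -0.3844  0.1982] z [ 0.705  0.568 -0.424] y [ 0.628 -0.778  0.002] F [ 0.91 -0.27 -4.86] op 0.503 g 30.0
move [-0.142  0.285  0.326] turn [0.0004 0.0003 0.0001] deg 0.2
[ 0.52681461 -0.39557114  0.15827559]
```

Request:
carry_out(
  deltas=[
    [[0, 0.07, 0, 0, 0, 0, 1], [0, 0.14, 0, 0, 0, 0, 1], [0, 0.21, 0.03, 0, 0, 0, 1], [-0.02, 0.285, 0.08, 0, 0, 0, 1], [-0.04, 0.285, 0.15, 0, 0, 0, 1], [-0.06, 0.285, 0.23, 0, 0, 0, 1], [-0.08, 0.285, 0.31, 0, 0, 0, 1], [-0.1, 0.285, 0.39, 0, 0, 0, 1], [-0.12, 0.285, 0.46, 0, 0, 0, 1], [-0.142, 0.285, 0.526, 0, 0, 0, 1]],
  ],
)

```text
time_s: 41.93
position: [0.55, -0.3763, 0.1472]
tcp_rot: [[0.329, 0.627, 0.706], [0.267, -0.779, 0.568], [0.906, 0.002, -0.424]]
force: [0.3, 0.5, -6.2]
opening: 0.505
grasp_force: 30.0
```

```bash
python3 - <<'E'
from kin import *
s=show(); p1,R1=tgt(plinth,39,.0935,-6,-.05); to(p1,R1); print(p1)
crop("top",[.54,-.34,.1],"t8",50,40,7)
E
```

```text
t 41.93 q [-71.1  50.   86.3  58.8  84.6 -49.4] p [ 0.55   -0.3763  0.1472] z [ 0.706  0.568 -0.424] y [ 0.627 -0.779  0.002] F [ 0.3   0.48 -6.18] op 0.505 g 30.0
move [-0.38   0.002  0.156] turn [0.0005 0.0002 0.    ] deg 0.2
[ 0.54794461 -0.3784604   0.08559704]
```

View pics/t8.png

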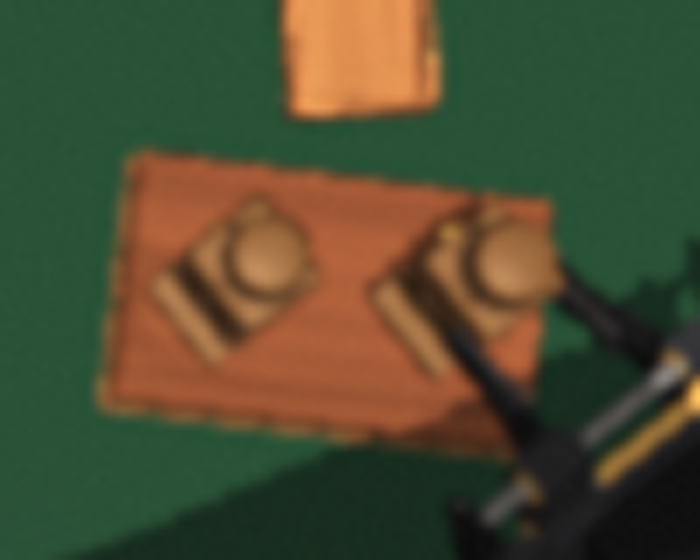

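The top view shows the first figure wholly on the plinth. The held one is over its right part with a clear gap, so I lower it.

Request:
carry_out(
  deltas=[
    [[-0.07, 0, 0.03, 0, 0, 0, 1], [-0.14, 0, 0.06, 0, 0, 0, 1], [-0.21, 0, 0.088, 0, 0, 0, 1], [-0.26, 0, 0.109, 0, 0, 0, 1], [-0.3, 0, 0.125, 0, 0, 0, 1], [-0.33, 0, 0.137, 0, 0, 0, 1], [-0.35, 0, 0.145, 0, 0, 0, 1], [-0.36, 0, 0.149, 0, 0, 0, 1], [-0.367, 0, 0.152, 0, 0, 0, 1], [-0.372, 0, 0.154, 0, 0, 0, 1]],
  ],
)

```text
time_s: 42.82
position: [0.5474, -0.3799, 0.0879]
tcp_rot: [[0.329, 0.626, 0.707], [0.268, -0.78, 0.566], [0.906, 0.003, -0.424]]
force: [0.1, -0.3, -5.3]
opening: 0.503
grasp_force: 30.0
```

```bash
python3 - <<'E'
from kin import *
s=show(); weigh(4)
E
```

```text
t 42.82 q [-71.4  55.4  85.9  59.1  82.2 -53.9] p [ 0.5474 -0.3799  0.0879] z [ 0.707  0.566 -0.424] y [ 0.626 -0.78   0.003] F [ 0.06 -0.3  -5.32] op 0.503 g 30.0
Fz [-5.  -6.2 -5.2 -5.6] median -5.41
```

Request:
carry_out(
  deltas=[
    [[-0.002, 0, 0.001, 0, 0, 0, 1], [-0.004, 0, 0.002, 0, 0, 0, 1], [-0.006, 0, 0.003, 0, 0, 0, 1], [-0.008, 0, 0.004, 0, 0, 0, 1], [-0.01, 0, 0.005, 0, 0, 0, 1], [-0.012, 0, 0.006, 0, 0, 0, 1], [-0.014, 0, 0.007, 0, 0, 0, 1], [-0.014, 0, 0.007, 0, 0, 0, 1], [-0.014, 0, 0.007, 0, 0, 0, 1], [-0.014, 0, 0.007, 0, 0, 0, 1]],
  ],
)

```text
time_s: 43.85
position: [0.5473, -0.3797, 0.0853]
tcp_rot: [[0.329, 0.626, 0.707], [0.267, -0.779, 0.567], [0.906, 0.002, -0.424]]
force: [-0.4, -0.5, -5.6]
opening: 0.503
grasp_force: 30.0
```

```bash
python3 - <<'E'
from kin import *
s=show(); weigh(4)
E
```

```text
t 43.85 q [-71.4  55.6  85.9  59.1  82.1 -54.1] p [ 0.5473 -0.3797  0.0853] z [ 0.707  0.567 -0.424] y [ 0.626 -0.779  0.002] F [-0.41 -0.46 -5.59] op 0.503 g 30.0
Fz [-6.2 -5.5 -5.8 -5.5] median -5.69
```

Request:
carry_out(
  deltas=[
    [[-0.002, 0, 0.001, 0, 0, 0, 1], [-0.004, 0, 0.002, 0, 0, 0, 1], [-0.006, 0, 0.003, 0, 0, 0, 1], [-0.008, 0, 0.004, 0, 0, 0, 1], [-0.01, 0, 0.005, 0, 0, 0, 1], [-0.012, 0, 0.006, 0, 0, 0, 1], [-0.014, 0, 0.007, 0, 0, 0, 1], [-0.014, 0, 0.007, 0, 0, 0, 1], [-0.014, 0, 0.007, 0, 0, 0, 1], [-0.014, 0, 0.007, 0, 0, 0, 1]],
  ],
)

```text
time_s: 44.88
position: [0.5472, -0.3798, 0.0848]
tcp_rot: [[0.326, 0.627, 0.708], [0.266, -0.779, 0.567], [0.907, 0.003, -0.421]]
force: [-5.9, -0.8, 3.3]
opening: 0.497
grasp_force: 30.0
```

```bash
python3 - <<'E'
from kin import *
s=show(); weigh(4)
E
```

```text
t 44.88 q [-71.5  55.8  85.9  59.2  82.2 -54.2] p [ 0.5472 -0.3798  0.0848] z [ 0.708  0.567 -0.421] y [ 0.627 -0.779  0.003] F [-5.94 -0.78  3.32] op 0.497 g 30.0
Fz [3.8 2.7 3.  2.5] median 2.84
```

Firm contact. I relieve it by about 1 mm, release and back off.

Request:
carry_out(
  deltas=[
    [[0.003, 0, -0.001, 0, 0, 0, 1], [0.006, 0, -0.003, 0, 0, 0, 1], [0.006, 0, -0.003, 0, 0, 0, 0.5], [0.006, 0, -0.003, 0, 0, 0, 0], [0.006, 0, -0.003, 0, 0, 0, -0.5], [0.006, 0, -0.003, 0, 0, 0, -1], [0.006, 0, -0.003, 0, 0, 0, -1], [0.006, 0, -0.003, 0, 0, 0, -1], [0.006, 0, -0.003, 0, 0, 0, -1], [0.006, 0, -0.003, 0, 0, 0, -1]],
  ],
)

```text
time_s: 45.92
position: [0.5476, -0.3795, 0.0839]
tcp_rot: [[0.329, 0.626, 0.707], [0.267, -0.779, 0.567], [0.906, 0.002, -0.424]]
force: [-0.2, 0.2, -0.2]
opening: 0.868
grasp_force: 0.0
```

Request:
carry_out(
  deltas=[
    [[0, 0, -0.04, 0, 0, 0, -1], [0, 0, -0.08, 0, 0, 0, -1], [0, 0, -0.12, 0, 0, 0, -1], [0, 0, -0.2, 0, 0, 0, -1], [0, 0, -0.3, 0, 0, 0, -1], [0, 0, -0.4, 0, 0, 0, -1], [0, 0, -0.5, 0, 0, 0, -1], [0, 0, -0.6, 0, 0, 0, -1], [0, 0, -0.7, 0, 0, 0, -1], [0, 0, -0.8, 0, 0, 0, -1]],
  ],
)

```text
time_s: 46.75
position: [0.4611, -0.4489, 0.1356]
tcp_rot: [[0.329, 0.626, 0.707], [0.267, -0.78, 0.566], [0.906, 0.003, -0.424]]
force: [0.3, -0.1, 0.9]
opening: 1.0
grasp_force: 0.0
```

```bash
python3 - <<'E'
from kin import *
s=show()
im=capture("top"); cv2.imwrite("pics/t9.png",cv2.resize(im[90:260,165:450,::-1],None,fx=2.8,fy=2.8,interpolation=cv2.INTER_CUBIC))
# tool-down pose behind the bar
c=(.4378,.3238); d=np.array([np.cos(np.radians(6)),np.sin(np.radians(6))])
R1=axes([0,0,-1],[d[0],d[1],0]); R2=axes([0,0,-1],[-d[1],d[0],0])
P,e=fit(); 
for Rt in(R1,axes([0,0,-1],-R1[:,1]),R2,axes([0,0,-1],-R2[:,1])):
  for p in([.42,.32,.03],[.46,.32,.03]):
    for q6 in(-90,0,90):
      q,e=ik(p,Rt,[25,30,90,0,60,q6],P); print(Rt[:,1].round(2),p,q.round(0),round(e,3)) if e<.01 else 0
# guard estimate
hsv=cv2.cvtColor(im,cv2.COLOR_RGB2HSV); m=(hsv[...,1]<45)&(hsv[...,2]>180); m[:203]=0;m[226:]=0;m[:,:170]=0;m[:,255:]=0
v,u=np.nonzero(m); Q=plane("top",np.c_[u,v],.038)[:,:2]; sel=(v>=0)
l=cv2.fitLine(Q[Q[:,0]<.45].astype(np.float32),cv2.DIST_L1,0,.01,.01).ravel(); print("bar line",l.round(4), "yaw",np.degrees(np.arctan2(-l[2],l[3])).round(1), Q[:,0].min(), Q[:,1].min(),Q[:,1].max())
E
```

```text
t 46.75 q [-80.3  52.4  81.6  52.4  91.2 -51.2] p [ 0.4611 -0.4489  0.1356] z [ 0.707  0.566 -0.424] y [ 0.626 -0.78   0.003] F [ 0.35 -0.09  0.94] op 1.0 g 0.0
[0.99 0.1  0.  ] [0.42, 0.32, 0.03] [ 25.  37. 103.   0.  39.  19.] 0.0
[0.99 0.1  0.  ] [0.42, 0.32, 0.03] [ 25.  37. 103.  -0.  39.  19.] 0.0
[0.99 0.1  0.  ] [0.42, 0.32, 0.03] [ 25.  37. 103.  -0.  39.  19.] 0.0
[0.99 0.1  0.  ] [0.46, 0.32, 0.03] [23. 39. 99.  0. 43. 17.] 0.0
[0.99 0.1  0.  ] [0.46, 0.32, 0.03] [23. 39. 99. -0. 43. 17.] 0.0
[0.99 0.1  0.  ] [0.46, 0.32, 0.03] [23. 39. 99. -0. 43. 17.] 0.0
[-0.99 -0.1   0.  ] [0.42, 0.32, 0.03] [  25.   37.  103.   -0.   39. -161.] 0.0
[-0.99 -0.1   0.  ] [0.42, 0.32, 0.03] [  25.   37.  103.   -0.   39. -161.] 0.0
[-0.99 -0.1   0.  ] [0.46, 0.32, 0.03] [  23.   39.   99.   -0.   43. -163.] 0.0
[-0.99 -0.1   0.  ] [0.46, 0.32, 0.03] [  23.   39.   99.   -0.   43. -163.] 0.0
[-0.1   0.99  0.  ] [0.42, 0.32, 0.03] [ 25.  37. 103.  -0.  39. -71.] 0.0
[-0.1   0.99  0.  ] [0.42, 0.32, 0.03] [ 25.  37. 103.  -0.  39. -71.] 0.0
[-0.1   0.99  0.  ] [0.42, 0.32, 0.03] [ 25.  37. 103.   0.  39. -71.] 0.0
[-0.1   0.99  0.  ] [0.46, 0.32, 0.03] [ 23.  39.  99.  -0.  43. -73.] 0.0
[-0.1   0.99  0.  ] [0.46, 0.32, 0.03] [ 23.  39.  99.  -0.  43. -73.] 0.0
[-0.1   0.99  0.  ] [0.46, 0.32, 0.03] [ 23.  39.  99.   0.  43. -73.] 0.0
[ 0.1  -0.99  0.  ] [0.42, 0.32, 0.03] [ 25.  37. 103.   0.  39. 109.] 0.0
[ 0.1  -0.99  0.  ] [0.42, 0.32, 0.03] [ 25.  37. 103.  -0.  39. 109.] 0.0
[ 0.1  -0.99  0.  ] [0.46, 0.32, 0.03] [ 23.  39.  99.  -0.  43. 107.] 0.0
[ 0.1  -0.99  0.  ] [0.46, 0.32, 0.03] [ 23.  39.  99.   0.  43. 107.] 0.0
bar line [ 0.1169 -0.9931  0.4259  0.3541] yaw -50.3 0.41035559053416637 0.21311212549347097 0.4341485948064353
```

View pics/t9.png

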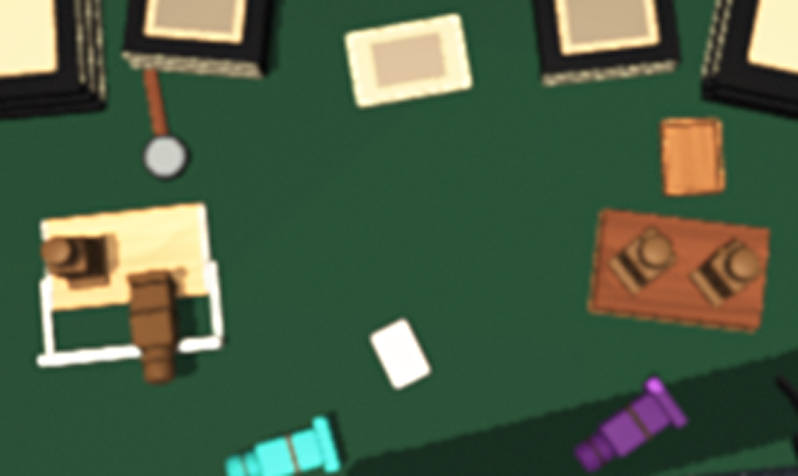

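The overview shows that the right-hand tray figure has been knocked over. It now lies on its side with its head towards the robot, across the guard bar, base at crop (150,275) and head at (158,380). The plinth pair and the left tray figure stand. I measure the fallen one and stand it up again.

```bash
python3 - <<'E'
from kin import *
im=capture("top"); hsv=cv2.cvtColor(im,cv2.COLOR_RGB2HSV); H,S,V=[hsv[...,i].astype(int) for i in range(3)]
m=(H>=7)&(H<=19)&(S>110)&(V>50); m[:184]=0; m[232:]=0; m[:,:208]=0; m[:,232:]=0
k=max(comps(m,30),key=lambda t:t[1][4]); v,u=np.nonzero(k[0]); print(k[1],k[2].round(1))
for r in range(v.min(),v.max()+1,3): print(r,u[v==r].min(),u[v==r].max(),end=" | ")
print()
for z in(.05,.07):
    P=plane("top",np.c_[u,v],z)[:,:2]; l=cv2.fitLine(P.astype(np.float32),cv2.DIST_L2,0,.01,.01).ravel(); a=-l[:2]*np.sign(l[0]); n=np.array([-a[1],a[0]]); q=(P-l[2:])@a; w=(P-l[2:])@n
    print("z",z,"heading",np.degrees(np.arctan2(a[1],a[0])).round(1),"base",(l[2:]+a*q.min()).round(4),"len",np.ptp(q).round(3),[(round(t,3),np.ptp(w[(q>q.min()+t)&(q<q.min()+t+.012)]).round(3)) for t in(0,.03,.06,.1)])
# side view: bronze rows/cols near the tray
im=capture("side");hsv=cv2.cvtColor(im,cv2.COLOR_RGB2HSV); H,S,V=[hsv[...,i].astype(int) for i in range(3)]
m=(H>=7)&(H<=17)&(S>100)&(V>30)&(V<190); m[:110]=0;m[200:]=0;m[:,:240]=0;m[:,325:]=0
for k,st,c in comps(m,30): print("side",st,c.round(1))
cv2.imwrite("pics/s10.png",cv2.resize(im[100:200,215:345,::-1],None,fx=6,fy=6,interpolation=cv2.INTER_CUBIC))
P,e=fit()
for T in(25,10):
 for fl in(1,-1):
  for q6 in(-90,90):
   p1,R1=gpose([.565,.295],185,z=.055,T=T,flip=fl); q,e=ik(p1,R1,[20,30,100,0,30,q6],P); print(T,fl,q.round(0),round(e,3))
E
```

```text
[209 185  23  42 618] [220.1 203. ]
185 228 230 | 188 210 231 | 191 210 230 | 194 211 231 | 197 209 226 | 200 212 226 | 203 212 226 | 206 212 226 | 209 212 227 | 212 213 227 | 215 216 226 | 218 216 226 | 221 216 226 | 224 217 226 | 
z 0.05 heading -177.1 base [0.5296 0.2922] len 0.137 [(0, np.float64(0.071)), (0.03, np.float64(0.075)), (0.06, np.float64(0.048)), (0.1, np.float64(0.034))]
z 0.07 heading -177.1 base [0.5274 0.2873] len 0.135 [(0, np.float64(0.07)), (0.03, np.float64(0.074)), (0.06, np.float64(0.047)), (0.1, np.float64(0.033))]
25 1 [  26.   39.  113.  -81.   13. -163.] 0.134
25 1 [ 23.  38. 113. -52.   9. 157.] 0.0
25 -1 [ 23.  38. 113. -52.   9. -23.] 0.0
25 -1 [ 23.  38. 113. -52.   9. -23.] 0.0
10 1 [  24.   39.  115.  -81.    8. -163.] 0.27
10 1 [ 20.  37. 102.  -5.  31. 109.] 0.0
10 -1 [ 20.  37. 102.  -5.  31. -71.] 0.0
10 -1 [ 20.  37. 102.  -5.  31. -71.] 0.0
```

View pics/s10.png

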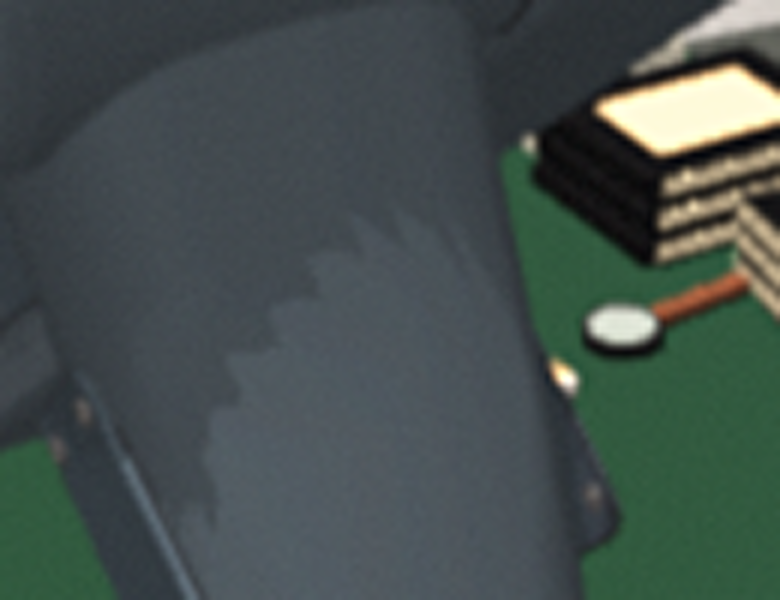

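The arm hides the fallen figure from the side camera, so I first bring the hand over to its side (high and clear of everything) and measure then.

```bash
cat >> kin.py <<'E'
def chain(wps,s=None):
    """wps: list of (pos, R); prints the full scaled move of each call, and the joints"""
    s=s or telemetry.read_state(); P,_=fit(); p0,R0,q=s["position"],s["tcp_rot"],s["joint_positions"]
    for p,Rt in wps:
        d=R0.T@(np.asarray(p)-p0)/.15; rv=R.from_matrix(R0.T@Rt).as_rotvec(degrees=True)/360
        for k in(.5,1): q,e=ik(p0+(np.asarray(p)-p0)*k,R0@R.from_rotvec(np.radians(rv*360*k)).as_matrix(),q,P)
        print("call move",d.round(3),"turn",rv.round(4),"deg",round(np.linalg.norm(rv)*360),"q",q.round(0),round(e,3)); p0,R0=np.asarray(p),Rt
E
python3 - <<'E'
from kin import *
# figure points from the top picture
for z in(.045,.06,.076): print(z,plane("top",[[219,187],[219,200],[220,212],[221,220],[221.5,226]],z)[:,:2].round(4).tolist())
s=telemetry.read_state(); R0=s["tcp_rot"]
p1,R1=gpose([.53,.29],187,z=.17,T=12,flip=-1); rv=R.from_matrix(R0.T@R1).as_rotvec(); print("deg",np.degrees(np.linalg.norm(rv)))
rot=lambda k:R0@R.from_rotvec(rv*k).as_matrix()
chain([([.42,-.36,.22],rot(.25)),([.44,-.15,.26],rot(.5)),([.46,.07,.26],rot(.75)),(p1,R1)])
E
```

```text
0.045 [[0.5242, 0.2963], [0.4801, 0.2945], [0.4397, 0.2896], [0.4129, 0.2852], [0.3929, 0.2828]]
0.06 [[0.5226, 0.2926], [0.479, 0.2909], [0.439, 0.286], [0.4124, 0.2816], [0.3926, 0.2792]]
0.076 [[0.5209, 0.2886], [0.4778, 0.2869], [0.4382, 0.2821], [0.4119, 0.2778], [0.3923, 0.2754]]
deg 155.1688745699701
call move [ 0.579 -0.636 -0.1  ] turn [ 0.0473 -0.0185 -0.095 ] deg 39 q [-76.  39.  84.  38.  97. -77.] 0.0
call move [ 1.135 -0.201  0.849] turn [ 0.0473 -0.0185 -0.095 ] deg 39 q [-57.  21. 100.  31.  84. -97.] 0.0
call move [1.012 0.603 0.883] turn [ 0.0473 -0.0185 -0.095 ] deg 39 q [-21.  10. 107.  23.  65. -96.] 0.0
call move [0.482 0.996 1.159] turn [ 0.0473 -0.0185 -0.095 ] deg 39 q [ 21.  24. 103.  -4.  41. -73.] 0.0
```

```bash
python3 - <<'E'
from kin import *
s=telemetry.read_state(); R0=s["tcp_rot"]
p1,R1=gpose([.522,.293],187,z=.17,T=12,flip=-1); rv=R.from_matrix(R0.T@R1).as_rotvec()
rot=lambda k:R0@R.from_rotvec(rv*k).as_matrix()
chain([([.42,-.36,.22],rot(.25)),([.43,-.22,.26],rot(.5)),([.44,-.07,.26],rot(.75)),([.45,.1,.24],rot(.9)),(p1,R1)])
E
```

```text
call move [ 0.579 -0.636 -0.1  ] turn [ 0.0473 -0.0185 -0.095 ] deg 39 q [-76.  39.  84.  38.  97. -77.] 0.0
call move [ 0.823 -0.122  0.504] turn [ 0.0473 -0.0185 -0.095 ] deg 39 q [-62.  24.  94.  29.  89. -99.] 0.0
call move [0.704 0.392 0.597] turn [ 0.0473 -0.0185 -0.095 ] deg 39 q [ -39.   12.  105.   21.   71. -112.] 0.0
call move [0.423 0.934 0.505] turn [ 0.0284 -0.0111 -0.057 ] deg 23 q [ -9.   9. 109.  12.  55. -99.] 0.0
call move [0.087 1.143 0.776] turn [ 0.0189 -0.0074 -0.038 ] deg 16 q [ 22.  24. 104.  -5.  41. -72.] 0.0
```

Request:
carry_out(
  deltas=[
    [[0.058, -0.064, -0.01, 0.0047, -0.0018, -0.0095, -1], [0.116, -0.127, -0.02, 0.0095, -0.0037, -0.019, -1], [0.174, -0.191, -0.03, 0.0142, -0.0056, -0.0285, -1], [0.232, -0.254, -0.04, 0.0189, -0.0074, -0.038, -1], [0.29, -0.318, -0.05, 0.0236, -0.0092, -0.0475, -1], [0.347, -0.382, -0.06, 0.0284, -0.0111, -0.057, -1], [0.405, -0.445, -0.07, 0.0331, -0.013, -0.0665, -1], [0.463, -0.509, -0.08, 0.0378, -0.0148, -0.076, -1], [0.521, -0.572, -0.09, 0.0426, -0.0166, -0.0855, -1], [0.58, -0.636, -0.1, 0.0473, -0.0185, -0.095, -1]],
  ],
)

```text
time_s: 47.73
position: [0.4209, -0.357, 0.2197]
tcp_rot: [[-0.073, 0.888, 0.455], [0.676, -0.291, 0.677], [0.734, 0.357, -0.578]]
force: [0.1, -0.4, -0.1]
opening: 1.001
grasp_force: 0.0
```

Request:
carry_out(
  deltas=[
    [[0.082, -0.012, 0.05, 0.0047, -0.0018, -0.0095, -1], [0.164, -0.024, 0.1, 0.0095, -0.0037, -0.019, -1], [0.246, -0.036, 0.15, 0.0142, -0.0056, -0.0285, -1], [0.328, -0.048, 0.2, 0.0189, -0.0074, -0.038, -1], [0.41, -0.06, 0.25, 0.0236, -0.0092, -0.0475, -1], [0.492, -0.072, 0.3, 0.0284, -0.0111, -0.057, -1], [0.574, -0.084, 0.35, 0.0331, -0.013, -0.0665, -1], [0.656, -0.096, 0.4, 0.0378, -0.0148, -0.076, -1], [0.738, -0.108, 0.45, 0.0426, -0.0166, -0.0855, -1], [0.82, -0.12, 0.5, 0.0473, -0.0185, -0.095, -1]],
  ],
)

```text
time_s: 48.57
position: [0.4305, -0.2176, 0.2601]
tcp_rot: [[-0.555, 0.799, 0.232], [0.736, 0.342, 0.584], [0.387, 0.495, -0.778]]
force: [0.4, 0.1, 0.3]
opening: 1.001
grasp_force: 0.0
```

Request:
carry_out(
  deltas=[
    [[0.07, 0.039, 0.06, 0.0047, -0.0018, -0.0095, -1], [0.14, 0.078, 0.12, 0.0095, -0.0037, -0.019, -1], [0.21, 0.117, 0.18, 0.0142, -0.0056, -0.0285, -1], [0.28, 0.156, 0.24, 0.0189, -0.0074, -0.038, -1], [0.35, 0.195, 0.3, 0.0236, -0.0092, -0.0475, -1], [0.42, 0.234, 0.36, 0.0284, -0.0111, -0.057, -1], [0.49, 0.273, 0.42, 0.0331, -0.013, -0.0665, -1], [0.56, 0.312, 0.48, 0.0378, -0.0148, -0.076, -1], [0.63, 0.351, 0.54, 0.0426, -0.0166, -0.0855, -1], [0.7, 0.39, 0.6, 0.0473, -0.0185, -0.095, -1]],
  ],
)

```text
time_s: 49.4
position: [0.4399, -0.0677, 0.2595]
tcp_rot: [[-0.906, 0.402, 0.134], [0.424, 0.843, 0.33], [0.019, 0.356, -0.934]]
force: [0.8, -0.0, -0.1]
opening: 0.998
grasp_force: 0.0
```

```bash
python3 - <<'E'
from kin import *
s=show(); R0=s["tcp_rot"]
p1,R1=gpose([.522,.293],187,z=.17,T=12,flip=-1); rv=R.from_matrix(R0.T@R1).as_rotvec()
chain([([.45,.1,.24],R0@R.from_rotvec(rv*.6).as_matrix()),([.455,.235,.20],R1),(p1,R1)])
E
```

```text
t 49.4 q [ -39.3   11.6  104.7   21.1   71.4 -112.1] p [ 0.4399 -0.0677  0.2595] z [ 0.134  0.33  -0.934] y [0.402 0.843 0.356] F [ 0.79 -0.01 -0.12] op 0.998 g 0.0
call move [0.41  0.924 0.5  ] turn [ 0.0286 -0.0113 -0.0565] deg 23 q [ -9.   9. 109.  12.  55. -99.] 0.0
call move [0.106 0.845 0.396] turn [ 0.0191 -0.0075 -0.0377] deg 15 q [ 16.  16. 106.  -3.  45. -79.] 0.0
call move [-0.08   0.329  0.346] turn [0. 0. 0.] deg 0 q [ 22.  24. 104.  -5.  41. -72.] 0.0
```

Request:
carry_out(
  deltas=[
    [[0.041, 0.092, 0.05, 0.0029, -0.0011, -0.0057, -1], [0.082, 0.184, 0.1, 0.0057, -0.0023, -0.0113, -1], [0.123, 0.276, 0.15, 0.0086, -0.0034, -0.017, -1], [0.164, 0.368, 0.2, 0.0114, -0.0045, -0.0226, -1], [0.205, 0.46, 0.25, 0.0143, -0.0056, -0.0283, -1], [0.246, 0.552, 0.3, 0.0172, -0.0068, -0.0339, -1], [0.287, 0.644, 0.35, 0.02, -0.0079, -0.0396, -1], [0.328, 0.736, 0.4, 0.0229, -0.009, -0.0452, -1], [0.369, 0.828, 0.45, 0.0257, -0.0102, -0.0509, -1], [0.41, 0.92, 0.5, 0.0286, -0.0113, -0.0565, -1]],
  ],
)

```text
time_s: 50.23
position: [0.4497, 0.0993, 0.2397]
tcp_rot: [[-0.984, 0.09, 0.157], [0.113, 0.983, 0.145], [-0.141, 0.16, -0.977]]
force: [0.5, -0.6, -0.8]
opening: 1.0
grasp_force: 0.0
```

Request:
carry_out(
  deltas=[
    [[0.01, 0.085, 0.03, 0.0019, -0.0007, -0.0038, -1], [0.02, 0.17, 0.06, 0.0038, -0.0015, -0.0075, -1], [0.03, 0.255, 0.1, 0.0057, -0.0022, -0.0113, -1], [0.04, 0.34, 0.14, 0.0076, -0.003, -0.0151, -1], [0.05, 0.425, 0.18, 0.0096, -0.0037, -0.0189, -1], [0.06, 0.51, 0.22, 0.0115, -0.0045, -0.0226, -1], [0.07, 0.595, 0.26, 0.0134, -0.0052, -0.0264, -1], [0.08, 0.68, 0.3, 0.0153, -0.006, -0.0302, -1], [0.09, 0.765, 0.34, 0.0172, -0.0067, -0.0339, -1], [0.1, 0.845, 0.38, 0.0191, -0.0075, -0.0377, -1]],
  ],
)

```text
time_s: 51.07
position: [0.4555, 0.2333, 0.202]
tcp_rot: [[-0.971, -0.121, 0.205], [-0.118, 0.993, 0.025], [-0.206, 0.0, -0.979]]
force: [0.2, 0.3, 0.6]
opening: 0.999
grasp_force: 0.0
```

```bash
python3 - <<'E'
from kin import *
s=show()
im=capture("side");hsv=cv2.cvtColor(im,cv2.COLOR_RGB2HSV); H,S,V=[hsv[...,i].astype(int) for i in range(3)]
m=(H>=7)&(H<=17)&(S>100)&(V>30)&(V<190); m[:115]=0;m[200:]=0;m[:,:235]=0;m[:,325:]=0
for k,st,c in comps(m,30): print("side",st,c.round(1))
# predicted outline: base corner edges and head tip for two candidate tilts
a=np.radians(187); A=np.array([np.cos(a),np.sin(a),0]); N=np.array([-A[1],A[0],0])
for e in(0,8,12):
    ez=np.radians(e); Z=np.cos(ez)*A+np.sin(ez)*np.array([0,0,1]); U=np.cross(Z,N)*-1; U=U if U[2]>0 else -U
    b=np.array([.522,.293,.044]); print(e,"base up/down near side",proj("side",[b+.032*U-N*s1*.025 for s1 in(1,)]+[b-.032*U-N*s1*.025 for s1 in(1,)]+[b+.13*Z,b+.13*Z+.018*U,b+.09*Z+.022*U]).round(0).tolist())
im2=im[110:200,235:325]; cv2.imwrite("pics/s11.png",cv2.resize(im2[:,:,::-1],None,fx=6,fy=6,interpolation=cv2.INTER_CUBIC))
E
```

```text
t 51.07 q [ 15.8  16.2 106.3  -2.5  45.8 -79.5] p [0.4555 0.2333 0.202 ] z [ 0.205  0.025 -0.979] y [-0.121  0.993  0.   ] F [0.16 0.27 0.63] op 0.999 g 0.0
side [235 115   6  14  65] [236.9 122. ]
side [253 122  37  50 761] [275.  149.4]
0 base up/down near side [[280.0, 145.0], [281.0, 159.0], [254.0, 165.0], [254.0, 161.0], [263.0, 157.0]]
8 base up/down near side [[281.0, 145.0], [280.0, 160.0], [254.0, 161.0], [254.0, 156.0], [264.0, 154.0]]
12 base up/down near side [[282.0, 145.0], [280.0, 160.0], [254.0, 158.0], [254.0, 154.0], [264.0, 152.0]]
```

View pics/s11.png

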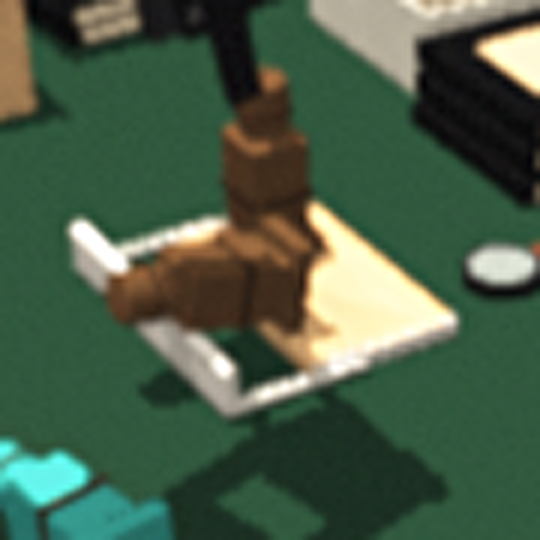

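```bash
python3 - <<'E'
from kin import *
t=cv2.imread("pics/t9.png")[:,:,::-1]
t=cv2.resize(t,(285,170),interpolation=cv2.INTER_AREA)  # back to source pixels, offset (165,90)
for r in range(184,200,1): print(r,[int(t[r-90,c-165].sum()//3) for c in range(206,236)])
print("coat"); 
for r in(204,210): print(r,[t[r-90,c-165].tolist() for c in range(208,230,1)])
a=np.radians(187); A=np.array([np.cos(a),np.sin(a),0]); N=np.array([-A[1],A[0],0])
for nm,wy,hz in(("side-lying",.025,.032),("face-lying",.032,.025)):
  for e in(8,11):
    ez=np.radians(e); Z=np.cos(ez)*A+np.sin(ez)*np.array([0,0,1]); U=-np.sin(ez)*A+np.cos(ez)*np.array([0,0,1]); b=np.array([.522,.291,.012+hz])
    near=N if N[1]<0 else -N
    Q=[b+hz*U+near*wy,b-hz*U+near*wy,b+hz*U-near*wy,b+.014*Z+hz*U+near*wy,b+.014*Z-hz*U+near*wy,b+.13*Z]
    print(nm,e,"crop px",((proj("side",Q)-[235,110])*6).round(0).tolist())
E
```

```text
184 [152, 184, 210, 216, 216, 216, 216, 216, 217, 218, 218, 218, 219, 219, 220, 221, 221, 220, 221, 223, 224, 220, 215, 212, 215, 220, 224, 226, 225, 224]
185 [169, 198, 215, 220, 220, 220, 220, 221, 221, 221, 219, 215, 210, 207, 208, 208, 207, 203, 203, 210, 211, 202, 187, 179, 186, 205, 218, 221, 221, 221]
186 [190, 213, 221, 221, 219, 215, 213, 212, 211, 207, 199, 183, 167, 158, 157, 156, 154, 148, 149, 162, 171, 166, 153, 146, 156, 183, 208, 217, 219, 219]
187 [205, 218, 220, 215, 201, 183, 175, 170, 164, 156, 145, 129, 114, 106, 105, 105, 104, 99, 93, 103, 126, 140, 142, 141, 147, 173, 203, 218, 221, 222]
188 [215, 218, 217, 203, 167, 132, 119, 115, 111, 106, 103, 99, 95, 94, 93, 95, 94, 87, 73, 72, 100, 129, 144, 148, 160, 184, 210, 222, 224, 224]
189 [219, 219, 216, 199, 151, 105, 93, 93, 95, 95, 93, 90, 87, 85, 83, 84, 85, 79, 62, 52, 75, 110, 137, 153, 176, 202, 217, 223, 223, 222]
190 [220, 219, 218, 205, 162, 108, 83, 80, 84, 85, 83, 77, 72, 68, 65, 66, 69, 66, 54, 40, 49, 82, 119, 148, 179, 206, 219, 221, 220, 220]
191 [220, 220, 219, 212, 181, 121, 74, 63, 66, 70, 73, 73
[... 1586 characters left out ...]
 55], [147, 97, 55], [148, 98, 56], [146, 97, 55], [147, 98, 56], [146, 97, 54], [146, 97, 54], [147, 98, 54], [147, 98, 55], [147, 99, 55], [144, 95, 53], [128, 84, 48], [93, 60, 34], [54, 37, 20], [38, 34, 22], [44, 51, 39]]
side-lying 8 crop px [[318.0, 245.0], [310.0, 333.0], [279.0, 213.0], [299.0, 248.0], [291.0, 337.0], [114.0, 305.0]]
side-lying 11 crop px [[320.0, 245.0], [308.0, 333.0], [281.0, 212.0], [301.0, 247.0], [289.0, 336.0], [115.0, 295.0]]
face-lying 8 crop px [[323.0, 269.0], [317.0, 337.0], [274.0, 227.0], [304.0, 272.0], [298.0, 341.0], [115.0, 315.0]]
face-lying 11 crop px [[325.0, 269.0], [315.0, 338.0], [275.0, 227.0], [306.0, 271.0], [296.0, 340.0], [116.0, 305.0]]
```

The fallen figure lies on its side, since its base shows about as wide as the coat from above. Its head rests on the bar, raised about 10° (head end seen at crop (122,295)). I now plan the grasp across its 48 mm sides in the gap between bar and tray.

```bash
cat >> kin.py <<'E'
def regrasp(dz=0):
    hd=HD; a=np.radians(hd); A=np.array([np.cos(a),np.sin(a),0]); e=np.radians(10)
    Rt=grasp_rot(hd,12,-1); g=np.array([*B,.0435])+.055*(np.cos(e)*A+np.sin(e)*np.array([0,0,1])); return g+[0,0,dz]+.0187*Rt[:,2],Rt
HD=187.; B=(.5165,.2925)
E
python3 - <<'E'
from kin import *
Q=plane("top",[[218.05,204],[218.6,210]],.075)[:,:2]; print(Q.round(4)); 
H=plane("top",[[221,220]],.07)[:,:2]; print(H, "heading",np.degrees(np.arctan2(*(H[0]-Q[0])[::-1]))%360)
p,Rt=regrasp(); print(p); chain([regrasp(.06),regrasp()])
Rp=place_rot(97,22,-1); R0=Rt; rv=R.from_matrix(R0.T@Rp).as_rotvec(); print("place turn",np.degrees(rv).round(0),np.degrees(np.linalg.norm(rv)).round(0))
pf=np.r_[slot(tray,7,-.045),.0665]+.0187*Rp[:,2]; P,_=fit(); q=np.array([20,37,102,-5,31,-71.]); p0=p+[0,0,.12]; p1=pf+[0,0,.08]
for k in np.linspace(0,1,6): q,e=ik(p0+(p1-p0)*k+[0,0,.3*k*(1-k)],R0@R.from_rotvec(rv*k).as_matrix(),q,P); print(q.round(0),round(e,3))
E
```

```text
[[0.4645 0.2898]
 [0.4447 0.2872]]
[[0.41211135 0.27921293]] heading 191.44468535478376
[0.46659828 0.28637284 0.03475929]
call move [0.031 0.329 0.72 ] turn [ 0.0002 -0.0004  0.    ] deg 0 q [ 22.  29. 108.  -6.  32. -71.] 0.0
call move [0.083 0.    0.391] turn [0. 0. 0.] deg 0 q [ 22.  36. 110.  -8.  23. -68.] 0.0
place turn [-45.  62.  85.] 114.0
[ 22.  23. 105.  -5.  41. -72.] 0.0
[ 13.  23.  95.  12.  61. -74.] 0.0
[  5.  27.  89.  25.  74. -68.] 0.0
[ -1.  32.  88.  37.  80. -62.] 0.0
[ -7.  40.  91.  50.  82. -58.] 0.0
[-11.  50.  96.  63.  82. -57.] 0.0
```

Request:
carry_out(
  deltas=[
    [[0.003, 0.07, 0.05, 0, 0, 0, -0.5], [0.006, 0.14, 0.12, 0, 0, 0, -0.5], [0.009, 0.21, 0.19, 0, 0, -0.001, -0.5], [0.012, 0.28, 0.26, 0, 0, -0.001, -0.5], [0.015, 0.35, 0.34, 0, 0, -0.001, -0.5], [0.018, 0.352, 0.42, 0, 0, -0.002, -0.5], [0.021, 0.352, 0.5, 0, 0, -0.002, -0.5], [0.025, 0.352, 0.58, 0, 0, -0.003, -0.5], [0.028, 0.352, 0.66, 0, 0, -0.003, -0.5], [0.031, 0.352, 0.72, 0, 0, -0.003, -0.5]],
  ],
)

```text
time_s: 51.95
position: [0.4675, 0.2867, 0.0946]
tcp_rot: [[-0.969, -0.137, 0.204], [-0.135, 0.991, 0.025], [-0.205, -0.003, -0.979]]
force: [0.6, -0.5, 0.1]
opening: 0.752
grasp_force: 0.0
```

```bash
sed -i 's/^HD=.*/HD=188.; B=(.5165,.297)/' kin.py; python3 - <<'E'
from kin import *
s=show(); chain([regrasp()])
E
```

```text
t 51.95 q [ 21.7  29.2 107.3  -5.7  32.1 -71.7] p [0.4675 0.2867 0.0946] z [ 0.204  0.025 -0.979] y [-0.137  0.991 -0.003] F [ 0.63 -0.47  0.1 ] op 0.752 g 0.0
call move [0.084 0.024 0.39 ] turn [-0.0006 -0.0004 -0.0002] deg 0 q [ 22.  36. 109.  -7.  23. -70.] 0.0
```

Request:
carry_out(
  deltas=[
    [[0.01, 0.012, 0.03, 0, 0, 0, -0.5], [0.02, 0.024, 0.07, 0, 0, 0, -0.5], [0.03, 0.024, 0.12, 0, 0, 0, -0.5], [0.04, 0.024, 0.17, 0, 0, 0, -0.5], [0.05, 0.024, 0.22, 0, 0, 0, -0.5], [0.06, 0.024, 0.27, 0, 0, 0, -0.5], [0.07, 0.024, 0.32, 0, 0, 0, -0.5], [0.08, 0.024, 0.36, 0, 0, 0, -0.5], [0.084, 0.024, 0.39, 0, 0, 0, -0.5], [0.084, 0.024, 0.39, 0, 0, 0, -0.5]],
  ],
)

```text
time_s: 52.78
position: [0.4673, 0.2898, 0.0352]
tcp_rot: [[-0.969, -0.136, 0.205], [-0.134, 0.991, 0.025], [-0.206, -0.003, -0.979]]
force: [-0.0, -0.5, -0.5]
opening: 0.747
grasp_force: 0.0
```

```bash
python3 - <<'E'
from kin import *
s=show(); chain([regrasp()])
E
```

```text
t 52.78 q [ 22.1  35.7 109.2  -7.7  23.8 -69. ] p [0.4673 0.2898 0.0352] z [ 0.205  0.025 -0.979] y [-0.136  0.991 -0.003] F [-0.04 -0.53 -0.48] op 0.747 g 0.0
call move [0.004 0.002 0.002] turn [-0.0006 -0.0003 -0.0003] deg 0 q [ 22.  36. 109.  -7.  23. -70.] 0.0
```

Clean descent with no contact, so I close and lift straight up by 120 mm.

Request:
carry_out(
  deltas=[
    [[0, 0, 0, 0, 0, 0, 0], [0, 0, 0, 0, 0, 0, 0.5], [0, 0, 0, 0, 0, 0, 1], [0, 0, 0, 0, 0, 0, 1], [0, 0, 0, 0, 0, 0, 1], [0, 0, 0, 0, 0, 0, 1], [0, 0, 0, 0, 0, 0, 1], [0, 0, 0, 0, 0, 0, 1], [0, 0, 0, 0, 0, 0, 1], [0, 0, 0, 0, 0, 0, 1]],
  ],
)

```text
time_s: 53.62
position: [0.468, 0.2901, 0.0367]
tcp_rot: [[-0.969, -0.136, 0.207], [-0.134, 0.991, 0.026], [-0.208, -0.003, -0.978]]
force: [-0.7, -1.5, 5.2]
opening: 0.545
grasp_force: 30.0
```

```bash
python3 - <<'E'
from kin import *
s=show(); chain([(s["position"]+[0,0,.13],s["tcp_rot"])])
E
```

```text
t 53.62 q [ 22.1  35.6 109.2  -7.7  23.8 -69. ] p [0.468  0.2901 0.0367] z [ 0.207  0.026 -0.978] y [-0.136  0.991 -0.003] F [-0.75 -1.47  5.19] op 0.545 g 30.0
call move [-0.18  -0.003 -0.848] turn [0. 0. 0.] deg 0 q [ 22.  22. 103.  -5.  43. -73.] 0.0
```

Request:
carry_out(
  deltas=[
    [[-0.012, 0, -0.06, 0, 0, 0, 1], [-0.026, 0, -0.12, 0, 0, 0, 1], [-0.043, 0, -0.2, 0, 0, 0, 1], [-0.06, 0, -0.28, 0, 0, 0, 1], [-0.078, 0, -0.37, 0, 0, 0, 1], [-0.1, 0, -0.47, 0, 0, 0, 1], [-0.12, 0, -0.57, 0, 0, 0, 1], [-0.14, 0, -0.67, 0, 0, 0, 1], [-0.16, 0, -0.76, 0, 0, 0, 1], [-0.18, 0, -0.85, 0, 0, 0, 1]],
  ],
)

```text
time_s: 54.45
position: [0.4673, 0.2906, 0.168]
tcp_rot: [[-0.969, -0.137, 0.206], [-0.134, 0.991, 0.026], [-0.208, -0.003, -0.978]]
force: [-0.5, 0.3, -1.8]
opening: 0.547
grasp_force: 30.0
```

```bash
cat >> kin.py <<'E'
def fig_tilt(T):
    """figure z in the world if it sits at tilt T in the hand (flip -1)"""
    Rg=grasp_rot(0,T,-1); return telemetry.read_state()["tcp_rot"]@Rg.T@np.array([1,0,0])
E
python3 - <<'E'
from kin import *
s=show(); weigh(4)
# where is the figure in the hand: measured from the side view?
im=capture("side");hsv=cv2.cvtColor(im,cv2.COLOR_RGB2HSV); H,S,V=[hsv[...,i].astype(int) for i in range(3)]
m=(H>=7)&(H<=17)&(S>100)&(V>30)&(V<190); m[:60]=0;m[165:]=0;m[:,:235]=0;m[:,325:]=0
for k,st,c in comps(m,30): print("side",st,c.round(1))
g=s["position"]-.0187*s["tcp_rot"][:,2]; A=np.array([np.cos(np.radians(188)),np.sin(np.radians(188)),0])
for e in(0,10,20): Z=np.cos(np.radians(e))*A+[0,0,np.sin(np.radians(e))]; print(e,proj("side",[g-.055*Z,g+.075*Z]).round(0).tolist())
R0=s["tcp_rot"]; Rp=place_rot(97,22,-1); rv=R.from_matrix(R0.T@Rp).as_rotvec(); pf=np.r_[slot(tray,7,-.05),.067]+.0187*Rp[:,2]
Rk=lambda k:R0@R.from_rotvec(rv*k).as_matrix()
chain([([.49,.22,.22],Rk(.5)),(pf+[0,-.03,.09],Rp)])
E
```

```text
t 54.45 q [ 22.2  22.2 103.3  -4.5  43.  -72.7] p [0.4673 0.2906 0.168 ] z [ 0.206  0.026 -0.978] y [-0.137  0.991 -0.003] F [-0.55  0.3  -1.77] op 0.547 g 30.0
Fz [ 0.3 -1.9 -2.7 -2.8] median -2.32
side [235  98   6  32 124] [236.7 115.5]
side [249 116  41  39 733] [272.8 133. ]
0 [[281.0, 122.0], [249.0, 131.0]]
10 [[281.0, 124.0], [249.0, 127.0]]
20 [[280.0, 127.0], [249.0, 124.0]]
call move [-0.16  -0.486 -0.331] turn [-0.0637  0.0854  0.119 ] deg 57 q [ -6.  27.  92.  29.  79. -73.] 0.0
call move [-0.37   0.373  0.488] turn [-0.0635  0.0856  0.1191] deg 58 q [-14.  49.  95.  60.  84. -57.] 0.0
```

Request:
carry_out(
  deltas=[
    [[-0.016, -0.049, -0.033, -0.0064, 0.0085, 0.0119, 1], [-0.032, -0.097, -0.066, -0.0127, 0.0171, 0.0238, 1], [-0.048, -0.146, -0.099, -0.0191, 0.0256, 0.0357, 1], [-0.064, -0.194, -0.132, -0.0255, 0.0342, 0.0476, 1], [-0.08, -0.243, -0.165, -0.0318, 0.0427, 0.0595, 1], [-0.096, -0.292, -0.199, -0.0382, 0.0512, 0.0714, 1], [-0.112, -0.34, -0.232, -0.0446, 0.0598, 0.0833, 1], [-0.128, -0.389, -0.265, -0.051, 0.0683, 0.0952, 1], [-0.144, -0.437, -0.298, -0.0573, 0.0769, 0.1071, 1], [-0.16, -0.486, -0.331, -0.0637, 0.0854, 0.119, 1]],
  ],
)

```text
time_s: 55.53
position: [0.491, 0.2195, 0.2196]
tcp_rot: [[-0.782, 0.585, -0.212], [0.43, 0.755, 0.496], [0.45, 0.297, -0.842]]
force: [0.5, 0.8, -2.6]
opening: 0.546
grasp_force: 30.0
```

Request:
carry_out(
  deltas=[
    [[-0.037, 0.037, 0.049, -0.0064, 0.0086, 0.0119, 1], [-0.074, 0.075, 0.098, -0.0127, 0.0171, 0.0238, 1], [-0.111, 0.112, 0.146, -0.0191, 0.0257, 0.0357, 1], [-0.148, 0.149, 0.195, -0.0254, 0.0342, 0.0476, 1], [-0.185, 0.187, 0.244, -0.0318, 0.0428, 0.0596, 1], [-0.222, 0.224, 0.293, -0.0381, 0.0514, 0.0715, 1], [-0.259, 0.261, 0.342, -0.0445, 0.0599, 0.0834, 1], [-0.296, 0.298, 0.39, -0.0508, 0.0685, 0.0953, 1], [-0.333, 0.336, 0.439, -0.0572, 0.077, 0.1072, 1], [-0.37, 0.373, 0.488, -0.0635, 0.0856, 0.1191, 1]],
  ],
)

```text
time_s: 56.37
position: [0.552, 0.2746, 0.1483]
tcp_rot: [[-0.041, 0.993, -0.11], [0.372, 0.117, 0.921], [0.927, -0.003, -0.374]]
force: [-0.2, 0.7, -1.8]
opening: 0.55
grasp_force: 30.0
```

```bash
python3 - <<'E'
from kin import *
s=show(); weigh(3)
Rp=place_rot(97,22,-1); pf=np.r_[slot(tray,7,-.05),.067]+.0187*Rp[:,2]; chain([(pf+[0,0,.05],Rp)])
g=s["position"]-.0187*s["tcp_rot"][:,2]
im=capture("side");hsv=cv2.cvtColor(im,cv2.COLOR_RGB2HSV); H,S,V=[hsv[...,i].astype(int) for i in range(3)]
m=(H>=7)&(H<=17)&(S>100)&(V>25)&(V<190); u=proj("side",[g])[0].astype(int); x0,y0=u-35; 
for k,st,c in comps(m[y0:y0+80,x0:x0+75],20):
    v,w=np.nonzero(k); print("blob",st[:4]+[x0,y0,0,0],"rows:",[(int(r+y0),int(w[v==r].min()+x0),int(w[v==r].max()+x0)) for r in range(v.min(),v.max()+1,3)])
for e in(-10,0,10):   # lean about the finger line
    Z=np.array([0,0,np.cos(np.radians(e))])+s["tcp_rot"][:,2]*[1,1,0]*np.sin(np.radians(e)); print(e,proj("side",[g-.055*Z,g+.075*Z,g+.13*Z*0]).round(0).tolist())
E
```

```text
t 56.37 q [-14.4  49.1  95.3  60.5  83.7 -56.7] p [0.552  0.2746 0.1483] z [-0.11   0.921 -0.374] y [ 0.993  0.117 -0.003] F [-0.17  0.71 -1.81] op 0.55 g 30.0
Fz [-4.7 -2.  -1.4] median -2.03
call move [-0.16   0.027  0.28 ] turn [-0.0002 -0.     -0.0004] deg 0 q [-11.  53.  95.  63.  81. -60.] 0.0
blob [287 113  11  16] rows: [(113, 293, 294), (116, 289, 297), (119, 289, 297), (122, 290, 297), (125, 287, 291), (128, 291, 291)]
blob [271 122  23  33] rows: [(122, 276, 281), (125, 275, 282), (128, 275, 282), (131, 273, 282), (134, 272, 282), (137, 273, 283), (140, 273, 284), (143, 273, 284), (146, 274, 285), (149, 271, 286), (152, 273, 288)]
-10 [[293.0, 144.0], [295.0, 114.0], [294.0, 132.0]]
0 [[295.0, 145.0], [294.0, 113.0], [294.0, 132.0]]
10 [[296.0, 146.0], [292.0, 112.0], [294.0, 132.0]]
```

Request:
carry_out(
  deltas=[
    [[-0.016, 0.003, 0.028, 0, 0, 0, 1], [-0.032, 0.006, 0.056, 0, 0, 0, 1], [-0.048, 0.009, 0.084, 0, 0, 0, 1], [-0.064, 0.012, 0.112, 0, 0, 0, 1], [-0.08, 0.015, 0.14, 0, 0, 0, 1], [-0.096, 0.018, 0.168, 0, 0, 0, 1], [-0.112, 0.021, 0.196, 0, 0, 0, 1], [-0.128, 0.024, 0.224, 0, 0, 0, 1], [-0.144, 0.027, 0.252, 0, 0, 0, 1], [-0.16, 0.027, 0.28, 0, 0, 0, 1]],
  ],
)

```text
time_s: 57.4
position: [0.5519, 0.3055, 0.1121]
tcp_rot: [[-0.046, 0.993, -0.112], [0.371, 0.121, 0.921], [0.927, 0.001, -0.374]]
force: [0.1, -0.0, -1.9]
opening: 0.548
grasp_force: 30.0
```

```bash
python3 - <<'E'
from kin import *
s=show()
Rp=place_rot(97,22,-1); pf=np.r_[slot(tray,7,-.05),.067]+.0187*Rp[:,2]; chain([(pf,Rp)]); print(pf)
E
```

```text
t 57.4 q [-11.4  52.7  95.2  63.2  80.7 -59.3] p [0.5519 0.3055 0.1121] z [-0.112  0.921 -0.374] y [0.993 0.121 0.001] F [ 0.06 -0.04 -1.9 ] op 0.548 g 30.0
call move [-0.324 -0.01   0.126] turn [ 0.0001 -0.0001  0.0001] deg 0 q [-11.  58.  95.  64.  79. -63.] 0.0
[0.55058046 0.30478179 0.05999486]
```

Request:
carry_out(
  deltas=[
    [[-0.03, -0.001, 0.011, 0, 0, 0, 1], [-0.06, -0.002, 0.023, 0, 0, 0, 1], [-0.09, -0.003, 0.035, 0, 0, 0, 1], [-0.12, -0.004, 0.047, 0, 0, 0, 1], [-0.15, -0.005, 0.058, 0, 0, 0, 1], [-0.18, -0.006, 0.07, 0, 0, 0, 1], [-0.21, -0.007, 0.082, 0, 0, 0, 1], [-0.235, -0.008, 0.092, 0, 0, 0, 1], [-0.255, -0.008, 0.1, 0, 0, 0, 1], [-0.27, -0.008, 0.106, 0, 0, 0, 1]],
  ],
)

```text
time_s: 58.23
position: [0.5507, 0.3046, 0.0686]
tcp_rot: [[-0.046, 0.993, -0.112], [0.371, 0.121, 0.921], [0.927, 0.001, -0.374]]
force: [0.3, -0.1, -2.0]
opening: 0.547
grasp_force: 30.0
```

Request:
carry_out(
  deltas=[
    [[-0.003, 0, 0.001, 0, 0, 0, 1], [-0.006, 0, 0.002, 0, 0, 0, 1], [-0.009, 0, 0.004, 0, 0, 0, 1], [-0.012, 0, 0.005, 0, 0, 0, 1], [-0.015, 0, 0.006, 0, 0, 0, 1], [-0.018, 0, 0.007, 0, 0, 0, 1], [-0.021, 0, 0.008, 0, 0, 0, 1], [-0.024, 0, 0.01, 0, 0, 0, 1], [-0.024, 0, 0.01, 0, 0, 0, 1], [-0.024, 0, 0.01, 0, 0, 0, 1]],
  ],
)

```text
time_s: 59.07
position: [0.5507, 0.3047, 0.0652]
tcp_rot: [[-0.046, 0.993, -0.112], [0.371, 0.121, 0.921], [0.927, 0.001, -0.374]]
force: [-0.1, 0.2, -2.2]
opening: 0.551
grasp_force: 30.0
```

```bash
python3 - <<'E'
from kin import *
s=show(); weigh(4)
E
```

```text
t 59.07 q [-11.5  57.4  94.7  63.7  78.9 -63.1] p [0.5507 0.3047 0.0652] z [-0.112  0.921 -0.374] y [0.993 0.121 0.001] F [-0.09  0.25 -2.17] op 0.551 g 30.0
Fz [-1.7 -1.9 -1.9 -1. ] median -1.8
```

Request:
carry_out(
  deltas=[
    [[-0.003, 0, 0.001, 0, 0, 0, 1], [-0.006, 0, 0.002, 0, 0, 0, 1], [-0.009, 0, 0.004, 0, 0, 0, 1], [-0.012, 0, 0.005, 0, 0, 0, 1], [-0.015, 0, 0.006, 0, 0, 0, 1], [-0.018, 0, 0.007, 0, 0, 0, 1], [-0.021, 0, 0.008, 0, 0, 0, 1], [-0.024, 0, 0.01, 0, 0, 0, 1], [-0.024, 0, 0.01, 0, 0, 0, 1], [-0.024, 0, 0.01, 0, 0, 0, 1]],
  ],
)

```text
time_s: 60.1
position: [0.5507, 0.3052, 0.0635]
tcp_rot: [[-0.046, 0.993, -0.112], [0.367, 0.121, 0.922], [0.929, 0.001, -0.37]]
force: [-1.2, -1.6, 5.9]
opening: 0.55
grasp_force: 30.0
```

```bash
python3 - <<'E'
from kin import *
s=show(); weigh(4)
E
```

```text
t 60.1 q [-11.5  57.7  94.6  63.9  79.  -63.4] p [0.5507 0.3052 0.0635] z [-0.112  0.922 -0.37 ] y [0.993 0.121 0.001] F [-1.17 -1.59  5.93] op 0.55 g 30.0
Fz [7.2 6.9 6.8 6.8] median 6.84
```

Request:
carry_out(
  deltas=[
    [[0.005, 0, -0.002, 0, 0, 0, 1], [0.01, 0, -0.004, 0, 0, 0, 1], [0.01, 0, -0.004, 0, 0, 0, 0.5], [0.01, 0, -0.004, 0, 0, 0, 0], [0.01, 0, -0.004, 0, 0, 0, -0.5], [0.01, 0, -0.004, 0, 0, 0, -1], [0.01, 0, -0.004, 0, 0, 0, -1], [0.01, 0, -0.004, 0, 0, 0, -1], [0.01, 0, -0.004, 0, 0, 0, -1], [0.01, 0, -0.004, 0, 0, 0, -1]],
  ],
)

```text
time_s: 61.13
position: [0.5507, 0.3048, 0.0626]
tcp_rot: [[-0.046, 0.993, -0.112], [0.372, 0.121, 0.92], [0.927, 0.001, -0.374]]
force: [0.5, 0.6, -0.1]
opening: 0.914
grasp_force: 0.0
```

Request:
carry_out(
  deltas=[
    [[0, 0, -0.04, 0, 0, 0, -1], [0, 0, -0.08, 0, 0, 0, -1], [0, 0, -0.12, 0, 0, 0, -1], [0, 0, -0.2, 0, 0, 0, -1], [0, 0, -0.3, 0, 0, 0, -1], [0, 0, -0.4, 0, 0, 0, -1], [0, 0, -0.5, 0, 0, 0, -1], [0, 0, -0.6, 0, 0, 0, -1], [0, 0, -0.7, 0, 0, 0, -1], [0, 0, -0.8, 0, 0, 0, -1]],
  ],
)

```text
time_s: 61.97
position: [0.5645, 0.1924, 0.1085]
tcp_rot: [[-0.046, 0.993, -0.111], [0.372, 0.121, 0.921], [0.927, 0.001, -0.374]]
force: [0.7, 1.0, -0.2]
opening: 0.998
grasp_force: 0.0
```

```bash
cat >> kin.py <<'E'
def heads(cs=None):
    """bronze/wood blobs of the top view: print per standing figure the row extents in the side & top pictures"""
    for n in("top","side"):
        im=capture(n); hsv=cv2.cvtColor(im,cv2.COLOR_RGB2HSV); H,S,V=[hsv[...,i].astype(int) for i in range(3)]
        m=(H>=7)&(H<=17)&(S>95)&(V>25)&(V<200)
        for nm,(x,y),z0 in cs:
            ft,hd=proj(n,[[x,y,z0],[x,y,z0+.11]]); u=proj(n,[[x,y,z0+.07]])[0].astype(int); w=m[u[1]-30:u[1]+30,u[0]-22:u[0]+22]
            rows=[(int(r+u[1]-30),int(np.nonzero(w[r])[0].min()+u[0]-22),int(np.nonzero(w[r])[0].max()+u[0]-22)) for r in range(0,60,3) if w[r].any()]
            print(n,nm,"expect foot",ft.round(0),"head",hd.round(0),rows)
E
python3 - <<'E'
from kin import *
s=show()
heads([("t+",(.5388+.002,.3979-.0168),.012),("t-",(.5507+.002,.3052-.0172),.012),("p+",(.5463,-.293),.04),("p-",(.534,-.3903),.04)])
im=capture("top"); cv2.imwrite("pics/t12.png",im[:,:,::-1])
E
```

```text
t 61.97 q [-21.5  53.8  91.5  54.8  86.8 -60. ] p [0.5645 0.1924 0.1085] z [-0.111  0.921 -0.374] y [0.993 0.121 0.001] F [ 0.72  1.03 -0.21] op 0.998 g 0.0
top t+ expect foot [197. 183.] head [187. 179.] [(174, 193, 212), (177, 181, 212), (180, 180, 212), (183, 182, 212), (186, 182, 204), (189, 188, 203), (192, 190, 195), (198, 204, 206)]
top t- expect foot [224. 180.] head [216. 176.] [(171, 213, 227), (174, 200, 232), (177, 197, 232), (180, 197, 233), (183, 197, 232), (186, 197, 231), (189, 197, 203), (195, 232, 234), (198, 204, 206)]
top p+ expect foot [394. 184.] head [399. 179.] [(151, 401, 402), (154, 402, 402), (157, 402, 402), (166, 379, 398), (169, 379, 417), (172, 379, 417), (175, 378, 417), (178, 378, 417), (181, 378, 417), (184, 377, 417), (187, 377, 417), (190, 376, 417), (193, 376, 417), (196, 376, 417), (199, 375, 417), (202, 386, 417), (205, 410, 417)]
top p- expect foot [423. 188.] head [430. 184.] [(155, 421, 423), (158, 410, 421), (167, 405, 406), (170, 405, 429), (173, 405, 439), (176, 405, 439), (179, 405, 439), (182, 405, 438), (185, 405, 438), (188, 405, 438),
[... 724 characters left out ...]
ect foot [372. 249.] head [376. 220.] [(213, 371, 381), (216, 370, 383), (219, 369, 382), (222, 370, 382), (225, 368, 384), (228, 366, 383), (231, 366, 382), (234, 365, 383), (237, 365, 395), (240, 358, 395), (243, 352, 395), (246, 352, 395), (249, 352, 395), (252, 352, 395), (255, 352, 395), (258, 352, 395)]
side p- expect foot [388. 274.] head [394. 245.] [(225, 369, 384), (228, 369, 383), (231, 369, 382), (234, 369, 383), (237, 369, 399), (240, 369, 401), (243, 369, 401), (246, 369, 401), (249, 369, 412), (252, 369, 412), (255, 369, 407), (258, 369, 410), (261, 369, 412), (264, 369, 412), (267, 369, 407), (270, 369, 409), (273, 369, 412), (276, 369, 412), (279, 369, 412), (282, 369, 412)]
```

All four figures stand upright: in the side view every head is at its expected pixel. Next, the guard bar.

```bash
python3 - <<'E'
from kin import *
im=cv2.imread("pics/t12.png")[:,:,::-1]; W=im.min(2).astype(int)
pts=[]
for c in range(184,236,3):
    col=W[205:228,c]; 
    if col.max()<170: continue
    i=int(col.argmax()); b=[r for r in range(len(col)) if col[r]>130]; pts.append((c,205+b[-1]+.5,205+b[0]-.5))
print(pts)
p=np.array(pts); near=plane("top",p[:,:2],.021)[:,:2]; far=plane("top",p[:,[0,2]],.038)[:,:2]; nt=plane("top",p[:,:2],.038)[:,:2]
for nm,q in(("near z.021",near),("near z.038",nt),("far z.038",far)): k=np.polyfit(q[:,1],q[:,0],1); print(nm,"x at y=.32:",np.polyval(k,.32).round(4),"yaw",np.degrees(np.arctan(-k[0])).round(2))
d=np.array([np.cos(np.radians(6.5)),np.sin(np.radians(6.5))]); 
R1=grasp_rot(186.5,12,-1); s=telemetry.read_state(); R0=s["tcp_rot"]; rv=R.from_matrix(R0.T@R1).as_rotvec(); Rk=lambda k:R0@R.from_rotvec(rv*k).as_matrix(); print(R1[:,2],np.degrees(np.linalg.norm(rv)))
chain([([.50,.14,.2],Rk(.45)),([.42,.21,.2],Rk(.9)),([.385,.315,.14],R1),([.385,.317,.018],R1),([.43,.322,.018],R1),([.47,.327,.018],R1)])
E
```

```text
[(184, 220.5, 214.5), (187, 220.5, 215.5), (190, 219.5, 214.5), (193, 219.5, 214.5), (196, 219.5, 214.5), (199, 218.5, 214.5), (202, 218.5, 213.5), (205, 218.5, 213.5), (208, 217.5, 213.5), (211, 217.5, 212.5), (214, 217.5, 212.5), (217, 216.5, 212.5), (220, 216.5, 211.5), (223, 216.5, 211.5), (226, 215.5, 211.5), (229, 215.5, 210.5), (232, 215.5, 210.5), (235, 214.5, 210.5)]
near z.021 x at y=.32: 0.4223 yaw 7.47
near z.038 x at y=.32: 0.4211 yaw 7.47
far z.038 x at y=.32: 0.4372 yaw 6.63
[ 0.2065752   0.02353627 -0.9781476 ] 114.08535179196032
call move [ 0.457 -0.472 -0.505] turn [ 0.0564 -0.0773 -0.1057] deg 51 q [-16.  31.  92.  28.  82. -77.] 0.0
call move [ 0.601 -0.025  0.374] turn [ 0.0564 -0.0773 -0.1057] deg 51 q [  9.  14. 109.   6.  51. -83.] 0.0
call move [0.291 0.652 0.442] turn [ 0.0125 -0.0172 -0.0235] deg 11 q [ 30.  22. 111.  -8.  36. -61.] 0.0
call move [0.168 0.013 0.796] turn [0. 0. 0.] deg 0 q [ 30.  36. 116. -16.  17. -51.] 0.0
call move [-0.295 -0.001  0.063] turn [0. 0. 0.] deg 0 q [ 28.  37. 111. -12.  21. -58.] 0.0
call move [-0.263  0.003  0.056] turn [0. 0. 0.] deg 0 q [ 26.  39. 106. -10.  24. -62.] 0.0
```

Request:
carry_out(
  deltas=[
    [[0.046, -0.047, -0.05, 0.0056, -0.0077, -0.0106, -1], [0.091, -0.094, -0.101, 0.0113, -0.0155, -0.0211, -1], [0.137, -0.142, -0.152, 0.0169, -0.0232, -0.0317, 0], [0.183, -0.189, -0.202, 0.0226, -0.0309, -0.0423, 1], [0.229, -0.236, -0.252, 0.0282, -0.0386, -0.0528, 1], [0.274, -0.283, -0.303, 0.0338, -0.0464, -0.0634, 1], [0.32, -0.33, -0.354, 0.0395, -0.0541, -0.074, 1], [0.366, -0.378, -0.404, 0.0451, -0.0618, -0.0846, 1], [0.411, -0.425, -0.454, 0.0508, -0.0696, -0.0951, 1], [0.457, -0.472, -0.505, 0.0564, -0.0773, -0.1057, 1]],
  ],
)

```text
time_s: 62.95
position: [0.4982, 0.142, 0.1998]
tcp_rot: [[-0.724, 0.652, -0.227], [0.46, 0.701, 0.546], [0.514, 0.291, -0.807]]
force: [0.2, 0.3, -0.5]
opening: 0.482
grasp_force: 0.0
```

Request:
carry_out(
  deltas=[
    [[0.06, -0.002, 0.037, 0.0056, -0.0077, -0.0106, 1], [0.12, -0.005, 0.075, 0.0113, -0.0155, -0.0211, 1], [0.18, -0.008, 0.112, 0.0169, -0.0232, -0.0317, 1], [0.24, -0.01, 0.15, 0.0226, -0.0309, -0.0423, 1], [0.3, -0.012, 0.187, 0.0282, -0.0386, -0.0528, 1], [0.36, -0.015, 0.224, 0.0338, -0.0464, -0.0634, 1], [0.42, -0.018, 0.262, 0.0395, -0.0541, -0.074, 1], [0.48, -0.02, 0.299, 0.0451, -0.0618, -0.0846, 1], [0.54, -0.022, 0.337, 0.0508, -0.0696, -0.0951, 1], [0.6, -0.025, 0.374, 0.0564, -0.0773, -0.1057, 1]],
  ],
)

```text
time_s: 63.78
position: [0.4177, 0.2121, 0.1996]
tcp_rot: [[-0.995, 0.014, 0.095], [0.023, 0.995, 0.097], [-0.093, 0.099, -0.991]]
force: [0.3, 0.4, -0.5]
opening: 0.003
grasp_force: 0.0
```

```bash
python3 - <<'E'
from kin import *
s=show(); R1=grasp_rot(187,12,-1)
chain([([.385,.315,.14],R1),([.385,.317,.018],R1)])
heads([("t+",(.5388+.002,.3979-.0168),.012),("t-",(.5507+.002,.3052-.0172),.012)])
E
```

```text
t 63.78 q [  9.8  14.3 108.9   5.9  50.6 -82.6] p [0.4177 0.2121 0.1996] z [ 0.095  0.097 -0.991] y [0.014 0.995 0.099] F [ 0.25  0.37 -0.47] op 0.003 g 0.0
call move [0.27 0.64 0.44] turn [ 0.0123 -0.0173 -0.0238] deg 12 q [ 30.  22. 111.  -8.  36. -62.] 0.0
call move [0.168 0.013 0.796] turn [0. 0. 0.] deg 0 q [ 30.  36. 116. -16.  17. -52.] 0.0
top t+ expect foot [197. 183.] head [187. 179.] [(174, 193, 212), (177, 180, 212), (180, 180, 212), (183, 182, 212), (186, 182, 204), (189, 188, 203), (192, 190, 195), (198, 204, 205)]
top t- expect foot [224. 180.] head [216. 176.] [(171, 213, 227), (174, 200, 232), (177, 197, 232), (180, 197, 233), (183, 197, 232), (186, 197, 231), (189, 197, 203), (195, 232, 233), (198, 204, 205)]
side t+ expect foot [280. 151.] head [279. 127.] [(124, 275, 282), (127, 275, 282), (130, 275, 282), (133, 272, 294), (136, 273, 294), (139, 273, 294), (142, 273, 297), (145, 274, 298), (148, 272, 298), (151, 272, 298), (154, 267, 299), (157, 270, 298), (160, 273, 299), (163, 287, 300)]
side t- expect foot [292. 161.] head [291. 136.] [(124, 275, 282), (127, 275, 282), (130, 275, 282), (133, 272, 294), (136, 273, 294), (139, 273, 294), (142, 273, 297), (145, 274, 298), (148, 272, 298), (151, 272, 298), (154, 275, 299), (157, 270, 298), (160, 273, 299), (163, 287, 301), (166, 280, 280), (169, 283, 283)]
```

Request:
carry_out(
  deltas=[
    [[0.027, 0.064, 0.044, 0.0012, -0.0017, -0.0024, 1], [0.054, 0.128, 0.088, 0.0025, -0.0035, -0.0048, 1], [0.081, 0.192, 0.132, 0.0037, -0.0052, -0.0071, 1], [0.108, 0.256, 0.176, 0.0049, -0.0069, -0.0095, 1], [0.135, 0.32, 0.22, 0.0062, -0.0086, -0.0119, 1], [0.162, 0.384, 0.264, 0.0074, -0.0104, -0.0143, 1], [0.189, 0.448, 0.308, 0.0086, -0.0121, -0.0167, 1], [0.216, 0.512, 0.352, 0.0098, -0.0138, -0.019, 1], [0.243, 0.576, 0.396, 0.0111, -0.0156, -0.0214, 1], [0.27, 0.64, 0.44, 0.0123, -0.0173, -0.0238, 1]],
  ],
)

```text
time_s: 64.72
position: [0.3868, 0.3146, 0.1396]
tcp_rot: [[-0.972, -0.117, 0.204], [-0.114, 0.993, 0.026], [-0.206, 0.002, -0.979]]
force: [0.4, 1.2, 0.1]
opening: 0.005
grasp_force: 0.0
```

Request:
carry_out(
  deltas=[
    [[0.017, 0.001, 0.08, 0, 0, 0, 1], [0.034, 0.002, 0.16, 0, 0, 0, 1], [0.05, 0.004, 0.24, 0, 0, 0, 1], [0.067, 0.005, 0.32, 0, 0, 0, 1], [0.084, 0.006, 0.4, 0, 0, 0, 1], [0.101, 0.008, 0.48, 0, 0, 0, 1], [0.118, 0.009, 0.56, 0, 0, 0, 1], [0.134, 0.01, 0.64, 0, 0, 0, 1], [0.151, 0.012, 0.72, 0, 0, 0, 1], [0.166, 0.013, 0.785, 0, 0, 0, 1]],
  ],
)

```text
time_s: 65.55
position: [0.3868, 0.3161, 0.0186]
tcp_rot: [[-0.972, -0.116, 0.203], [-0.113, 0.993, 0.025], [-0.205, 0.002, -0.979]]
force: [0.8, 0.1, 0.8]
opening: 0.007
grasp_force: 0.0
```

```bash
python3 - <<'E'
from kin import *
s=show(); R1=grasp_rot(187,12,-1); d=np.array([np.cos(np.radians(7)),np.sin(np.radians(7)),0]); p=s["position"].copy(); p[2]=.018
chain([(p+.055*d,R1),(p+.082*d,R1)])
E
```

```text
t 65.55 q [ 29.5  36.2 116.1 -15.2  17.3 -53. ] p [0.3868 0.3161 0.0186] z [ 0.203  0.025 -0.979] y [-0.116  0.993  0.002] F [0.84 0.05 0.82] op 0.007 g 0.0
call move [-0.358  0.002  0.079] turn [ 0.0001 -0.0005 -0.001 ] deg 0 q [ 27.  38. 110. -11.  22. -60.] 0.0
call move [-0.176 -0.     0.037] turn [0. 0. 0.] deg 0 q [ 26.  38. 106. -10.  24. -63.] 0.0
```

Request:
carry_out(
  deltas=[
    [[-0.036, 0, 0.008, 0, 0, 0, 1], [-0.072, 0, 0.016, 0, 0, 0, 1], [-0.107, 0, 0.024, 0, 0, 0, 1], [-0.143, 0, 0.032, 0, 0, 0, 1], [-0.179, 0, 0.04, 0, 0, 0, 1], [-0.215, 0, 0.047, 0, 0, 0, 1], [-0.251, 0, 0.055, 0, 0, 0, 1], [-0.286, 0, 0.063, 0, 0, 0, 1], [-0.322, 0, 0.071, 0, 0, 0, 1], [-0.358, 0, 0.079, 0, 0, 0, 1]],
  ],
)

```text
time_s: 66.38
position: [0.4417, 0.323, 0.0196]
tcp_rot: [[-0.972, -0.118, 0.205], [-0.115, 0.993, 0.026], [-0.207, 0.002, -0.978]]
force: [0.4, 0.2, -0.4]
opening: 0.006
grasp_force: 0.0
```

Request:
carry_out(
  deltas=[
    [[-0.013, 0, 0.003, 0, 0, 0, 1], [-0.026, 0, 0.005, 0, 0, 0, 1], [-0.039, 0, 0.008, 0, 0, 0, 1], [-0.052, 0, 0.011, 0, 0, 0, 1], [-0.065, 0, 0.014, 0, 0, 0, 1], [-0.078, 0, 0.016, 0, 0, 0, 1], [-0.091, 0, 0.019, 0, 0, 0, 1], [-0.104, 0, 0.022, 0, 0, 0, 1], [-0.117, 0, 0.025, 0, 0, 0, 1], [-0.13, 0, 0.027, 0, 0, 0, 1]],
  ],
)

```text
time_s: 67.22
position: [0.4611, 0.3253, 0.0195]
tcp_rot: [[-0.972, -0.118, 0.205], [-0.115, 0.993, 0.026], [-0.207, 0.002, -0.978]]
force: [0.1, 0.6, -0.2]
opening: 0.003
grasp_force: 0.0
```

```bash
cat >> kin.py <<'E'
def bar():
    im=capture("top"); W=im.min(2).astype(int); pts=[]
    for c in range(184,240,3):
        b=[r for r in range(196,226) if W[r,c]>150]
        if b: pts.append((c,b[-1]+.5))
    q=plane("top",pts,.038)[:,:2]; k=np.polyfit(q[:,1],q[:,0],1); print("bar near edge x at y=.32:",np.polyval(k,.32).round(4),"yaw",np.degrees(np.arctan(-k[0])).round(1),[p[1] for p in pts])
E
python3 - <<'E'
from kin import *
s=show(); bar()
E
```

```text
t 67.22 q [ 26.2  38.1 107.3  -9.6  23.6 -62.1] p [0.4611 0.3253 0.0195] z [ 0.205  0.026 -0.978] y [-0.118  0.993  0.002] F [ 0.07  0.62 -0.18] op 0.003 g 0.0
bar near edge x at y=.32: 0.4691 yaw -15.6 [199.5, 198.5, 198.5, 198.5, 197.5, 197.5, 197.5, 196.5, 196.5, 213.5, 213.5]
```

```bash
python3 - <<'E'
from kin import *
im=capture("top")
for c in(186,196,206,216,226,236): print(c,[(r,im[r,c].tolist()) for r in range(192,222,2)])
for n in("top","side"): cv2.imwrite(f"pics/{n}13.png",capture(n)[:,:,::-1])
d=np.array([np.cos(np.radians(7)),np.sin(np.radians(7)),0]);g=np.array([.5466,.3372,0])
for j in(0,.06): 
    N=g-(.128-j)*d; L=np.array([-d[1],d[0],0]); print(j,"bar near top edge: side",proj("side",[N+L*t+[0,0,.038] for t in(-.11,0,.11)]).round(0).tolist(),"top",proj("top",[N+L*t+[0,0,.038] for t in(-.11,0,.11)]).round(0).tolist())
sd=capture("side"); W=sd.min(2).astype(int)
for c in range(240,285,5): print(c,[(r,W[r,c]) for r in range(140,184,1) if W[r,c]>150])
E
```

```text
186 [(192, [254, 239, 169]), (194, [253, 235, 164]), (196, [254, 237, 167]), (198, [255, 240, 167]), (200, [183, 145, 90]), (202, [50, 78, 67]), (204, [83, 93, 97]), (206, [83, 92, 98]), (208, [86, 96, 102]), (210, [84, 95, 100]), (212, [84, 94, 100]), (214, [84, 94, 99]), (216, [83, 93, 99]), (218, [84, 94, 99]), (220, [84, 93, 99])]
196 [(192, [202, 146, 90]), (194, [254, 232, 156]), (196, [254, 240, 171]), (198, [255, 220, 142]), (200, [61, 54, 45]), (202, [59, 59, 61]), (204, [34, 32, 33]), (206, [27, 26, 25]), (208, [37, 35, 34]), (210, [35, 34, 33]), (212, [42, 44, 46]), (214, [55, 61, 65]), (216, [51, 57, 61]), (218, [41, 45, 48]), (220, [39, 43, 46])]
206 [(192, [254, 239, 170]), (194, [254, 237, 168]), (196, [255, 240, 169]), (198, [178, 135, 84]), (200, [41, 44, 46]), (202, [30, 29, 31]), (204, [21, 20, 21]), (206, [21, 20, 22]), (208, [21, 19, 21]), (210, [19, 18, 20]), (212, [20, 20, 20]), (214, [25, 24, 24]), (216, [26, 24, 25]), (218, [30, 28, 28]), (220, [31, 31, 31])]
216 [(192, [254, 238, 170]), (194, [254, 239, 170]), (196, [255, 219, 142]), (198, [49, 52, 35]), (20
[... 1462 characters left out ...]
np.int64(162))]
260 [(159, np.int64(179)), (160, np.int64(179)), (161, np.int64(158))]
265 [(163, np.int64(162)), (164, np.int64(185)), (165, np.int64(179)), (166, np.int64(151))]
270 [(151, np.int64(176)), (152, np.int64(193)), (153, np.int64(194)), (154, np.int64(192)), (155, np.int64(174)), (168, np.int64(182)), (169, np.int64(193)), (170, np.int64(178))]
275 [(156, np.int64(188)), (157, np.int64(189)), (158, np.int64(188)), (159, np.int64(187)), (160, np.int64(166))]
280 [(156, np.int64(185)), (157, np.int64(190)), (158, np.int64(188)), (159, np.int64(190)), (160, np.int64(188)), (161, np.int64(189)), (162, np.int64(189)), (163, np.int64(189)), (164, np.int64(177)), (175, np.int64(158))]
```

The white pixel near column 236 turns out to be part of the gripper. Rows 199–203, in shadow near the tray edge, fit the bar being carried along. I push on slowly and watch the force.

Request:
carry_out(
  deltas=[
    [[-0.005, 0, 0.001, 0, 0, 0, 1], [-0.01, 0, 0.002, 0, 0, 0, 1], [-0.015, 0, 0.003, 0, 0, 0, 1], [-0.02, 0, 0.004, 0, 0, 0, 1], [-0.025, 0, 0.005, 0, 0, 0, 1], [-0.03, 0, 0.006, 0, 0, 0, 1], [-0.035, 0, 0.007, 0, 0, 0, 1], [-0.04, 0, 0.008, 0, 0, 0, 1], [-0.045, 0, 0.009, 0, 0, 0, 1], [-0.05, 0, 0.01, 0, 0, 0, 1]],
  ],
)

```text
time_s: 68.3
position: [0.4686, 0.3261, 0.0197]
tcp_rot: [[-0.972, -0.118, 0.205], [-0.115, 0.993, 0.026], [-0.207, 0.002, -0.978]]
force: [-0.0, -0.1, -0.3]
opening: 0.002
grasp_force: 0.0
```

```bash
python3 - <<'E'
from kin import *
s=show()
im=capture("top"); print([(r,im[r,220].tolist()) for r in range(190,206)])
f=[]
for k in range(3): capture("top"); f.append(telemetry.read_state()["force"].round(1).tolist())
print(f)
E
```

```text
t 68.3 q [ 25.9  38.3 106.4  -9.2  24.3 -62.8] p [0.4686 0.3261 0.0197] z [ 0.205  0.026 -0.978] y [-0.118  0.993  0.002] F [-0.01 -0.06 -0.26] op 0.002 g 0.0
[(190, [255, 243, 175]), (191, [254, 239, 169]), (192, [254, 238, 168]), (193, [255, 235, 161]), (194, [251, 213, 139]), (195, [222, 167, 106]), (196, [150, 112, 71]), (197, [79, 67, 50]), (198, [52, 53, 51]), (199, [55, 54, 54]), (200, [45, 45, 45]), (201, [40, 40, 41]), (202, [42, 42, 43]), (203, [43, 43, 43]), (204, [43, 43, 43]), (205, [42, 42, 43])]
[[0.1, -0.6, 0.4], [-0.3, -0.4, 0.0], [-0.4, 0.9, 0.0]]
```

Request:
carry_out(
  deltas=[
    [[-0.003, 0, 0.001, 0, 0, 0, 1], [-0.006, 0, 0.001, 0, 0, 0, 1], [-0.009, 0, 0.002, 0, 0, 0, 1], [-0.012, 0, 0.002, 0, 0, 0, 1], [-0.015, 0, 0.003, 0, 0, 0, 1], [-0.018, 0, 0.004, 0, 0, 0, 1], [-0.021, 0, 0.004, 0, 0, 0, 1], [-0.024, 0, 0.005, 0, 0, 0, 1], [-0.024, 0, 0.005, 0, 0, 0, 1], [-0.024, 0, 0.005, 0, 0, 0, 1]],
  ],
)

```text
time_s: 69.33
position: [0.4722, 0.3266, 0.0197]
tcp_rot: [[-0.972, -0.118, 0.205], [-0.115, 0.993, 0.026], [-0.207, 0.002, -0.978]]
force: [0.5, 0.7, 0.0]
opening: 0.007
grasp_force: 0.0
```

```bash
python3 - <<'E'
from kin import *
s=show(); f=[]
for k in range(3): capture("top"); f.append(telemetry.read_state()["force"].round(1).tolist())
print(f)
E
```

```text
t 69.33 q [ 25.8  38.4 105.9  -9.   24.6 -63.1] p [0.4722 0.3266 0.0197] z [ 0.205  0.026 -0.978] y [-0.118  0.993  0.002] F [0.51 0.65 0.02] op 0.007 g 0.0
[[0.3, -0.6, 0.3], [-0.1, -0.2, -0.5], [-0.6, -0.1, -0.5]]
```

Request:
carry_out(
  deltas=[
    [[0.03, 0, -0.007, 0, 0, 0, 1], [0.06, 0, -0.014, 0, 0, 0, 1], [0.1, 0, -0.022, 0, 0, 0, 1], [0.14, 0, -0.03, 0, 0, 0, 1], [0.18, 0, -0.039, 0, 0, 0, 1], [0.22, 0, -0.047, 0, 0, 0, 1], [0.26, 0, -0.056, 0, 0, 0, 1], [0.3, 0, -0.065, 0, 0, 0, 1], [0.35, 0, -0.075, 0, 0, 0, 1], [0.4, 0, -0.086, 0, 0, 0, 1]],
  ],
)

```text
time_s: 70.32
position: [0.4106, 0.3193, 0.0199]
tcp_rot: [[-0.972, -0.117, 0.205], [-0.114, 0.993, 0.026], [-0.207, 0.002, -0.978]]
force: [0.6, -0.3, 0.1]
opening: 0.006
grasp_force: 0.0
```

```bash
python3 - <<'E'
from kin import *
s=show(); im=capture("top")
for c in(182,190,200,212,220,228,238): print(c,[(r,im[r,c].tolist()) for r in range(190,222,2)])
E
```

```text
t 70.32 q [ 28.4  36.6 113.4 -12.9  19.4 -56.6] p [0.4106 0.3193 0.0199] z [ 0.205  0.026 -0.978] y [-0.117  0.993  0.002] F [ 0.57 -0.28  0.09] op 0.006 g 0.0
182 [(190, [255, 255, 250]), (192, [255, 254, 252]), (194, [253, 252, 247]), (196, [253, 251, 246]), (198, [254, 252, 248]), (200, [254, 250, 242]), (202, [248, 242, 226]), (204, [255, 254, 246]), (206, [255, 255, 253]), (208, [255, 255, 253]), (210, [255, 255, 252]), (212, [255, 255, 254]), (214, [255, 255, 252]), (216, [255, 255, 248]), (218, [255, 255, 255]), (220, [198, 200, 187])]
190 [(190, [132, 89, 54]), (192, [186, 131, 79]), (194, [253, 228, 150]), (196, [254, 238, 170]), (198, [255, 240, 166]), (200, [159, 135, 85]), (202, [38, 79, 55]), (204, [43, 81, 56]), (206, [42, 80, 56]), (208, [42, 80, 56]), (210, [43, 81, 55]), (212, [41, 81, 56]), (214, [46, 79, 56]), (216, [191, 188, 173]), (218, [221, 218, 202]), (220, [53, 57, 59])]
200 [(190, [164, 113, 70]), (192, [233, 178, 110]), (194, [254, 238, 167]), (196, [255, 239, 170]), (198, [252, 208, 135]), (200, [54, 80, 55]), (202, [42, 81, 56]), (204, [43, 82, 57]), (20
[... 897 characters left out ...]
 [254, 241, 173]), (192, [254, 239, 170]), (194, [255, 239, 165]), (196, [161, 134, 85]), (198, [37, 79, 54]), (200, [43, 81, 55]), (202, [43, 82, 56]), (204, [43, 83, 56]), (206, [43, 83, 56]), (208, [43, 84, 57]), (210, [46, 76, 54]), (212, [130, 128, 115]), (214, [99, 95, 87]), (216, [71, 70, 70]), (218, [64, 63, 61]), (220, [46, 44, 45])]
238 [(190, [254, 250, 235]), (192, [254, 248, 223]), (194, [244, 210, 152]), (196, [52, 82, 53]), (198, [39, 80, 53]), (200, [37, 78, 51]), (202, [39, 80, 53]), (204, [35, 74, 49]), (206, [22, 48, 32]), (208, [18, 40, 27]), (210, [95, 99, 85]), (212, [214, 205, 188]), (214, [135, 130, 117]), (216, [23, 43, 30]), (218, [23, 45, 31]), (220, [24, 46, 32])]
```

```bash
python3 - <<'E'
from kin import *
s=show(False); t=s["tcp_rot"]; im=capture("side")
print("TCP side px",proj("side",[s["position"]]).round(0),"top",proj("top",[s["position"]]).round(0))
for h in(0,.01,.02,.03,.04,.06): 
    u=proj("side",[s["position"]-h*t[:,2]])[0].round().astype(int); print("axis",h,u,im[u[1],u[0]].tolist())
d=np.array([np.cos(np.radians(7)),np.sin(np.radians(7)),0]);L=np.array([-d[1],d[0],0])
N=np.array([.4212,.32,0])
for tt in(-.09,-.06,-.03,0,.03,.06,.09):
    q=[N+L*tt+[0,0,z]+d*o for z,o in((.038,.005),(.03,0),(.021,0),(.01,0))]; u=proj("side",q).round().astype(int); print("bar t",tt,[(x.tolist(),im[x[1],x[0]].tolist()) for x in u])
E
```

```text
t 70.37 q [ 28.4  36.6 113.5 -12.9  19.4 -56.5] p [0.4081 0.3184 0.0196] z [ 0.202  0.025 -0.979] y [-0.118  0.993  0.001] F [-1.9  -0.64  0.23] op 0.005 g 0.0
TCP side px [[255. 164.]] top [[213. 222.]]
axis 0 [255 164] [32, 61, 41]
axis 0.01 [254 162] [50, 64, 52]
axis 0.02 [253 160] [85, 90, 79]
axis 0.03 [253 158] [38, 36, 35]
axis 0.04 [252 156] [13, 13, 15]
axis 0.06 [250 152] [19, 18, 20]
bar t -0.09 [([269, 169], [200, 192, 177]), ([268, 171], [154, 147, 136]), ([269, 173], [154, 147, 136]), ([269, 176], [87, 92, 81])]
bar t -0.06 [([266, 166], [206, 197, 183]), ([265, 168], [154, 146, 135]), ([265, 170], [155, 147, 137]), ([265, 172], [95, 99, 87])]
bar t -0.03 [([262, 162], [206, 197, 184]), ([261, 164], [153, 146, 136]), ([261, 166], [154, 147, 135]), ([262, 169], [97, 101, 89])]
bar t 0 [([259, 159], [204, 195, 182]), ([258, 161], [157, 151, 139]), ([258, 163], [155, 147, 136]), ([258, 165], [96, 98, 89])]
bar t 0.03 [([255, 155], [120, 114, 105]), ([254, 158], [63, 59, 55]), ([254, 159], [111, 106, 99]), ([255, 162], [95, 98, 88])]
bar t 0.06 [([252, 152], [14, 12, 14]), ([251, 154], [22, 22, 23]), ([251, 156], [12, 10, 12]), ([251, 159], [23, 34, 27])]
bar t 0.09 [([248, 149], [34, 33, 34]), ([248, 151], [19, 19, 20]), ([248, 153], [23, 22, 23]), ([248, 155], [19, 23, 22])]
```

```bash
python3 - <<'E'
from kin import *
s=show(False); im=capture("side").astype(int)
dk=(im.max(2)<75)&(im[...,1]-im[...,0]<10)
print("lowest dark row per column:",[(c,int(np.nonzero(dk[140:175,c])[0].max()+140)) for c in range(238,268,2) if dk[140:175,c].any()])
tp=capture("top").astype(int); dk=(tp.max(2)<60)&(tp[...,1]-tp[...,0]<10)
print("top: uppermost dark row per column",[(c,int(np.nonzero(dk[195:235,c])[0].min()+195)) for c in range(184,244,4) if dk[195:235,c].any()])
for r in(156,158,160,162,164,166): print(r,[im[r,c].tolist() for c in range(248,262,2)])
E
```

```text
t 70.42 q [ 28.4  36.6 113.5 -12.9  19.4 -56.6] p [0.409  0.3187 0.0196] z [ 0.203  0.025 -0.979] y [-0.118  0.993  0.001] F [-0.2   0.28 -0.17] op 0.006 g 0.0
lowest dark row per column: [(238, 145), (240, 147), (242, 149), (244, 149), (246, 150), (248, 155), (250, 157), (252, 159), (254, 158), (256, 153), (258, 152), (260, 151), (262, 150), (264, 148)]
top: uppermost dark row per column [(188, 230), (192, 220), (196, 220), (200, 221), (204, 220), (208, 217), (212, 219), (216, 219), (220, 219), (224, 217), (228, 219), (232, 216)]
156 [[28, 43, 33], [12, 10, 13], [13, 11, 13], [16, 14, 17], [199, 189, 176], [180, 186, 165], [52, 89, 64]]
158 [[45, 82, 57], [26, 39, 31], [21, 21, 21], [62, 58, 55], [154, 146, 136], [205, 197, 183], [157, 162, 143]]
160 [[48, 88, 61], [40, 74, 51], [38, 52, 41], [133, 128, 118], [159, 151, 140], [160, 152, 142], [203, 193, 180]]
162 [[28, 53, 38], [29, 49, 37], [25, 48, 34], [48, 62, 50], [138, 135, 122], [159, 151, 140], [156, 149, 137]]
164 [[25, 47, 33], [28, 50, 36], [33, 62, 42], [43, 82, 57], [51, 68, 53], [139, 133, 123], [157, 150, 139]]
166 [[45, 83, 57], [47, 86, 60], [49, 91, 63], [47, 89, 62], [41, 79, 54], [47, 60, 48], [134, 131, 119]]
```

Finger tips appear in the side view at (252,159), where a TCP at 20 mm height would show at (255,164). When shut, the tips therefore sit about 20 mm back, and they skimmed over the bar. I back off, go 20 mm lower, and push again.

```bash
python3 - <<'E'
from kin import *
s=show(False); R1=grasp_rot(187,12,-1); d=np.array([np.cos(np.radians(7)),np.sin(np.radians(7)),0]); p=np.array([.381,.3155,.02]); q=p-[0,0,.02]
chain([(p,R1),(q,R1),(q+.055*d,R1),(q+.08*d,R1)])
E
```

```text
t 70.52 q [ 28.3  36.6 113.3 -12.9  19.4 -56.7] p [0.4112 0.3195 0.02  ] z [ 0.205  0.027 -0.978] y [-0.118  0.993  0.002] F [ 0.5   0.08 -0.8 ] op 0.004 g 0.0
call move [ 0.198 -0.003 -0.042] turn [ 0.0002 -0.0002 -0.0007] deg 0 q [ 30.  36. 117. -16.  17. -52.] 0.0
call move [0.028 0.    0.13 ] turn [0. 0. 0.] deg 0 q [ 30.  39. 117. -20.  14. -48.] 0.0
call move [-0.359  0.     0.076] turn [0. 0. 0.] deg 0 q [ 27.  40. 111. -13.  19. -58.] 0.0
call move [-0.163  0.     0.035] turn [0. 0. 0.] deg 0 q [ 26.  40. 108. -11.  21. -61.] 0.0
```

Request:
carry_out(
  deltas=[
    [[0.04, 0, -0.008, 0, 0, 0, 1], [0.08, 0, -0.016, 0, 0, 0, 1], [0.12, 0, -0.025, 0, 0, 0, 1], [0.16, 0, -0.034, 0, 0, 0, 1], [0.198, 0, -0.042, 0, 0, 0, 1], [0.204, 0, -0.015, 0, 0, 0, 1], [0.21, 0, 0.012, 0, 0, 0, 1], [0.216, 0, 0.04, 0, 0, 0, 1], [0.222, 0, 0.066, 0, 0, 0, 1], [0.226, 0, 0.088, 0, 0, 0, 1]],
  ],
)

```text
time_s: 71.35
position: [0.3812, 0.3159, -0.0007]
tcp_rot: [[-0.972, -0.117, 0.205], [-0.114, 0.993, 0.026], [-0.206, 0.002, -0.978]]
force: [0.3, -0.7, -0.5]
opening: 0.006
grasp_force: 0.0
```

Request:
carry_out(
  deltas=[
    [[-0.036, 0, 0.008, 0, 0, 0, 1], [-0.072, 0, 0.016, 0, 0, 0, 1], [-0.107, 0, 0.024, 0, 0, 0, 1], [-0.143, 0, 0.031, 0, 0, 0, 1], [-0.179, 0, 0.038, 0, 0, 0, 1], [-0.215, 0, 0.046, 0, 0, 0, 1], [-0.251, 0, 0.053, 0, 0, 0, 1], [-0.286, 0, 0.061, 0, 0, 0, 1], [-0.322, 0, 0.068, 0, 0, 0, 1], [-0.358, 0, 0.076, 0, 0, 0, 1]],
  ],
)

```text
time_s: 72.18
position: [0.4348, 0.322, -0.0002]
tcp_rot: [[-0.972, -0.118, 0.203], [-0.115, 0.993, 0.025], [-0.205, 0.001, -0.979]]
force: [-3.6, 0.4, 2.6]
opening: 0.007
grasp_force: 1.5
```

```bash
python3 - <<'E'
from kin import *
s=show(False); im=capture("side"); N=np.array([.4212,.32,0]); d=np.array([np.cos(np.radians(7)),np.sin(np.radians(7)),0]);L=np.array([-d[1],d[0],0])
for j in(0,.02,.03,.04,.05): u=proj("side",[N+L*-.09+d*(j+.005)+[0,0,.038],N+L*-.06+d*(j+.005)+[0,0,.038]]).round().astype(int); print(j,[im[x[1],x[0]].tolist() for x in u])
s=show(False)
E
```

```text
t 72.18 q [ 27.2  39.6 110.8 -12.6  18.9 -58. ] p [ 4.348e-01  3.220e-01 -2.000e-04] z [ 0.203  0.025 -0.979] y [-0.118  0.993  0.001] F [-3.62  0.41  2.57] op 0.007 g 1.5
0 [[156, 148, 138], [158, 151, 140]]
0.02 [[207, 199, 185], [176, 176, 158]]
0.03 [[41, 86, 58], [40, 84, 58]]
0.04 [[109, 102, 68], [68, 88, 60]]
0.05 [[255, 242, 175], [255, 235, 163]]
t 72.23 q [ 27.2  39.6 110.7 -12.6  18.9 -58. ] p [ 0.4366  0.3225 -0.    ] z [ 0.205  0.026 -0.978] y [-0.117  0.993  0.002] F [-1.13 -1.03  0.25] op 0.006 g 1.1
```

Request:
carry_out(
  deltas=[
    [[-0.022, 0, 0.005, 0, 0, 0, 1], [-0.044, 0, 0.009, 0, 0, 0, 1], [-0.066, 0, 0.014, 0, 0, 0, 1], [-0.088, 0, 0.019, 0, 0, 0, 1], [-0.11, 0, 0.023, 0, 0, 0, 1], [-0.132, 0, 0.028, 0, 0, 0, 1], [-0.154, 0, 0.033, 0, 0, 0, 1], [-0.176, 0, 0.037, 0, 0, 0, 1], [-0.198, 0, 0.042, 0, 0, 0, 1], [-0.215, 0, 0.046, 0, 0, 0, 1]],
  ],
)

```text
time_s: 73.07
position: [0.4687, 0.3262, -0.0002]
tcp_rot: [[-0.972, -0.117, 0.205], [-0.114, 0.993, 0.026], [-0.207, 0.002, -0.978]]
force: [-3.2, -0.3, 1.0]
opening: 0.005
grasp_force: 1.4
```

Request:
carry_out(
  deltas=[
    [[-0.005, 0, 0.001, 0, 0, 0, 1], [-0.01, 0, 0.002, 0, 0, 0, 1], [-0.015, 0, 0.003, 0, 0, 0, 1], [-0.02, 0, 0.004, 0, 0, 0, 1], [-0.025, 0, 0.005, 0, 0, 0, 1], [-0.03, 0, 0.006, 0, 0, 0, 1], [-0.035, 0, 0.007, 0, 0, 0, 1], [-0.04, 0, 0.008, 0, 0, 0, 1], [-0.04, 0, 0.008, 0, 0, 0, 1], [-0.04, 0, 0.008, 0, 0, 0, 1]],
  ],
)

```text
time_s: 73.9
position: [0.4745, 0.3269, -0.0001]
tcp_rot: [[-0.972, -0.118, 0.205], [-0.115, 0.993, 0.026], [-0.207, 0.002, -0.978]]
force: [-2.3, -0.8, -0.8]
opening: 0.009
grasp_force: 1.0
```

```bash
python3 - <<'E'
from kin import *
s=show(False); capture("side"); show(False)
E
```

```text
t 73.9 q [ 25.7  40.7 106.   -9.9  22.3 -62.3] p [ 4.745e-01  3.269e-01 -1.000e-04] z [ 0.205  0.026 -0.978] y [-0.118  0.993  0.002] F [-2.28 -0.81 -0.83] op 0.009 g 1.0
t 73.95 q [ 25.7  40.7 106.   -9.9  22.3 -62.3] p [ 4.745e-01  3.269e-01 -1.000e-04] z [ 0.205  0.026 -0.978] y [-0.118  0.993  0.002] F [-2.31 -0.26 -0.05] op 0.002 g 1.0
```

Another 4 mm towards the stop.

Request:
carry_out(
  deltas=[
    [[-0.003, 0, 0.001, 0, 0, 0, 1], [-0.006, 0, 0.001, 0, 0, 0, 1], [-0.009, 0, 0.002, 0, 0, 0, 1], [-0.012, 0, 0.002, 0, 0, 0, 1], [-0.015, 0, 0.003, 0, 0, 0, 1], [-0.018, 0, 0.004, 0, 0, 0, 1], [-0.021, 0, 0.004, 0, 0, 0, 1], [-0.024, 0, 0.005, 0, 0, 0, 1], [-0.027, 0, 0.006, 0, 0, 0, 1], [-0.027, 0, 0.006, 0, 0, 0, 1]],
  ],
)

```text
time_s: 74.78
position: [0.4787, 0.3274, -0.0001]
tcp_rot: [[-0.972, -0.118, 0.205], [-0.115, 0.993, 0.026], [-0.207, 0.002, -0.978]]
force: [-3.4, -0.6, -1.5]
opening: 0.002
grasp_force: 1.1
```

```bash
python3 - <<'E'
from kin import *
s=show(False); capture("side"); show(False)
E
```

```text
t 74.78 q [ 25.5  40.8 105.5  -9.7  22.6 -62.7] p [ 4.787e-01  3.274e-01 -1.000e-04] z [ 0.205  0.026 -0.978] y [-0.118  0.993  0.002] F [-3.43 -0.56 -1.52] op 0.002 g 1.1
t 74.83 q [ 25.5  40.8 105.5  -9.7  22.6 -62.6] p [ 4.787e-01  3.274e-01 -1.000e-04] z [ 0.205  0.026 -0.978] y [-0.118  0.993  0.002] F [-2.35  0.71 -0.7 ] op 0.004 g 1.1
```

Request:
carry_out(
  deltas=[
    [[-0.003, 0, 0.001, 0, 0, 0, 1], [-0.006, 0, 0.001, 0, 0, 0, 1], [-0.009, 0, 0.002, 0, 0, 0, 1], [-0.012, 0, 0.002, 0, 0, 0, 1], [-0.015, 0, 0.003, 0, 0, 0, 1], [-0.018, 0, 0.004, 0, 0, 0, 1], [-0.021, 0, 0.004, 0, 0, 0, 1], [-0.024, 0, 0.005, 0, 0, 0, 1], [-0.027, 0, 0.006, 0, 0, 0, 1], [-0.027, 0, 0.006, 0, 0, 0, 1]],
  ],
)

```text
time_s: 75.67
position: [0.4793, 0.3273, -0.0004]
tcp_rot: [[-0.973, -0.117, 0.2], [-0.115, 0.993, 0.024], [-0.202, 0.001, -0.979]]
force: [-9.6, 1.6, 5.9]
opening: 0.007
grasp_force: 4.6
```

```bash
python3 - <<'E'
from kin import *
s=show(False); capture("side"); show(False)
E
```

```text
t 75.67 q [ 25.5  40.9 105.2  -9.3  23.2 -63. ] p [ 4.793e-01  3.273e-01 -4.000e-04] z [ 0.2    0.024 -0.979] y [-0.117  0.993  0.001] F [-9.58  1.59  5.93] op 0.007 g 4.6
t 75.72 q [ 25.5  40.9 105.2  -9.3  23.2 -63. ] p [ 4.793e-01  3.273e-01 -4.000e-04] z [ 0.2    0.024 -0.979] y [-0.118  0.993  0.001] F [-9.63  0.98  5.68] op 0.004 g 4.6
```

The bar is up against its stop: the force rises to about 10 N and the bar no longer moves. I back away and raise the hand.

Request:
carry_out(
  deltas=[
    [[0.03, 0, -0.006, 0, 0, 0, 1], [0.06, 0, -0.013, 0, 0, 0, 1], [0.1, 0, -0.021, 0, 0, 0, 1], [0.14, 0, -0.03, 0, 0, 0, 1], [0.18, 0, -0.038, 0, 0, 0, 1], [0.22, 0, -0.047, 0, 0, 0, 1], [0.26, 0, -0.055, 0, 0, 0, 1], [0.3, 0, -0.064, 0, 0, 0, 1], [0.35, 0, -0.075, 0, 0, 0, 1], [0.4, 0, -0.085, 0, 0, 0, 1]],
  ],
)

```text
time_s: 76.55
position: [0.421, 0.3206, -0.0001]
tcp_rot: [[-0.972, -0.118, 0.205], [-0.115, 0.993, 0.026], [-0.207, 0.002, -0.978]]
force: [0.2, 0.1, -1.1]
opening: 0.003
grasp_force: 0.0
```

Request:
carry_out(
  deltas=[
    [[-0.02, 0, -0.08, 0, 0, 0, 1], [-0.04, 0, -0.16, 0, 0, 0, 1], [-0.05, 0, -0.24, 0, 0, 0, 1], [-0.07, 0, -0.32, 0, 0, 0, 1], [-0.09, 0, -0.4, 0, 0, 0, 1], [-0.1, 0, -0.48, 0, 0, 0, 1], [-0.12, 0, -0.56, 0, 0, 0, 1], [-0.14, 0, -0.64, 0, 0, 0, 1], [-0.15, 0, -0.72, 0, 0, 0, 1], [-0.17, 0, -0.8, 0, 0, 0, 1]],
  ],
)

```text
time_s: 77.38
position: [0.4207, 0.32, 0.1229]
tcp_rot: [[-0.972, -0.118, 0.204], [-0.115, 0.993, 0.026], [-0.206, 0.001, -0.979]]
force: [0.3, 0.4, -0.0]
opening: 0.005
grasp_force: 0.0
```

```bash
python3 - <<'E'
from kin import *
s=show(False)
heads([("t+",(.5388+.002,.3979-.0168),.012),("t-",(.5507+.002,.3052-.0172),.012),("p+",(.5463,-.293),.04),("p-",(.534,-.3903),.04)])
N=np.array([.4212,.32,0]); d=np.array([np.cos(np.radians(7)),np.sin(np.radians(7)),0]);L=np.array([-d[1],d[0],0])
for n in("side","top"):
    im=capture(n)
    for j in(0,.02,.04,.05,.06): u=proj(n,[N+L*t+d*(j+.005)+[0,0,.038] for t in(-.09,-.06,-.03)]).round().astype(int); print(n,j,[im[x[1],x[0]].tolist() for x in u])
E
```

```text
t 77.38 q [ 27.8  25.3 108.3  -7.2  35.5 -63.5] p [0.4207 0.32   0.1229] z [ 0.204  0.026 -0.979] y [-0.118  0.993  0.001] F [ 0.26  0.42 -0.05] op 0.005 g 0.0
top t+ expect foot [197. 183.] head [187. 179.] [(174, 193, 212), (177, 181, 212), (180, 181, 212), (183, 182, 212), (186, 183, 204), (189, 188, 203), (192, 190, 196)]
top t- expect foot [224. 180.] head [216. 176.] [(171, 213, 227), (174, 200, 232), (177, 197, 232), (180, 197, 233), (183, 197, 232), (186, 197, 231), (189, 197, 203)]
top p+ expect foot [394. 184.] head [399. 179.] [(151, 401, 402), (154, 402, 402), (157, 402, 412), (166, 379, 398), (169, 379, 417), (172, 379, 417), (175, 378, 417), (178, 378, 417), (181, 377, 417), (184, 377, 417), (187, 377, 417), (190, 376, 417), (193, 376, 417), (196, 376, 417), (199, 375, 417), (202, 386, 417), (205, 410, 417)]
top p- expect foot [423. 188.] head [430. 184.] [(155, 421, 423), (158, 410, 421), (167, 405, 405), (170, 405, 429), (173, 405, 439), (176, 405, 439), (179, 405, 439), (182, 405, 438), (185, 405, 438), (188, 405, 438), (191, 405, 437), (194, 405, 437), (197, 405, 43
[... 1202 characters left out ...]
10), (261, 369, 412), (264, 369, 412), (267, 369, 407), (270, 369, 409), (273, 369, 412), (276, 369, 412), (279, 369, 412), (282, 369, 412)]
side 0 [[27, 50, 36], [27, 51, 36], [25, 46, 31]]
side 0.02 [[38, 69, 48], [48, 88, 62], [45, 85, 58]]
side 0.04 [[180, 172, 160], [180, 170, 159], [180, 172, 158]]
side 0.05 [[198, 190, 173], [184, 176, 162], [181, 172, 158]]
side 0.06 [[255, 255, 255], [255, 255, 255], [255, 255, 255]]
top 0 [[23, 45, 31], [24, 46, 32], [45, 44, 44]]
top 0.02 [[25, 47, 32], [25, 46, 32], [52, 52, 52]]
top 0.04 [[41, 80, 55], [36, 70, 48], [32, 62, 43]]
top 0.05 [[55, 85, 61], [108, 117, 100], [104, 115, 97]]
top 0.06 [[255, 255, 255], [255, 255, 255], [255, 255, 255]]
```

The bar lies at its stop: its pixels match 0.060 in both views. All four figures stand where they were placed, and the hand is clear. I hand in.

```bash
python3 -c "
from rig import job
print(job.hand_in())"
```

```text
the job is handed in; nothing more can be done
None
```

The job is handed in with the two hollow figures standing on the tray and the two solid ones on the plinth. One tray figure was knocked over partway through and I stood it up again. The guard bar is pushed to its stop, by the force felt and by both camera views; no verdict came back from the hand-in.

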